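Lay the offcut on the bevel cradle and clamp it

TASK

Lay the pine offcut flat on the two narrow sloping rails of the bevel cradle for sanding, across both rails and centred on them, with a long edge resting against the two stop pins. Then slide the red-handled clamp's jaw down onto it and screw the handle clockwise a good quarter turn, so that it is held tight. Leave the other loose things (sanding block, dark wood block, masking tape) where they are.

Things in the scene. Friction and masses are not known exactly. Their poses are not given: they have to be found in the camera images.
- pine_offcut: the work: light pine board 45 (x) x 120 (y) x 22 (z) mm, about 70 g, lying flat on the table; origin at the centre of its underside, z up, y along its length. It may be laid either way round, same side up
- cradle: sloping seat fixed on the jig. Origin: where the centre of the offcut's underside belongs, 85 mm above the table. x straight up the slope, y level across it, z square to it (leaning 30 deg from vertical to the low front side). Two rails along x at y = -45 and +45 mm, 16 mm wide, x -38 to +46, tops at z = 0, open between. Clamp bar (8 x 20 mm) square to the slope at x 0, y +118, up to z 132 mm
- clamp_grip (a point): point on the axis of the clamp's red round handle, 25 mm below its top end and 50 mm above the top of the jaw's steel arm; at cradle x = 0, y = 45 mm, z = 167 mm less the jaw's travel. The handle is 28 mm thick and 65 mm long; its axis lies along cradle z (30 degrees from vertical), so it is best gripped and turned along that axis
- clamp_jaw (a joint): travel of the free jaw down the clamp bar, m, 0 (top) to 0.065. It starts at 0 to 0.025, so its pad hangs 50 to 75 mm above the rails, and reaches the laid offcut at about 0.052. It stays where it is left; it binds on the bar, so sliding it down takes a push of about 8 N on the handle along the bar, 1 or 2 N more when fast. Jaw and handle overhang the seat from cradle y = +31 mm on
- clamp_screw (a joint): turn of the red handle, rad, 0 to 2.5, growing clockwise as seen from the handle's top; it starts at 0 to 0.3. It turns with about 0.08 N m. 1 rad drives the springy pad out 2 mm (about 3.7 N a mm); the loaded jaw tilts slightly and holds on the bar up to 12 N, and the screw stays as set. A good quarter turn (1.4 rad) makes it tight
- clamp_pad: round black pad 22 mm across under the jaw's end, at cradle x = 0, y = 45 mm; origin at the centre of its pressing face, 92 mm below the clamp_grip point along the handle's axis (up to 4 mm more as the screw is turned out), when not pressed
- sanding_block: bystander, to be left alone: cream sanding block 65 x 100 x 26 mm; origin at the centre of its underside
- dark_block: bystander, to be left alone: short block of dark old wood, 40 x 75 x 40 mm; origin at the centre of its underside
- masking_tape: bystander, to be left alone: flat roll of beige masking tape, 100 mm across, 25 mm high; origin at the centre of its underside
- bevel_jig: plywood jig, fixed; carries the cradle (same x-y place and yaw). Origin on the table under the seat, x to its back. Base 14 mm thick, x -90 to +110 mm, y -65 to +140 mm; uprights only under the rails. The clamp's jaw overhangs the +y rail: the offcut goes in beneath it, e.g. from the open -y side
- pin_right (a point): top of the stop pin on the -y rail, at cradle x -26.5, y -45, z +12 mm; 8 mm thick. An offcut 45 mm wide that rests against both pins has its centre at cradle x = 0
- pin_left (a point): the same on the +y rail, at cradle x -26.5, y +45, z +12 mm
Mind the look-alikes: they are no part of the job. Of the things like the pine_offcut, leave any that is green; of the rest the larger one is meant.

How it is judged:
By the outcome, as a careful person would: the job done as asked, in the order asked, and still so for the second after the job is handed in, with the robot touching nothing.
It also fails if it takes over 67 s, if anything falls off the work surface, if the arm or the gripper's body presses on something with over 40 N, if the wrist force passes 120 N, or if a joint passes its speed limit or range.

ROBOT

A 6-joint arm with a two-finger parallel gripper is mounted at the origin on a cart in front of the work surface, level with it; the furniture and walls round the work are solid. World frame = base frame: x ahead of the robot, y to its left, z up, the work surface at z = 0. Lengths are in m, angles in degrees, forces in N, time in s.
With the tool pointing down it reaches from about 0.35 to 0.875 m from the base axis. Payload 4.2 kg.
Tool frame: the origin (TCP) lies on the centre line of the jaws, within the pads' length; the fingertips stand 19 mm ahead of it and the grasp point (between the pads) is the TCP; x points along the fingers, y is the direction in which the jaws open and shut, and the axes are right-handed (so a half turn about x gives the same grasp; the last joint's range is limited). The gripper opens to 87 mm and grips with 3 to 60 N. Pads are 19 mm wide; open, the fingers measure 117 mm over their backs; the gripper's body (75 mm by 190 mm) begins 51 mm behind the grasp point.
Start: joints at [-56.803, 22.042, 0.453, 0, -68.411, -14.817], TCP at [0.197, -0.593, 0.242] pointing down, gripper open.
Joint ranges: [-179.83, 179.83], [-69.29, 118.12], [-61.27, 80.66], [-181.25, 117.63], [-171.15, -9.14], [-177.46, 177.46]. Speed limits (degrees/s): [159.86, 159.86, 180, 180, 180, 180].

INTERFACE

Orientations are given as a 3x3 rotation matrix whose columns are the frame's x, y, z axes.
In Python, from station import r, viewer, job, spotter gives the robot as it stands.
- The arm moves only by the tool play_rows, never from a script. Its argument "commands" is a list of rows, each an object of numbers: "fingers": the gripper command: -1 is fully open, 1 is shut, values between are in proportion; "tx", "ty", "tz": the shift along the tool's x, y, z normalised to -1 to 1, where 1 is 750 mm; "ax", "ay", "az": the turn, a rotation vector about the tool's x, y, z normalised to -1 to 1, where 1 is pi rad. In form: [{"fingers": .., "tx": .., "ty": .., "tz": .., "ax": .., "ay": .., "az": ..}, ...]. A call has 1 to 5 rows; each row is the pose to reach, as a shift and turn from the pose commanded when the call began, along the tool's axes at that moment, turning the shorter way round; what a row does not reach only later rows make up. A row lasts 1/12 s, in which the tool goes at most 41.7 mm and 7.16 degrees, less where a joint would pass 70% of its speed; a pose out of reach is approached as far as the arm can. A call with a number of a shift or a turn outside -1 to 1 is refused whole. A call with a gripper value outside its range is refused whole. The fingers move at their own pace and stop on an object; the grip force is fixed at half the most. Time passes only in rows, so rows that repeat a pose let the fingers close. It gives the time, the measured TCP pose, the force and the opening at its end, in the units of the state.
- r.sense(): the state, without advancing time (a new reading comes with each control period).
- viewer.capture(name): name is "scene" or "top"; returns a dict with "image" (384x512x3 uint8, red, green, blue), "fx", "fy", "cx", "cy" (pixels), "dist" ([k1, k2, p1, p2, k3] as OpenCV has them; the pictures are not rectified), "R" (3x3) and "t" (3): a world point X has camera coordinates R X + t. Camera axes: x right, y down, z forward; pixel columns grow to the right and rows downward; lengths in m; the calibration is good to about 2 mm. A picture is of the moment at which its call begins. There is no depth.
- job.finish_job(): hands the job in, once; it reports no verdict.
Trained networks look in a picture, given as the dict that the camera call returned (one of the last four; its "shot" number tells which), for a name from the list of things; names that differ only in an ending like _2 or _b are one class to them, and where a whole thing is asked for, a point or a joint stands for the part that bears it (a point fixed in the world has none). Each returns a list of dicts, best first, with "score" (0 to 1); they miss things now and then, are a little off and sometimes report something else, mostly with a low value. They report only what shows in the picture. A call takes as long as a camera call. They do not tell look-alikes from the thing itself.
- spotter.find_in(name, picture): "uv" ([column, row] in pixels, amid what is visible of it).
- spotter.silhouettes(name, picture): "region" (384x512 bool, what is visible of it) and "uv" ([column, row] in pixels, amid what is visible of it).
The state is a dict: "time_s": time; "joints": joint angles; "joint_velocities": joint speeds; "effort": joint torques, N m; "tcp_pos": TCP position; "ee_rot": TCP orientation; "wrist_force": force on the tool from outside, world axes, zero at the start; "moment": the same for the moment, N m; "gripper_width": opening from 0.0 (shut) to 1.0 (fully open).
Only numpy, scipy, OpenCV 4.12 (cv2) and the standard library are available. Lean on these libraries where they do the work, as an engineer would, in place of code of your own. Each camera call takes 0.05 s, during which the arm holds its last target. There are 200 camera calls.

## Working session

There is one attempt and no reset: what is moved stays moved. The work goes in short steps, Python scripts to look and compute and a tool call to move; the robot and the scene stay as the last step left them, time stands still between calls to the robot, and variables do not carry over. Pictures are saved under pics/ and viewed, about 8 in all and at most 12, crops included, and the job is handed in when it is done.

Besides the shell and the picture viewer there is one more tool, called after "Request:" by a JSON object that holds its "method" and its "body". play_rows: Moves the arm, as the interface text tells. Its arguments: {"type":"object","properties":{"commands":{"type":"array"}},"required":["commands"]}

```bash
mkdir -p pics; ls
cat > look.py <<'E'
import numpy as np, cv2
from station import r, viewer, job, spotter
def save(p,name,crop=None,s=1):
    im=p["image"][:,:,::-1].copy()
    if crop: im=im[crop[1]:crop[3],crop[0]:crop[2]]
    if s!=1: im=cv2.resize(im,None,fx=s,fy=s,interpolation=cv2.INTER_CUBIC)
    cv2.imwrite("pics/"+name,im)
def K(p): return np.array([[p["fx"],0,p["cx"]],[0,p["fy"],p["cy"]],[0,0,1]])
def ray(p,uv):
    n=cv2.undistortPoints(np.array([[uv]],float),K(p),np.array(p["dist"],float))[0,0]
    R=np.array(p["R"]);t=np.array(p["t"])
    return -R.T@t, R.T@np.array([n[0],n[1],1])
def onz(p,uv,z):
    o,d=ray(p,uv); return o+d*(z-o[2])/d[2]
def proj(p,X):
    X=np.atleast_2d(np.array(X,float))
    return cv2.projectPoints(X,cv2.Rodrigues(np.array(p["R"]))[0],np.array(p["t"],float),K(p),np.array(p["dist"],float))[0][:,0]
E
python3 - <<'E'
from look import *
np.set_printoptions(precision=4,suppress=True)
s=r.sense(); print(s["tcp_pos"],s["ee_rot"],s["time_s"],s["gripper_width"])
P={}
for c in ("scene","top"):
    p=viewer.capture(c); P[c]=p
    o,_=ray(p,(256,192)); print(c,"cam at",o)
    save(p,c+"0.png")
    for n in ("pine_offcut","cradle","bevel_jig","clamp_grip","clamp_pad","pin_right","pin_left","sanding_block","dark_block","masking_tape"):
        f=spotter.find_in(n,p); print(n,[(np.round(q["uv"],1).tolist(),round(q["score"],2)) for q in f])
a=np.hstack([P["scene"]["image"],P["top"]["image"]])[:,:,::-1]
E
```

```text
pics
[ 0.1969 -0.5926  0.2405] [[-0.0008 -0.3151  0.949 ]
 [ 0.002   0.949   0.3151]
 [-1.      0.0022 -0.0001]] 0.0 0.9995009181297932
scene cam at [-0.3962  1.2542  1.0636]
pine_offcut [([224.4, 265.7], 0.94), ([261.5, 251.2], 0.72)]
cradle [([256.9, 196.3], 0.83)]
bevel_jig [([260.8, 206.7], 0.66)]
clamp_grip [([265.4, 183.7], 0.67), ([271.8, 172.2], 0.45)]
clamp_pad [([290.8, 183.7], 0.69)]
pin_right [([253.3, 195.8], 0.78)]
pin_left [([260.1, 192.0], 0.93), ([264.5, 182.3], 0.56)]
sanding_block [([322.1, 189.0], 0.83), ([255.8, 195.2], 0.35)]
dark_block [([292.9, 182.4], 0.72), ([259.9, 208.8], 0.47), ([225.0, 266.0], 0.27)]
masking_tape [([213.4, 244.6], 0.7)]
top cam at [0.3089 0.0621 1.5986]
pine_offcut [([176.4, 212.7], 0.69), ([140.2, 221.9], 0.67), ([347.5, 177.9], 0.65), ([215.9, 228.8], 0.62), ([264.2, 187.9], 0.26)]
cradle [([265.4, 186.4], 0.72)]
bevel_jig [([272.0, 183.7], 0.78)]
clamp_grip [([262.9, 196.1], 0.48)]
clamp_pad []
pin_right [([263.9, 181.3], 0.9), ([202.8, 181.6], 0.16)]
pin_left [([261.3, 186.9], 0.62)]
sanding_block [([351.6, 213.3], 0.61)]
dark_block [([347.4, 174.0], 0.65)]
masking_tape [([185.3, 176.8], 0.56)]
```

Run:
```python
from look import *
p=viewer.capture("top"); save(p,"top1.png",(110,110,390,290),2.85)
p=viewer.capture("scene"); save(p,"sc1.png",(180,130,360,300),3.5)
```

```text
(no output)
```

View pics/top1.png

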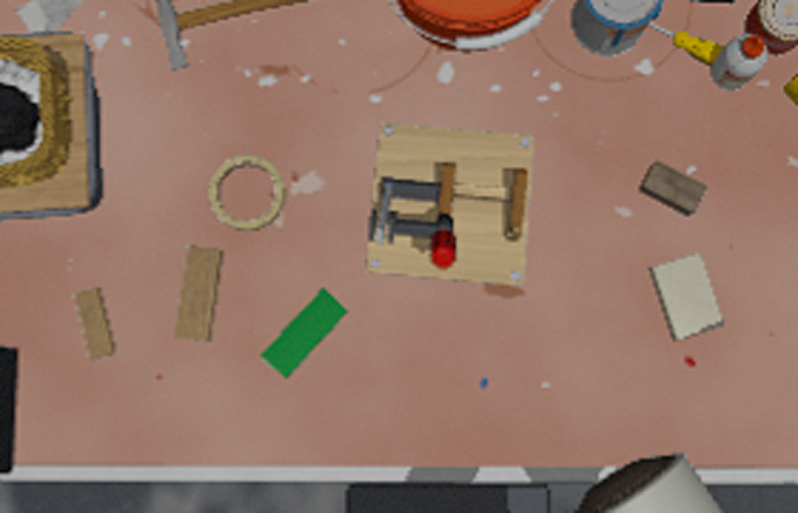

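View pics/sc1.png

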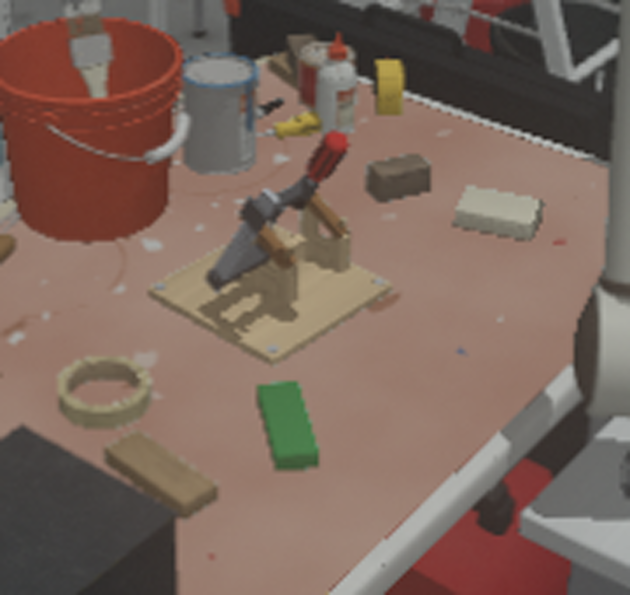

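Top crop shows three offcut-like boards, in full-picture pixels: pine at about (180,213), a smaller pine at (143,223) and a green one at (217,227). The larger non-green one, at (180,213), is the one meant. The jig is at about (268,181), with its clamp on the picture's left (+y) and the red handle leaning to the front.

```bash
cat > model.py <<'E'
from look import *
from scipy.optimize import least_squares
def Rz(a): c,s=np.cos(a),np.sin(a); return np.array([[c,-s,0],[s,c,0],[0,0,1]])
S,C=0.5,np.sqrt(.75)
Rc=np.array([[C,0,-S],[0,1,0],[S,0,C]])   # cradle x up slope (to the back), z leans to the front
def cradle(q,X): return (Rz(q[2])@(Rc@np.atleast_2d(X).T)).T+np.array([q[0],q[1],.085])
def jig(q,X): return (Rz(q[2])@np.atleast_2d(X).T).T+np.array([q[0],q[1],0])
def board(q,w=.045,l=.12,h=.022):
    X=np.array([[a*w/2,b*l/2,z] for z in (0,h) for a,b in ((-1,-1),(1,-1),(1,1),(-1,1))]); return jig(q,X)
def mask(pts):
    m=np.zeros((384*4,512*4),np.uint8); h=cv2.convexHull(((pts+.5)*4).astype(np.float32)); cv2.fillConvexPoly(m,h.astype(np.int32),255)
    return cv2.resize(m,(512,384),interpolation=cv2.INTER_AREA)/255.
def fit(views,fn,q0,sc=(.01,.01,.1)):
    from scipy.optimize import minimize
    f=lambda d: sum(np.abs(mask(proj(p,fn(np.array(q0)+d*np.array(sc))))-m).sum() for p,m in views)
    o=minimize(f,np.zeros(3),method="Nelder-Mead",options=dict(initial_simplex=np.array([[0,0,0],[1,0,0],[0,1,0],[0,0,1]])*.8-.2,maxiter=200))
    return np.array(q0)+o.x*np.array(sc),o.fun
base=np.array([[a,b,z] for z in (0,.014) for a,b in ((-.09,-.065),(.11,-.065),(.11,.14),(-.09,.14))])
E
python3 - <<'E'
from model import *
np.set_printoptions(precision=4,suppress=True)
t=viewer.capture("top"); s=viewer.capture("scene")
def near(n,p,uv):
    L=spotter.silhouettes(n,p); 
    L=[q for q in L if np.hypot(*(np.array(q["uv"])-uv))<14]; 
    return L[0]["region"].astype(float) if L else None
mt=near("pine_offcut",t,(180,213)); ms=near("pine_offcut",s,(225,266))
print([None if m is None else m.sum() for m in (mt,ms)])
q0=[*onz(t,(180,213),.011)[:2],-.1]; print("q0",q0)
v=[(p,m) for p,m in ((t,mt),(s,ms)) if m is not None]
for vv in (v,[v[0]]): print("pine",fit(vv,board,q0))
qb=fit(v,board,q0)[0]
# jig base corners from the viewed top crop
cr=np.array([[381,124],[534,137],[524,284],[367,272]])/2.85+110
cor=[onz(t,c,.014)[:2] for c in cr]   # (+x,+y),(+x,-y),(-x,-y),(-x,+y)
L=np.array([[.11,.14],[.11,-.065],[-.09,-.065],[-.09,.14]])
f=lambda q:(jig(q,np.c_[L,np.zeros(4)])[:,:2]-cor).ravel()
o=least_squares(f,[.6,0,0]); qj=o.x; print("jig corners",qj,np.degrees(qj[2]),o.fun)
js=[(p,q[0]["region"].astype(float)) for p in (t,) for q in [spotter.silhouettes("bevel_jig",p)] if q]
print("jig mask",[m.sum() for _,m in js],[fit(js,lambda q:jig(q,base),qj)])
for p,n,cc in ((t,"t",(130,130,330,280)),(s,"s",(180,150,310,290))):
    k=4; im=cv2.resize(p["image"][:,:,::-1],None,fx=k,fy=k,interpolation=cv2.INTER_CUBIC)
    def pl(X,c): cv2.polylines(im,[((proj(p,X)+.5)*k).astype(np.int32)],True,c,1)
    B=board(qb); pl(B[:4],(255,0,0)); pl(B[4:],(255,255,0)); pl(jig(qj,base[4:]),(255,0,255))
    for y in (-.045,.045): pl(cradle(qj,[[-.038,y-.008,0],[.046,y-.008,0],[.046,y+.008,0],[-.038,y+.008,0]]),(0,255,0))
    for tr in (0,.025): pl(cradle(qj,[[0,.045,.192-tr],[0,.045,.127-tr]]),(255,255,255) if tr else (0,255,255))
    pl(cradle(qj,[[0,.118,0],[0,.118,.132]]),(255,0,0))
    im=im[cc[1]*k:cc[3]*k,cc[0]*k:cc[2]*k]; cv2.imwrite(f"pics/fit_{n}.png",im)
E
```

```text
[np.float64(387.0), np.float64(357.0)]
q0 [np.float64(0.4472397949673296), np.float64(0.3363382651103928), -0.1]
pine (array([0.4494, 0.3401, 1.4375]), np.float64(162.23529411764707))
pine (array([ 0.4492,  0.34  , -1.6882]), np.float64(55.219607843137254))
jig corners [ 0.5521 -0.0274 -0.0824] -4.721888728576298 [ 0.0019  0.0015  0.0025 -0.0016 -0.0029 -0.0006 -0.0014  0.0007]
jig mask [np.float64(2953.0)] [(array([ 0.5534, -0.0238, -0.1009]), np.float64(67.46666666666667))]
```

View pics/fit_t.png

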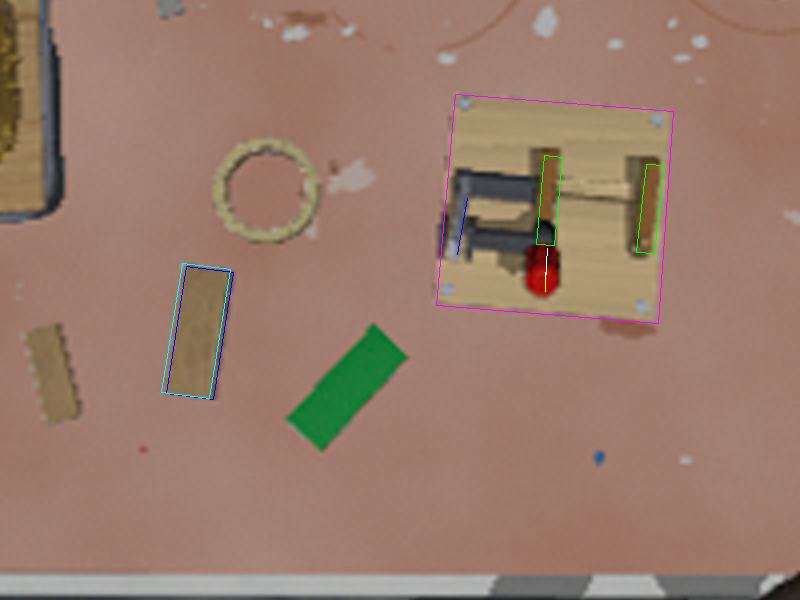

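View pics/fit_s.png

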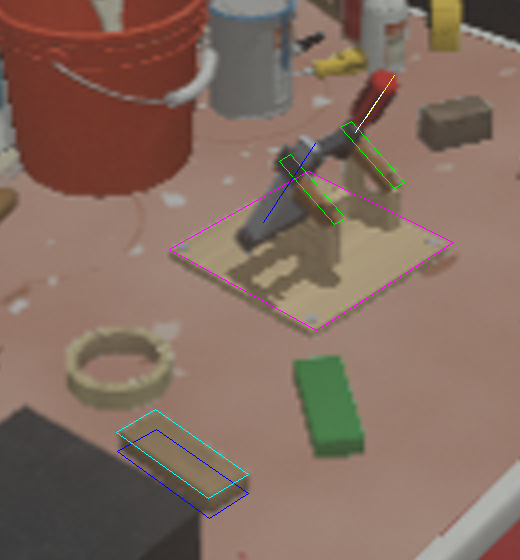

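The overlay confirms the larger non-green board at full-picture pixel (180,213). The jig fits to about 2–4 mm, but the handle sits slightly left of the overlay. I'll refine it with the red handle, and check the gripper's shape.

Run:
```python
from model import *
from scipy.optimize import minimize
np.set_printoptions(precision=4,suppress=True)
t=viewer.capture("top"); s=viewer.capture("scene")
def red(p,uv,rad=30):
    h=cv2.cvtColor(p["image"],cv2.COLOR_RGB2HSV); m=((h[...,0]<6)|(h[...,0]>174))&(h[...,1]>170)
    yy,xx=np.mgrid[:384,:512]; return (m&(np.hypot(xx-uv[0],yy-uv[1])<rad)).astype(float)
rt=red(t,(266,197),14); rs=red(s,(272,175),14); print("red px",rt.sum(),rs.sum())
jm=spotter.silhouettes("bevel_jig",t)[0]["region"].astype(float)
a=np.linspace(0,2*np.pi,16)
def handle(q):
    return np.vstack([cradle(q,np.c_[.014*np.cos(a),.045+.014*np.sin(a),np.full(16,z-q[3])]) for z in (.127,.192)])
sc=np.array([.01,.01,.08,.012])
def cost(d,q0,wj=1.):
    q=q0+d*sc
    return wj*np.abs(mask(proj(t,jig(q,base)))-jm).sum()+3*(np.abs(mask(proj(t,handle(q)))-rt).sum()+np.abs(mask(proj(s,handle(q)))-rs).sum())
best=None
for q0 in ([.553,-.025,-.09,.005],[.55,-.022,-.1,.02]):
    q0=np.array(q0); o=minimize(cost,np.zeros(4),args=(q0,),method="Nelder-Mead",options=dict(initial_simplex=np.vstack([np.zeros(4),np.eye(4)])*.8-.2,maxiter=300))
    q=q0+o.x*sc; print(q,o.fun)
    if best is None or o.fun<best[1]: best=(q,o.fun)
q=best[0]; np.save("q.npy",q)
for p,m in ((t,rt),(s,rs)): print("red centroid",np.argwhere(m).mean(0)[::-1],"model",np.argwhere(mask(proj(p,handle(q)))>.5).mean(0)[::-1])
k=4; ims=[]
for p,cc in ((t,(225,140,325,240)),(s,(215,150,315,250))):
    im=cv2.resize(p["image"][:,:,::-1],None,fx=k,fy=k,interpolation=cv2.INTER_CUBIC)
    def pl(X,c): cv2.polylines(im,[((proj(p,X)+.5)*k).astype(np.int32)],True,c,1)
    pl(jig(q,base[4:]),(255,0,255))
    for y in (-.045,.045):
        pl(cradle(q,[[-.038,y-.008,0],[.046,y-.008,0],[.046,y+.008,0],[-.038,y+.008,0]]),(0,255,0)); pl(cradle(q,[[-.0265,y,0],[-.0265,y,.012]]),(255,255,255))
    H=handle(q); pl(H[:16],(0,255,255)); pl(H[16:],(0,255,255))
    ims.append(im[cc[1]*k:cc[3]*k,cc[0]*k:cc[2]*k])
cv2.imwrite("pics/fit2.png",np.hstack(ims)[:, :800])
save(t,"grip.png",(330,180,512,384),2)
```

```text
red px 89.0 1.0Traceback (most recent call last):
  File "<stdin>", line 9, in <module>
IndexError: list index out of range
```

```bash
cat > refine.py <<'E'
from model import *
from scipy.optimize import minimize
np.set_printoptions(precision=4,suppress=True)
for _ in range(4):
    t=viewer.capture("top"); L=spotter.silhouettes("bevel_jig",t)
    if L and L[0]["region"].sum()>2000: break
jm=L[0]["region"].astype(float)
s=viewer.capture("scene")
def red(p,uv,rad):
    h=cv2.cvtColor(p["image"],cv2.COLOR_RGB2HSV); m=((h[...,0]<6)|(h[...,0]>172))&(h[...,1]>150)
    yy,xx=np.mgrid[:384,:512]; return (m&(np.hypot(xx-uv[0],yy-uv[1])<rad)).astype(float)
rt=red(t,(266,197),14); rs=red(s,(274,174),13); print("red px",rt.sum(),rs.sum(),jm.sum())
a=np.linspace(0,2*np.pi,16)
def handle(q):
    return np.vstack([cradle(q,np.c_[.014*np.cos(a),.045+.014*np.sin(a),np.full(16,z-q[3])]) for z in (.127,.192)])
sc=np.array([.01,.01,.08,.012])
def cost(d,q0,wj=1.):
    q=q0+d*sc
    return wj*np.abs(mask(proj(t,jig(q,base)))-jm).sum()+3*(np.abs(mask(proj(t,handle(q)))-rt).sum()+np.abs(mask(proj(s,handle(q)))-rs).sum())
best=None
for q0 in ([.553,-.025,-.09,.005],[.55,-.022,-.1,.02]):
    q0=np.array(q0); o=minimize(cost,np.zeros(4),args=(q0,),method="Nelder-Mead",options=dict(initial_simplex=np.vstack([np.zeros(4),np.eye(4)])*.8-.2,maxiter=300))
    q=q0+o.x*sc; print(q,o.fun)
    if best is None or o.fun<best[1]: best=(q,o.fun)
q=best[0]; np.save("q.npy",q)
for p,m in ((t,rt),(s,rs)): print("red centroid",np.argwhere(m).mean(0)[::-1],"model",np.argwhere(mask(proj(p,handle(q)))>.5).mean(0)[::-1])
k=4; ims=[]
for p,cc in ((t,(225,140,325,240)),(s,(215,150,315,250))):
    im=cv2.resize(p["image"][:,:,::-1],None,fx=k,fy=k,interpolation=cv2.INTER_CUBIC)
    def pl(X,c): cv2.polylines(im,[((proj(p,X)+.5)*k).astype(np.int32)],True,c,1)
    pl(jig(q,base[4:]),(255,0,255))
    for y in (-.045,.045):
        pl(cradle(q,[[-.038,y-.008,0],[.046,y-.008,0],[.046,y+.008,0],[-.038,y+.008,0]]),(0,255,0)); pl(cradle(q,[[-.0265,y,0],[-.0265,y,.012]]),(255,255,255))
    H=handle(q); pl(H[:16],(0,255,255)); pl(H[16:],(0,255,255))
    ims.append(im[cc[1]*k:cc[3]*k,cc[0]*k:cc[2]*k])
g=cv2.resize(t["image"][184:384,312:512,::-1],(400,400)); g2=cv2.resize(s["image"][40:240,312:512,::-1],(400,400))
cv2.imwrite("pics/fit2.png",cv2.resize(np.vstack([np.hstack(ims),np.hstack([g,g2])]),(600,600)))
E
python3 refine.py
```

```text
red px 93.0 31.0 2945.0
[ 0.5546 -0.0244 -0.0837  0.009 ] 462.98823529411766
[ 0.5544 -0.0243 -0.0807  0.01  ] 466.44313725490196
red centroid [265.3011 197.    ] model [265.1016 196.6875]
red centroid [275.4194 170.5484] model [272.5076 175.0076]
```

View pics/fit2.png

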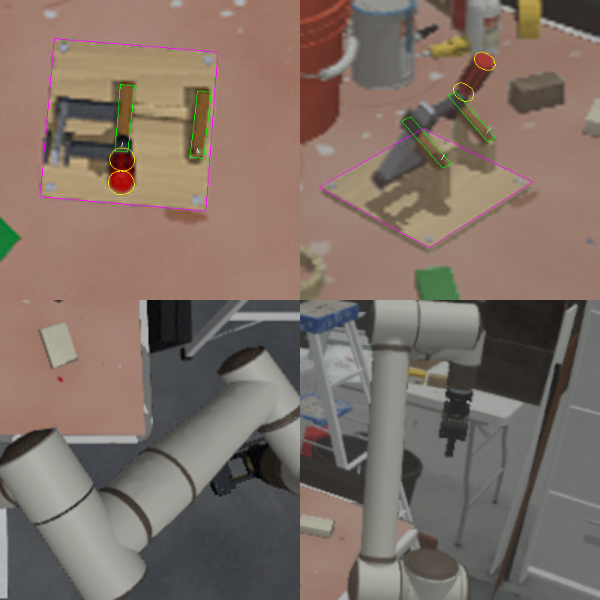

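The fit is now within about 1 px in both views, with the jig at (0.555, -0.024), yaw -4.8°, and jaw travel about 9 mm. Next comes the planner helper and the first moves.

```bash
cat > go.py <<'E'
from model import *
from scipy.spatial.transform import Rotation as Ro
np.set_printoptions(precision=4,suppress=True)
q=np.load("q.npy")
GY=1.447; GRASP=np.array([-.0,0,0])
Rg=np.column_stack([[0,0,-1],[-np.cos(GY),-np.sin(GY),0],[-np.sin(GY),np.cos(GY),0]])
A=Rz(q[2])@Rc                                   # cradle axes
Rp=np.column_stack([-A[:,2],-A[:,0],A[:,1]])    # tool: x=-cz, y=-cx, z=cy
def cp(x,y,z): return cradle(q,[[x,y,z]])[0]
def plan(wps,R=None,p=None):
    st=r.sense(); p=np.array(st["tcp_pos"]) if p is None else p; R=np.array(st["ee_rot"]) if R is None else R
    for P,Rt in wps:
        P=np.array(P); Rt=R if Rt is None else Rt
        d=np.round(R.T@(P-p)/.75,4); w=np.round(Ro.from_matrix(R.T@Rt).as_rotvec()/np.pi,4)
        print("t",d.tolist(),"a",w.tolist(),"mm %.0f deg %.0f"%(np.linalg.norm(d)*750,np.linalg.norm(w)*180))
        p=p+R@d*.75; R=R@Ro.from_rotvec(w*np.pi).as_matrix()
def state():
    s=r.sense(); print("t",s["time_s"],"p",np.array(s["tcp_pos"]),"F",np.array(s["wrist_force"]),"M",np.array(s["moment"]),"w",s["gripper_width"],"J",np.array(s["joints"]))
    x=A.T@(np.array(s["tcp_pos"])-[q[0],q[1],.085]); print("cradle p",x,"Fc",A.T@np.array(s["wrist_force"])); return s
E
python3 - <<'E'
from go import *
s=r.sense(); R0=np.array(s["ee_rot"])
rv=Ro.from_matrix(R0.T@Rg).as_rotvec(); print(rv*57.3)
f=lambda k: R0@Ro.from_rotvec(rv*k).as_matrix()
plan([((.30,-.43,.36),f(.2)),((.40,-.26,.42),f(.4)),((.42,-.08,.42),f(.6)),((.43,.1,.40),f(.8)),((.46,.27,.32),f(1)),((.474,.337,.15),Rg)])
E
```

```text
[-154.537     0.       -0.0015]
t [-0.1579, 0.1631, 0.1988] a [-0.1717, 0.0, -0.0] mm 226 deg 31
t [-0.08, 0.0468, 0.2588] a [-0.1717, 0.0, -0.0] mm 206 deg 31
t [-0.0, 0.0146, 0.241] a [-0.1717, 0.0, -0.0] mm 181 deg 31
t [0.0266, -0.0988, 0.2191] a [-0.1717, 0.0, -0.0] mm 181 deg 31
t [0.1067, -0.2033, 0.108] a [-0.1717, 0.0, -0.0] mm 190 deg 31
t [0.2267, -0.0909, -0.0075] a [0.0, 0.0, -0.0] mm 183 deg 0
```

Request:
{"method": "play_rows", "body": {"commands": [{"fingers": -1,"tx": -0.15,"ty": 0.14,"tz": 0.17,"ax": -0.17,"ay": 0,"az": 0},{"fingers": -1,"tx": -0.15,"ty": 0.14,"tz": 0.17,"ax": -0.17,"ay": 0,"az": 0},{"fingers": -1,"tx": -0.15,"ty": 0.14,"tz": 0.17,"ax": -0.17,"ay": 0,"az": 0},{"fingers": -1,"tx": -0.15,"ty": 0.14,"tz": 0.17,"ax": -0.17,"ay": 0,"az": 0},{"fingers": -1,"tx": -0.15,"ty": 0.14,"tz": 0.17,"ax": -0.17,"ay": 0,"az": 0}]}}

```text
time_s: 2.17
tcp_pos: [0.2858, -0.4517, 0.3563]
ee_rot: [[0.002, -0.758, 0.652], [-0.002, 0.652, 0.758], [-1.0, -0.002, -0.0]]
wrist_force: [-0.1, -0.3, -0.1]
gripper_width: 1.002
```

Run:
```python
from go import *
s=state(); R0=np.array(s["ee_rot"]);rv=Ro.from_matrix(R0.T@Rg).as_rotvec(); print(rv*57.3)
f=lambda k: R0@Ro.from_rotvec(rv*k).as_matrix()
plan([((.39,-.29,.39),f(.25)),((.42,-.11,.40),f(.5)),((.43,.07,.38),f(.75)),((.46,.24,.31),f(1)),((.474,.337,.15),Rg)])
```

```text
t 2.1667 p [ 0.2858 -0.4517  0.3563] F [-0.1147 -0.2632 -0.1117] M [-0.0553 -0.0481  0.0109] w 1.0019494719303783 J [-40.2728   9.5876  -0.5002   0.0179 -79.7714  -0.4358]
cradle p [-0.0654 -0.4483  0.351 ] Fc [-0.1357 -0.2718 -0.0506]
[-123.6214   -0.1616    0.0636]
t [-0.0451, 0.0352, 0.254] a [-0.1717, -0.0002, 0.0001] mm 195 deg 31
t [-0.0135, 0.0014, 0.2433] a [-0.1717, -0.0002, 0.0001] mm 183 deg 31
t [0.0265, -0.0989, 0.2192] a [-0.1717, -0.0002, 0.0] mm 181 deg 31
t [0.0934, -0.2032, 0.108] a [-0.1716, -0.0003, 0.0001] mm 186 deg 31
t [0.2133, -0.1306, -0.0025] a [-0.0, 0.0, 0.0] mm 188 deg 0
```

Request:
{"method": "play_rows", "body": {"commands": [{"fingers": -1,"tx": -0.045,"ty": 0.035,"tz": 0.254,"ax": -0.1717,"ay": 0,"az": 0},{"fingers": -1,"tx": -0.045,"ty": 0.035,"tz": 0.254,"ax": -0.1717,"ay": 0,"az": 0},{"fingers": -1,"tx": -0.045,"ty": 0.035,"tz": 0.254,"ax": -0.1717,"ay": 0,"az": 0},{"fingers": -1,"tx": -0.045,"ty": 0.035,"tz": 0.254,"ax": -0.1717,"ay": 0,"az": 0},{"fingers": -1,"tx": -0.045,"ty": 0.035,"tz": 0.254,"ax": -0.1717,"ay": 0,"az": 0}]}}

```text
time_s: 2.58
tcp_pos: [0.3914, -0.2898, 0.389]
ee_rot: [[0.002, -0.986, 0.169], [-0.0, 0.169, 0.986], [-1.0, -0.002, -0.0]]
wrist_force: [-0.5, -0.7, 0.3]
gripper_width: 0.997
```

Request:
{"method": "play_rows", "body": {"commands": [{"fingers": -1,"tx": -0.0135,"ty": 0.001,"tz": 0.243,"ax": -0.1717,"ay": 0,"az": 0},{"fingers": -1,"tx": -0.0135,"ty": 0.001,"tz": 0.243,"ax": -0.1717,"ay": 0,"az": 0},{"fingers": -1,"tx": -0.0135,"ty": 0.001,"tz": 0.243,"ax": -0.1717,"ay": 0,"az": 0},{"fingers": -1,"tx": -0.0135,"ty": 0.001,"tz": 0.243,"ax": -0.1717,"ay": 0,"az": 0},{"fingers": -1,"tx": -0.0135,"ty": 0.001,"tz": 0.243,"ax": -0.1717,"ay": 0,"az": 0}]}}

```text
time_s: 3.0
tcp_pos: [0.4217, -0.1092, 0.3986]
ee_rot: [[0.002, -0.932, -0.363], [0.001, -0.363, 0.932], [-1.0, -0.002, 0.0]]
wrist_force: [-0.2, -0.3, -0.2]
gripper_width: 1.0
```

Request:
{"method": "play_rows", "body": {"commands": [{"fingers": -1,"tx": 0.0265,"ty": -0.099,"tz": 0.219,"ax": -0.1717,"ay": 0,"az": 0},{"fingers": -1,"tx": 0.0265,"ty": -0.099,"tz": 0.219,"ax": -0.1717,"ay": 0,"az": 0},{"fingers": -1,"tx": 0.0265,"ty": -0.099,"tz": 0.219,"ax": -0.1717,"ay": 0,"az": 0},{"fingers": -1,"tx": 0.0265,"ty": -0.099,"tz": 0.219,"ax": -0.1717,"ay": 0,"az": 0},{"fingers": -1,"tx": 0.0265,"ty": -0.099,"tz": 0.219,"ax": -0.1717,"ay": 0,"az": 0}]}}

```text
time_s: 3.42
tcp_pos: [0.4322, 0.071, 0.3774]
ee_rot: [[-0.0, -0.613, -0.79], [0.001, -0.79, 0.613], [-1.0, -0.001, 0.001]]
wrist_force: [-0.1, 0.3, -0.7]
gripper_width: 1.002
```

Request:
{"method": "play_rows", "body": {"commands": [{"fingers": -1,"tx": 0.093,"ty": -0.203,"tz": 0.108,"ax": -0.1717,"ay": 0,"az": 0},{"fingers": -1,"tx": 0.093,"ty": -0.203,"tz": 0.108,"ax": -0.1717,"ay": 0,"az": 0},{"fingers": -1,"tx": 0.093,"ty": -0.203,"tz": 0.108,"ax": -0.1717,"ay": 0,"az": 0},{"fingers": -1,"tx": 0.093,"ty": -0.203,"tz": 0.108,"ax": -0.1717,"ay": 0,"az": 0},{"fingers": -1,"tx": 0.093,"ty": -0.203,"tz": 0.108,"ax": -0.1717,"ay": 0,"az": 0}]}}

```text
time_s: 3.83
tcp_pos: [0.463, 0.2401, 0.3057]
ee_rot: [[-0.003, -0.122, -0.993], [-0.001, -0.993, 0.122], [-1.0, 0.002, 0.002]]
wrist_force: [0.3, -1.1, -0.6]
gripper_width: 1.0
```

Run:
```python
from go import *
s=state(); print(np.array(s["ee_rot"]))
plan([((.474,.337,.12),Rg),((.474,.337,.0225),Rg)])
```

```text
t 3.8333 p [0.463  0.2401 0.3057] F [ 0.2526 -1.0543 -0.578 ] M [-0.1151  0.1041  0.0072] w 0.999823021278213 J [ 45.2201   9.6091  -7.5245  -0.054  -73.0225  37.8015]
cradle p [0.0121 0.2559 0.2478] Fc [ 0.0053 -1.0295 -0.6705]
[[-0.0026 -0.1218 -0.9926]
 [-0.0013 -0.9926  0.1218]
 [-1.      0.0016  0.0024]]
t [0.2474, -0.1304, 0.0006] a [0.0005, 0.0008, -0.0005] mm 210 deg 0
t [0.13, -0.0, 0.0] a [0.0, -0.0, -0.0] mm 98 deg 0
```

Request:
{"method": "play_rows", "body": {"commands": [{"fingers": -1,"tx": 0.247,"ty": -0.13,"tz": 0.0005,"ax": 0.0005,"ay": 0.0008,"az": -0.0005},{"fingers": -1,"tx": 0.247,"ty": -0.13,"tz": 0.0005,"ax": 0.0005,"ay": 0.0008,"az": -0.0005},{"fingers": -1,"tx": 0.247,"ty": -0.13,"tz": 0.0005,"ax": 0.0005,"ay": 0.0008,"az": -0.0005},{"fingers": -1,"tx": 0.247,"ty": -0.13,"tz": 0.0005,"ax": 0.0005,"ay": 0.0008,"az": -0.0005},{"fingers": -1,"tx": 0.247,"ty": -0.13,"tz": 0.0005,"ax": 0.0005,"ay": 0.0008,"az": -0.0005}]}}

```text
time_s: 4.25
tcp_pos: [0.4757, 0.3339, 0.1228]
ee_rot: [[0.004, -0.131, -0.991], [0.002, -0.991, 0.131], [-1.0, -0.002, -0.003]]
wrist_force: [0.3, 0.6, 0.4]
gripper_width: 1.001
```

Request:
{"method": "play_rows", "body": {"commands": [{"fingers": -1,"tx": 0.03,"ty": 0,"tz": 0,"ax": 0,"ay": 0,"az": 0},{"fingers": -1,"tx": 0.06,"ty": 0,"tz": 0,"ax": 0,"ay": 0,"az": 0},{"fingers": -1,"tx": 0.09,"ty": 0,"tz": 0,"ax": 0,"ay": 0,"az": 0},{"fingers": -1,"tx": 0.12,"ty": 0,"tz": 0,"ax": 0,"ay": 0,"az": 0},{"fingers": -1,"tx": 0.12,"ty": 0,"tz": 0,"ax": 0,"ay": 0,"az": 0}]}}

```text
time_s: 4.67
tcp_pos: [0.4736, 0.3308, 0.0297]
ee_rot: [[-0.004, -0.132, -0.991], [-0.005, -0.991, 0.132], [-1.0, 0.006, 0.003]]
wrist_force: [-0.4, -0.0, -1.5]
gripper_width: 0.995
```

Run:
```python
from go import *
s=state(); 
plan([((.474,.337,.0225),Rg)])
p=viewer.capture("scene"); save(p,"g1.png",(160,180,320,300),5)
```

```text
t 4.6667 p [0.4736 0.3308 0.0297] F [-0.3823 -0.0439 -1.4683] M [-0.2039  0.2169 -0.0406] w 0.9945657531495654 J [ 51.0018  31.032  -19.9238   0.0433 -39.4194  31.3805]
cradle p [-0.1233  0.3472  0.0073] Fc [-1.0609 -0.0757 -1.0829]
t [0.0095, -0.0083, 0.0006] a [-0.0027, 0.001, -0.0019] mm 9 deg 1
```

View pics/g1.png

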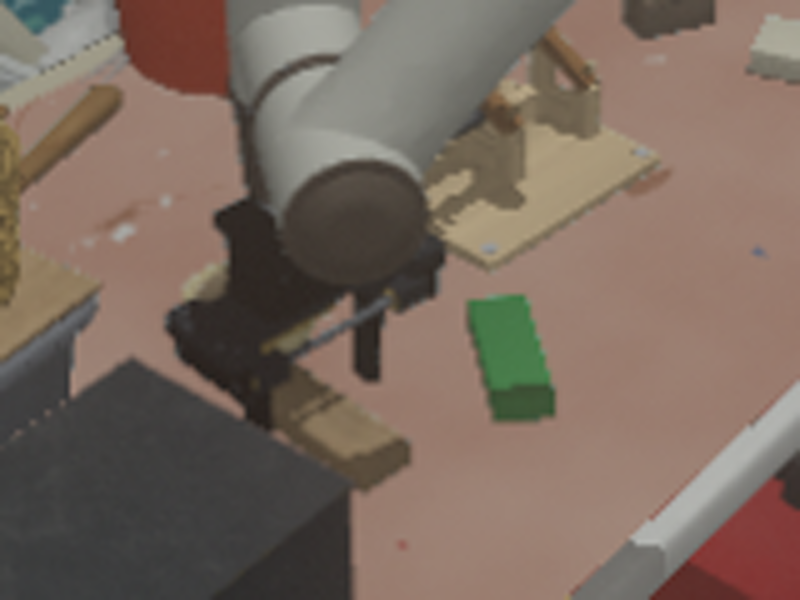

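The gripper straddles the pine board at its far end. Its wide body lies along the jaw direction, which suits the planned placing. I'll lower the last bit and close.

Request:
{"method": "play_rows", "body": {"commands": [{"fingers": -1,"tx": 0.004,"ty": -0.007,"tz": 0,"ax": -0.001,"ay": 0,"az": -0.001},{"fingers": -1,"tx": 0.009,"ty": -0.007,"tz": 0,"ax": -0.001,"ay": 0,"az": -0.001},{"fingers": -1,"tx": 0.009,"ty": -0.007,"tz": 0,"ax": -0.001,"ay": 0,"az": -0.001},{"fingers": 1,"tx": 0.009,"ty": -0.007,"tz": 0,"ax": -0.001,"ay": 0,"az": -0.001},{"fingers": 1,"tx": 0.009,"ty": -0.007,"tz": 0,"ax": -0.001,"ay": 0,"az": -0.001}]}}

```text
time_s: 5.13
tcp_pos: [0.4767, 0.3388, 0.0281]
ee_rot: [[0.004, -0.127, -0.992], [0.006, -0.992, 0.127], [-1.0, -0.006, -0.003]]
wrist_force: [0.4, -0.6, -0.2]
gripper_width: 0.918
```

Request:
{"method": "play_rows", "body": {"commands": [{"fingers": 1,"tx": 0,"ty": 0,"tz": 0,"ax": 0,"ay": 0,"az": 0},{"fingers": 1,"tx": 0,"ty": 0,"tz": 0,"ax": 0,"ay": 0,"az": 0},{"fingers": 1,"tx": 0,"ty": 0,"tz": 0,"ax": 0,"ay": 0,"az": 0},{"fingers": 1,"tx": 0,"ty": 0,"tz": 0,"ax": 0,"ay": 0,"az": 0},{"fingers": 1,"tx": 0,"ty": 0,"tz": 0,"ax": 0,"ay": 0,"az": 0}]}}

```text
time_s: 5.55
tcp_pos: [0.4764, 0.3384, 0.0272]
ee_rot: [[0.003, -0.127, -0.992], [0.004, -0.992, 0.127], [-1.0, -0.005, -0.003]]
wrist_force: [0.1, -0.2, 0.8]
gripper_width: 0.554
```

Request:
{"method": "play_rows", "body": {"commands": [{"fingers": 1,"tx": 0,"ty": 0,"tz": 0,"ax": 0,"ay": 0,"az": 0},{"fingers": 1,"tx": 0,"ty": 0,"tz": 0,"ax": 0,"ay": 0,"az": 0},{"fingers": 1,"tx": 0,"ty": 0,"tz": 0,"ax": 0,"ay": 0,"az": 0},{"fingers": 1,"tx": 0,"ty": 0,"tz": 0,"ax": 0,"ay": 0,"az": 0},{"fingers": 1,"tx": 0,"ty": 0,"tz": 0,"ax": 0,"ay": 0,"az": 0}]}}

```text
time_s: 5.97
tcp_pos: [0.4764, 0.3383, 0.0272]
ee_rot: [[0.003, -0.127, -0.992], [0.004, -0.992, 0.127], [-1.0, -0.004, -0.002]]
wrist_force: [-0.0, -0.7, 1.5]
gripper_width: 0.514
```

Run:
```python
from go import *
s=state(); print(np.array(s["ee_rot"]))
```

```text
t 5.9667 p [0.4764 0.3383 0.0272] F [-0.007  -0.6978  1.4803] M [-0.3728  0.1912  0.0139] w 0.5138240338847305 J [ 51.246   31.483  -19.4815  -0.0252 -38.7495  31.4674]
cradle p [-0.1227  0.355   0.0041] Fc [ 0.7846 -0.6959  1.2563]
[[ 0.0029 -0.1272 -0.9919]
 [ 0.0041 -0.9919  0.1272]
 [-1.     -0.0044 -0.0024]]
```

Run:
```python
from go import *
s=r.sense(); R0=np.array(s["ee_rot"]); rv=Ro.from_matrix(R0.T@Rp).as_rotvec(); print(rv*57.3)
f=lambda k: R0@Ro.from_rotvec(rv*k).as_matrix()
print(cp(.004,-.09,.11),cp(.004,-.09,.05),cp(.004,-.027,.05))
plan([((.46,.33,.19),None),((.44,.20,.33),None),((.44,.08,.42),f(.25)),((.45,-.06,.42),f(.5)),((.47,-.15,.34),f(.75)),((.48,-.16,.26),f(1)),(cp(.004,-.09,.11),Rp),(cp(.004,-.09,.051),Rp)])
```

```text
[ 85.2786  22.9384 -23.5829]
[ 0.4957 -0.1098  0.1823] [ 0.5256 -0.1123  0.1303] [ 0.5309 -0.0496  0.1303]
t [-0.2172, 0.0128, 0.0197] a [0.0, 0.0, 0.0] mm 164 deg 0
t [-0.1874, 0.1745, 0.004] a [0.0, 0.0, 0.0] mm 192 deg 0
t [-0.1207, 0.1582, -0.0206] a [0.1184, 0.0319, -0.0328] mm 150 deg 23
t [-0.0114, 0.1567, -0.1017] a [0.1185, 0.0318, -0.0327] mm 140 deg 23
t [0.0993, 0.0835, -0.0982] a [0.1184, 0.0319, -0.0328] mm 122 deg 23
t [0.1025, 0.0342, -0.0083] a [0.1184, 0.0319, -0.0327] mm 81 deg 23
t [0.0974, 0.0385, 0.0684] a [0.0, -0.0, -0.0] mm 94 deg 0
t [0.0787, 0.0, 0.0] a [0.0, -0.0, -0.0] mm 59 deg 0
```

Request:
{"method": "play_rows", "body": {"commands": [{"fingers": 1,"tx": -0.03,"ty": 0,"tz": 0,"ax": 0,"ay": 0,"az": 0},{"fingers": 1,"tx": -0.07,"ty": 0,"tz": 0,"ax": 0,"ay": 0,"az": 0},{"fingers": 1,"tx": -0.12,"ty": 0.013,"tz": 0.02,"ax": 0,"ay": 0,"az": 0},{"fingers": 1,"tx": -0.17,"ty": 0.013,"tz": 0.02,"ax": 0,"ay": 0,"az": 0},{"fingers": 1,"tx": -0.217,"ty": 0.013,"tz": 0.02,"ax": 0,"ay": 0,"az": 0}]}}

```text
time_s: 6.38
tcp_pos: [0.459, 0.3295, 0.1916]
ee_rot: [[0.003, -0.127, -0.992], [0.004, -0.992, 0.127], [-1.0, -0.005, -0.002]]
wrist_force: [0.4, 0.7, -0.7]
gripper_width: 0.514
```

Request:
{"method": "play_rows", "body": {"commands": [{"fingers": 1,"tx": -0.187,"ty": 0.174,"tz": 0.004,"ax": 0,"ay": 0,"az": 0},{"fingers": 1,"tx": -0.187,"ty": 0.174,"tz": 0.004,"ax": 0,"ay": 0,"az": 0},{"fingers": 1,"tx": -0.187,"ty": 0.174,"tz": 0.004,"ax": 0,"ay": 0,"az": 0},{"fingers": 1,"tx": -0.187,"ty": 0.174,"tz": 0.004,"ax": 0,"ay": 0,"az": 0},{"fingers": 1,"tx": -0.187,"ty": 0.174,"tz": 0.004,"ax": 0,"ay": 0,"az": 0}]}}

```text
time_s: 6.8
tcp_pos: [0.4397, 0.1985, 0.3332]
ee_rot: [[0.007, -0.128, -0.992], [0.007, -0.992, 0.128], [-1.0, -0.008, -0.006]]
wrist_force: [-0.9, 1.0, -0.1]
gripper_width: 0.514
```

Request:
{"method": "play_rows", "body": {"commands": [{"fingers": 1,"tx": -0.04,"ty": 0.05,"tz": -0.007,"ax": 0.04,"ay": 0.011,"az": -0.011},{"fingers": 1,"tx": -0.08,"ty": 0.1,"tz": -0.014,"ax": 0.08,"ay": 0.022,"az": -0.022},{"fingers": 1,"tx": -0.12,"ty": 0.158,"tz": -0.02,"ax": 0.1184,"ay": 0.032,"az": -0.033},{"fingers": 1,"tx": -0.12,"ty": 0.158,"tz": -0.02,"ax": 0.1184,"ay": 0.032,"az": -0.033},{"fingers": 1,"tx": -0.12,"ty": 0.158,"tz": -0.02,"ax": 0.1184,"ay": 0.032,"az": -0.033}]}}

```text
time_s: 7.22
tcp_pos: [0.4393, 0.0775, 0.4238]
ee_rot: [[0.139, -0.474, -0.869], [0.074, -0.87, 0.487], [-0.988, -0.132, -0.086]]
wrist_force: [0.6, 1.0, -0.7]
gripper_width: 0.512
```

Request:
{"method": "play_rows", "body": {"commands": [{"fingers": 1,"tx": -0.004,"ty": 0.05,"tz": -0.033,"ax": 0.04,"ay": 0.011,"az": -0.011},{"fingers": 1,"tx": -0.008,"ty": 0.1,"tz": -0.066,"ax": 0.08,"ay": 0.022,"az": -0.022},{"fingers": 1,"tx": -0.011,"ty": 0.157,"tz": -0.102,"ax": 0.1184,"ay": 0.032,"az": -0.033},{"fingers": 1,"tx": -0.011,"ty": 0.157,"tz": -0.102,"ax": 0.1184,"ay": 0.032,"az": -0.033},{"fingers": 1,"tx": -0.011,"ty": 0.157,"tz": -0.102,"ax": 0.1184,"ay": 0.032,"az": -0.033}]}}

```text
time_s: 7.63
tcp_pos: [0.4487, -0.0622, 0.4177]
ee_rot: [[0.268, -0.736, -0.621], [0.085, -0.624, 0.777], [-0.96, -0.261, -0.105]]
wrist_force: [-0.7, 0.1, -1.0]
gripper_width: 0.513
```

Run:
```python
from go import *
s=state(); R0=np.array(s["ee_rot"]); rv=Ro.from_matrix(R0.T@Rp).as_rotvec(); print(rv*57.3)
f=lambda k: R0@Ro.from_rotvec(rv*k).as_matrix()
plan([((.47,-.15,.34),f(.5)),((.48,-.16,.26),f(1)),(cp(.004,-.09,.11),Rp),(cp(.004,-.09,.051),Rp)])
```

```text
t 7.6333 p [ 0.4487 -0.0622  0.4177] F [-0.6587  0.1155 -1.0017] M [-0.2036  0.8043  0.0177] w 0.5134581481502171 J [ 11.623   -7.583  -10.586   -1.7728 -70.7323  28.1811]
cradle p [ 0.0776 -0.0465  0.3393] Fc [-1.0776  0.06   -0.5345]
[ 42.3527  11.4221 -11.7551]
t [0.0971, 0.0792, -0.0977] a [0.1176, 0.0317, -0.0327] mm 119 deg 23
t [0.1024, 0.0342, -0.0083] a [0.1177, 0.0318, -0.0326] mm 81 deg 23
t [0.0974, 0.0386, 0.0684] a [-0.0, -0.0, -0.0] mm 94 deg 0
t [0.0787, -0.0, 0.0] a [-0.0, -0.0, -0.0] mm 59 deg 0
```

Request:
{"method": "play_rows", "body": {"commands": [{"fingers": 1,"tx": 0.033,"ty": 0.026,"tz": -0.033,"ax": 0.04,"ay": 0.011,"az": -0.011},{"fingers": 1,"tx": 0.066,"ty": 0.053,"tz": -0.066,"ax": 0.08,"ay": 0.022,"az": -0.022},{"fingers": 1,"tx": 0.097,"ty": 0.079,"tz": -0.098,"ax": 0.1176,"ay": 0.0317,"az": -0.0327},{"fingers": 1,"tx": 0.097,"ty": 0.079,"tz": -0.098,"ax": 0.1176,"ay": 0.0317,"az": -0.0327},{"fingers": 1,"tx": 0.097,"ty": 0.079,"tz": -0.098,"ax": 0.1176,"ay": 0.0317,"az": -0.0327}]}}

```text
time_s: 8.05
tcp_pos: [0.4704, -0.1479, 0.3378]
ee_rot: [[0.393, -0.872, -0.29], [0.047, -0.296, 0.954], [-0.918, -0.389, -0.075]]
wrist_force: [0.2, 0.6, -0.3]
gripper_width: 0.514
```

Request:
{"method": "play_rows", "body": {"commands": [{"fingers": 1,"tx": 0.03,"ty": 0.011,"tz": -0.003,"ax": 0.04,"ay": 0.011,"az": -0.011},{"fingers": 1,"tx": 0.06,"ty": 0.022,"tz": -0.006,"ax": 0.08,"ay": 0.022,"az": -0.022},{"fingers": 1,"tx": 0.102,"ty": 0.034,"tz": -0.008,"ax": 0.1176,"ay": 0.0317,"az": -0.0327},{"fingers": 1,"tx": 0.102,"ty": 0.034,"tz": -0.008,"ax": 0.1176,"ay": 0.0317,"az": -0.0327},{"fingers": 1,"tx": 0.102,"ty": 0.034,"tz": -0.008,"ax": 0.1176,"ay": 0.0317,"az": -0.0327}]}}

```text
time_s: 8.47
tcp_pos: [0.4801, -0.1559, 0.2585]
ee_rot: [[0.495, -0.866, 0.075], [-0.038, 0.065, 0.997], [-0.868, -0.496, -0.001]]
wrist_force: [-0.4, 0.6, 0.0]
gripper_width: 0.516
```

Run:
```python
from go import *
s=state(); R0=np.array(s["ee_rot"])
plan([(cp(.004,-.09,.11),Rp),(cp(.004,-.09,.051),Rp)])
```

```text
t 8.4667 p [ 0.4801 -0.1559  0.2585] F [-0.4007  0.5777  0.0291] M [ 0.0947  1.2171 -0.0041] w 0.5157169848085508 J [  2.3201  -3.1169 -36.7455   7.3401 -26.9954 -12.2893]
cradle p [ 0.0319 -0.1372  0.1819] Fc [-0.3731  0.5422  0.249 ]
t [0.0962, 0.0363, 0.0629] a [0.0025, 0.0011, -0.0015] mm 90 deg 1
t [0.0787, 0.0, -0.0001] a [-0.0, 0.0, 0.0] mm 59 deg 0
```

Request:
{"method": "play_rows", "body": {"commands": [{"fingers": 1,"tx": 0.03,"ty": 0.012,"tz": 0.02,"ax": 0.0025,"ay": 0.001,"az": -0.0015},{"fingers": 1,"tx": 0.06,"ty": 0.024,"tz": 0.04,"ax": 0.0025,"ay": 0.001,"az": -0.0015},{"fingers": 1,"tx": 0.096,"ty": 0.036,"tz": 0.063,"ax": 0.0025,"ay": 0.001,"az": -0.0015},{"fingers": 1,"tx": 0.096,"ty": 0.036,"tz": 0.063,"ax": 0.0025,"ay": 0.001,"az": -0.0015},{"fingers": 1,"tx": 0.096,"ty": 0.036,"tz": 0.063,"ax": 0.0025,"ay": 0.001,"az": -0.0015}]}}

```text
time_s: 8.88
tcp_pos: [0.4993, -0.1121, 0.1916]
ee_rot: [[0.496, -0.865, 0.081], [-0.037, 0.072, 0.997], [-0.868, -0.497, 0.003]]
wrist_force: [-0.2, -0.5, -0.4]
gripper_width: 0.509
```

Request:
{"method": "play_rows", "body": {"commands": [{"fingers": 1,"tx": 0.02,"ty": 0,"tz": 0,"ax": 0,"ay": 0,"az": 0},{"fingers": 1,"tx": 0.04,"ty": 0,"tz": 0,"ax": 0,"ay": 0,"az": 0},{"fingers": 1,"tx": 0.06,"ty": 0,"tz": 0,"ax": 0,"ay": 0,"az": 0},{"fingers": 1,"tx": 0.077,"ty": 0,"tz": 0,"ax": 0,"ay": 0,"az": 0},{"fingers": 1,"tx": 0.077,"ty": 0,"tz": 0,"ax": 0,"ay": 0,"az": 0}]}}

```text
time_s: 9.3
tcp_pos: [0.5343, -0.1238, 0.1598]
ee_rot: [[0.479, -0.875, 0.073], [-0.011, 0.077, 0.997], [-0.878, -0.478, 0.027]]
wrist_force: [0.7, 0.4, -0.4]
gripper_width: 0.519
```

Run:
```python
from go import *
s=state(); R0=np.array(s["ee_rot"])
plan([(cp(.004,-.028,.050),Rp),(cp(.004,-.028,.030),Rp)])
k=4;ims=[]
Bx=np.array([[a*.0225,b*.06,z] for z in (0,.022) for a,b in ((-1,-1),(1,-1),(1,1),(-1,1))])
c=A.T@(np.array(s["tcp_pos"])-[q[0],q[1],.085])
for n,cc in (("top",(225,150,325,250)),("scene",(215,150,315,250))):
    p=viewer.capture(n); im=cv2.resize(p["image"][:,:,::-1],None,fx=k,fy=k,interpolation=cv2.INTER_CUBIC)
    X=cradle(q,Bx+[c[0],c[1]+.0267,c[2]-.0272])
    for h in (X[:4],X[4:]): cv2.polylines(im,[((proj(p,h)+.5)*k).astype(np.int32)],True,(255,255,0),1)
    ims.append(im[cc[1]*k:cc[3]*k,cc[0]*k:cc[2]*k])
cv2.imwrite("pics/ins.png",np.hstack(ims))
```

```text
t 9.3 p [ 0.5343 -0.1238  0.1598] F [ 0.7003  0.4345 -0.3719] M [-0.0035  1.1895  0.0216] w 0.518936970289463 J [  4.5986   9.2962 -43.4086  17.8147  -9.2429 -26.0511]
cradle p [ 0.0271 -0.1007  0.0707] Fc [ 0.387   0.4915 -0.6529]
t [0.0312, 0.0304, 0.096] a [-0.0012, 0.0093, -0.008] mm 79 deg 2
t [0.0267, 0.0, -0.0] a [-0.0, 0.0, 0.0] mm 20 deg 0
```

View pics/ins.png

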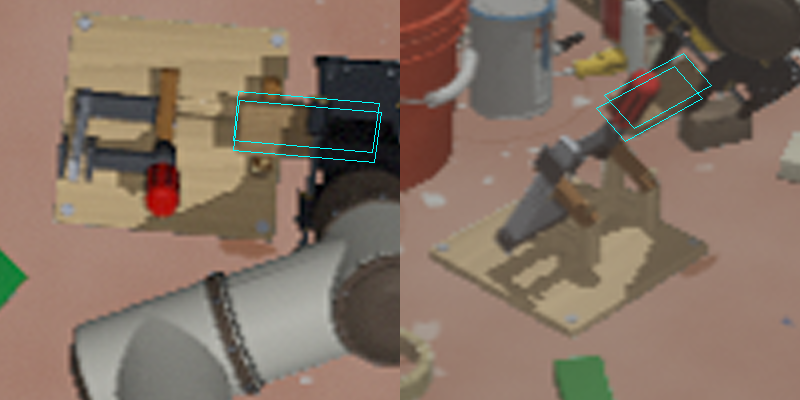

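The board is held as modelled (crop overlay, about (305,128)). However, joint 5 ran to its -9.1° limit, because with this grasp the tool lines up with the forearm. I'll fit the arm's kinematics and look for a regrasp leaned along the board's length that stays clear of the limit.

```bash
cat > kin.py <<'E'
from go import *
D=[([-56.803,22.042,.453,0,-68.411,-14.817],[.197,-.593,.242]),
([-40.2728,9.5876,-.5002,.0179,-79.7714,-.4358],[.2858,-.4517,.3563]),([45.2201,9.6091,-7.5245,-.054,-73.0225,37.8015],[.463,.2401,.3057]),
([51.246,31.483,-19.4815,-.0252,-38.7495,31.4674],[.4764,.3383,.0272]),([11.623,-7.583,-10.586,-1.7728,-70.7323,28.1811],[.4487,-.0622,.4177]),
([2.3201,-3.1169,-36.7455,7.3401,-26.9954,-12.2893],[.4801,-.1559,.2585]),([4.5986,9.2962,-43.4086,17.8147,-9.2429,-26.0511],[.5343,-.1238,.1598])]
def ax(n,d): v=np.zeros(3); v["xyz".index(n)]=np.radians(d); return Ro.from_rotvec(v).as_matrix()
SG=[1,1]
def fk(J,P):
    a1,d1,L1,a3,d4,d6,e=P; R=ax("z",J[0]); p=R@[a1,e,d1]
    R=R@ax("y",J[1]); p=p+R@[0,0,L1]
    R=R@ax("y",-J[2]); p=p+R@[d4,0,a3]
    R=R@ax("x",SG[0]*J[3])@ax("y",-J[4])@ax("x",SG[1]*J[5]); p=p+R@[d6,0,0]
    return p,R
def fitk():
    o=least_squares(lambda P:np.concatenate([fk(j,P)[0]-x for j,x in D]),[0,.3,.4,0,.4,.2,-.16]); return o.x,np.abs(o.fun).max()
best=None
for s0 in (1,-1):
  SG[0]=s0
  P,e=fitk()
  if best is None or e<best[1]: best=(P,e,s0)
P,_,SG[0]=best
Rl=np.array([[.495,-.866,.075],[-.038,.065,.997],[-.868,-.496,-.001]])
def off(s1):
    SG[1]=s1; return fk(D[5][0],P)[1].T@Rl
O={s:off(s) for s in (1,-1)}
R2=np.array([[-.003,-.122,-.993],[-.001,-.993,.122],[-1,.002,.002]])
err={}
for s in (1,-1): SG[1]=s; err[s]=np.linalg.norm(fk(D[2][0],P)[1]@O[s]-R2)
SG[1]=min(err,key=err.get); OFF=O[SG[1]]
lo=np.array([-179.83,-69.29,-61.27,-181.25,-171.15,-177.46]);hi=np.array([179.83,118.12,80.66,117.63,-9.14,177.46])
def ik(p,R,seeds=None):
    out=[]
    rng=np.random.default_rng(0)
    for k in range(25):
        j0=np.array(r.sense()["joints"]) if k==0 else lo+(hi-lo)*rng.random(6)*.6+.2*(hi-lo)
        f=lambda J:np.concatenate([(fk(J,P)[0]-p)*5,Ro.from_matrix(R.T@fk(J,P)[1]@OFF).as_rotvec()])
        o=least_squares(f,np.clip(j0,lo+.01,hi-.01),bounds=(lo,hi))
        if o.cost<1e-5 and not any(np.abs(o.x-y).max()<1 for y in out): out.append(o.x)
    return out
if __name__=="__main__":
    print("fit",best,err); print(OFF)
    for L in (0,20,30,40):
        b=np.radians(L); Rt=A@Ro.from_rotvec([0,0,0]).as_matrix()
        Rt=Rp@Ro.from_rotvec([0,b,0]).as_matrix()   # check sign: tool x gains cradle y?
        print("lean",L,"tool x.cy",Rt[:,0]@A[:,1])
        for sg in (1,-1):
            Rt=Rp@Ro.from_rotvec([0,sg*b,0]).as_matrix()
            for c in ((.0,-.032,.027),(0,-.09,.055)): print(sg,c,[np.round(x).tolist() for x in ik(cp(*c),Rt)])
    for tr in (.009,.055):
        for tw in (0,90):
            print("handle",tr,tw,[np.round(x).tolist() for x in ik(cp(0,.045,.167-tr),Rp@Ro.from_rotvec([np.radians(tw),0,0]).as_matrix())])
E
timeout 400 python3 kin.py
```

```text
fit (array([ 0.006 ,  0.2025,  0.6158, -0.018 ,  0.405 ,  0.3677, -0.1576]), np.float64(0.010310867834333243), -1) {1: np.float64(2.169830920195308), -1: np.float64(0.001111601222260114)}
[[ 0.9999 -0.0001  0.0001]
 [ 0.      0.0001  0.9998]
 [ 0.0006 -1.0001 -0.0002]]
lean 0 tool x.cy 0.0
1 (0.0, -0.032, 0.027) [[20.0, 14.0, -50.0, 98.0, -12.0, -120.0]]
1 (0, -0.09, 0.055) []
-1 (0.0, -0.032, 0.027) [[20.0, 14.0, -50.0, 98.0, -12.0, -120.0]]
-1 (0, -0.09, 0.055) []
lean 20 tool x.cy -0.34202014332566866
1 (0.0, -0.032, 0.027) [[37.0, 19.0, -47.0, 69.0, -37.0, -109.0]]
1 (0, -0.09, 0.055) [[30.0, 14.0, -49.0, 69.0, -36.0, -102.0]]
-1 (0.0, -0.032, 0.027) [[-1.0, 19.0, -46.0, -109.0, -19.0, 107.0]]
-1 (0, -0.09, 0.055) [[-10.0, 17.0, -43.0, -85.0, -23.0, 90.0]]
lean 30 tool x.cy -0.5
1 (0.0, -0.032, 0.027) [[42.0, 24.0, -44.0, 63.0, -48.0, -109.0]]
1 (0, -0.09, 0.055) [[37.0, 19.0, -47.0, 65.0, -47.0, -105.0]]
-1 (0.0, -0.032, 0.027) [[-10.0, 24.0, -43.0, -97.0, -33.0, 103.0]]
-1 (0, -0.09, 0.055) [[-18.0, 22.0, -39.0, -81.0, -37.0, 93.0]]
lean 40 tool x.cy -0.6427876096865394
1 (0.0, -0.032, 0.027) [[45.0, 29.0, -40.0, 57.0, -57.0, -109.0]]
1 (0, -0.09, 0.055) [[41.0, 25.0, -44.0, 60.0, -56.0, -108.0]]
-1 (0.0, -0.032, 0.027) [[-17.0, 30.0, -39.0, -89.0, -45.0, 103.0]]
-1 (0, -0.09, 0.055) [[-24.0, 28.0, -35.0, -77.0, -49.0, 95.0]]
handle 0.009 0 [[40.0, -4.0, -45.0, 39.0, -34.0, -75.0]]
handle 0.009 90 [[40.0, -4.0, -45.0, 39.0, -34.0, -165.0]]
handle 0.055 0 [[37.0, 2.0, -47.0, 49.0, -26.0, -83.0]]
handle 0.055 90 [[37.0, 2.0, -47.0, 49.0, -26.0, -174.0]]
```

```bash
cat >> go.py <<'E'
cy=A[:,1]; Rv=np.column_stack([[0,0,-1],np.cross(cy,[0,0,-1]),cy])
lean=Ro.from_rotvec([0,-np.radians(30),0]).as_matrix()
RvL=Rv@lean; RpL=Rp@lean
C0=np.array([.41,-.14,0])
E
python3 - <<'E'
from go import *
import kin
for n,p,R in (("put",C0-cy*.027+[0,0,.028],Rv),("lean",C0-cy*.034+[0,0,.027],RvL),("leanup",C0-cy*.034+[0,0,.2],RvL),("mid",cp(0,-.1,.12),RpL)): print(n,p,[np.round(x).tolist() for x in kin.ik(p,R)])
st=r.sense(); R0=np.array(st["ee_rot"]); rv=Ro.from_matrix(R0.T@Rv).as_rotvec(); print(rv*57.3)
f=lambda k: R0@Ro.from_rotvec(rv*k).as_matrix()
pu=C0-cy*.027
plan([((.49,-.16,.26),None),((.44,-.165,.25),f(.5)),(pu+[0,0,.2],f(1)),(pu+[0,0,.06],Rv),(pu+[0,0,.028],Rv)])
E
```

```text
put [ 0.4077 -0.1669  0.028 ] [[-1.0, 23.0, -41.0, -0.0, -26.0, -3.0]]
lean [ 0.4072 -0.1739  0.027 ] [[-25.0, 33.0, -31.0, -41.0, -45.0, 55.0]]
leanup [ 0.4072 -0.1739  0.2   ] [[-25.0, 19.0, -20.0, -31.0, -66.0, 37.0]]
mid [ 0.4865 -0.1191  0.1889] [[-21.0, 15.0, -38.0, -69.0, -40.0, 80.0]]
[ 0.2549  1.6392 28.492 ]
t [-0.1438, -0.018, -0.0486] a [0.0, 0.0, 0.0] mm 115 deg 0
t [-0.02, 0.0642, -0.0118] a [0.0007, 0.0046, 0.0791] mm 51 deg 14
t [0.054, 0.0577, -0.0069] a [0.0007, 0.0045, 0.0792] mm 59 deg 14
t [0.1867, 0.0, -0.0] a [0.0, 0.0, -0.0] mm 140 deg 0
t [0.0426, 0.0, -0.0] a [0.0, 0.0, -0.0] mm 32 deg 0
```

Request:
{"method": "play_rows", "body": {"commands": [{"fingers": 1,"tx": -0.05,"ty": -0.006,"tz": -0.016,"ax": 0,"ay": 0,"az": 0},{"fingers": 1,"tx": -0.1,"ty": -0.012,"tz": -0.032,"ax": 0,"ay": 0,"az": 0},{"fingers": 1,"tx": -0.144,"ty": -0.018,"tz": -0.048,"ax": 0,"ay": 0,"az": 0},{"fingers": 1,"tx": -0.144,"ty": -0.018,"tz": -0.048,"ax": 0,"ay": 0,"az": 0},{"fingers": 1,"tx": -0.144,"ty": -0.018,"tz": -0.048,"ax": 0,"ay": 0,"az": 0}]}}

```text
time_s: 9.82
tcp_pos: [0.489, -0.1601, 0.2629]
ee_rot: [[0.482, -0.873, 0.073], [-0.012, 0.077, 0.997], [-0.876, -0.481, 0.027]]
wrist_force: [-1.6, 0.1, -0.7]
gripper_width: 0.515
```

Request:
{"method": "play_rows", "body": {"commands": [{"fingers": 1,"tx": -0.01,"ty": 0.032,"tz": -0.006,"ax": 0,"ay": 0.002,"az": 0.04},{"fingers": 1,"tx": -0.02,"ty": 0.064,"tz": -0.012,"ax": 0,"ay": 0.0046,"az": 0.079},{"fingers": 1,"tx": -0.02,"ty": 0.064,"tz": -0.012,"ax": 0,"ay": 0.0046,"az": 0.079},{"fingers": 1,"tx": -0.02,"ty": 0.064,"tz": -0.012,"ax": 0,"ay": 0.0046,"az": 0.079},{"fingers": 1,"tx": -0.02,"ty": 0.064,"tz": -0.012,"ax": 0,"ay": 0.0046,"az": 0.079}]}}

```text
time_s: 10.23
tcp_pos: [0.4388, -0.1646, 0.248]
ee_rot: [[0.245, -0.967, 0.078], [-0.007, 0.078, 0.997], [-0.97, -0.244, 0.013]]
wrist_force: [-0.4, -0.5, -1.7]
gripper_width: 0.512
```

Run:
```python
from go import *
state(); pu=C0-cy*.027
plan([(pu+[0,0,.2],Rv),(pu+[0,0,.06],Rv),(pu+[0,0,.028],Rv)])
```

```text
t 10.2333 p [ 0.4388 -0.1646  0.248 ] F [-0.4169 -0.5275 -1.6613] M [ 0.0133  0.7166 -0.0361] w 0.5119058574982349 J [ -0.4474  -0.2319 -28.495    0.3755 -47.5762  -4.3188]
cradle p [-0.0083 -0.1494  0.193 ] Fc [-1.1522 -0.5605 -1.2531]
t [0.0519, 0.0554, -0.0071] a [0.0014, 0.0042, 0.0786] mm 57 deg 14
t [0.1867, -0.0, 0.0] a [-0.0, 0.0, -0.0] mm 140 deg 0
t [0.0426, -0.0, 0.0] a [-0.0, 0.0, -0.0] mm 32 deg 0
```

Request:
{"method": "play_rows", "body": {"commands": [{"fingers": 1,"tx": 0.026,"ty": 0.028,"tz": -0.0035,"ax": 0.0007,"ay": 0.002,"az": 0.039},{"fingers": 1,"tx": 0.052,"ty": 0.0555,"tz": -0.007,"ax": 0.0014,"ay": 0.0042,"az": 0.0786},{"fingers": 1,"tx": 0.052,"ty": 0.0555,"tz": -0.007,"ax": 0.0014,"ay": 0.0042,"az": 0.0786},{"fingers": 1,"tx": 0.052,"ty": 0.0555,"tz": -0.007,"ax": 0.0014,"ay": 0.0042,"az": 0.0786},{"fingers": 1,"tx": 0.052,"ty": 0.0555,"tz": -0.007,"ax": 0.0014,"ay": 0.0042,"az": 0.0786}]}}

```text
time_s: 10.65
tcp_pos: [0.4082, -0.1671, 0.2011]
ee_rot: [[0.002, -0.997, 0.083], [-0.001, 0.083, 0.997], [-1.0, -0.002, -0.0]]
wrist_force: [-0.5, -0.7, -0.0]
gripper_width: 0.511
```

Request:
{"method": "play_rows", "body": {"commands": [{"fingers": 1,"tx": 0.05,"ty": 0,"tz": 0,"ax": 0,"ay": 0,"az": 0},{"fingers": 1,"tx": 0.1,"ty": 0,"tz": 0,"ax": 0,"ay": 0,"az": 0},{"fingers": 1,"tx": 0.15,"ty": 0,"tz": 0,"ax": 0,"ay": 0,"az": 0},{"fingers": 1,"tx": 0.187,"ty": 0,"tz": 0,"ax": 0,"ay": 0,"az": 0},{"fingers": 1,"tx": 0.187,"ty": 0,"tz": 0,"ax": 0,"ay": 0,"az": 0}]}}

```text
time_s: 11.07
tcp_pos: [0.4042, -0.1668, 0.0574]
ee_rot: [[-0.008, -0.996, 0.085], [0.001, 0.085, 0.996], [-1.0, 0.008, 0.0]]
wrist_force: [-1.1, 0.1, -1.7]
gripper_width: 0.514
```

Request:
{"method": "play_rows", "body": {"commands": [{"fingers": 1,"tx": 0.01,"ty": 0,"tz": 0,"ax": 0,"ay": 0,"az": 0},{"fingers": 1,"tx": 0.02,"ty": 0,"tz": 0,"ax": 0,"ay": 0,"az": 0},{"fingers": 1,"tx": 0.03,"ty": 0,"tz": 0,"ax": 0,"ay": 0,"az": 0},{"fingers": 1,"tx": 0.036,"ty": 0,"tz": 0,"ax": 0,"ay": 0,"az": 0},{"fingers": 1,"tx": 0.036,"ty": 0,"tz": 0,"ax": 0,"ay": 0,"az": 0}]}}

```text
time_s: 11.48
tcp_pos: [0.4073, -0.1671, 0.0334]
ee_rot: [[-0.001, -0.996, 0.084], [0.0, 0.084, 0.996], [-1.0, 0.001, 0.0]]
wrist_force: [-0.5, 0.2, -1.1]
gripper_width: 0.514
```

Run:
```python
from go import *
state(); pu=C0-cy*.027
plan([(pu+[0,0,.0275],Rv)])
```

```text
t 11.4833 p [ 0.4073 -0.1671  0.0334] F [-0.4634  0.2031 -1.1229] M [0.074  0.0804 0.0183] w 0.5141989624645379 J [ -1.023   21.0278 -39.4473  -0.0171 -29.5943  -3.7845]
cradle p [-0.1427 -0.1544  0.0228] Fc [-0.976   0.1637 -0.7331]
t [0.0078, -0.0006, 0.0003] a [-0.0001, 0.0, -0.0004] mm 6 deg 0
```

Request:
{"method": "play_rows", "body": {"commands": [{"fingers": 1,"tx": 0.004,"ty": 0,"tz": 0,"ax": 0,"ay": 0,"az": 0},{"fingers": 1,"tx": 0.0075,"ty": 0,"tz": 0,"ax": 0,"ay": 0,"az": 0},{"fingers": 1,"tx": 0.0075,"ty": 0,"tz": 0,"ax": 0,"ay": 0,"az": 0},{"fingers": -1,"tx": 0.0075,"ty": 0,"tz": 0,"ax": 0,"ay": 0,"az": 0},{"fingers": -1,"tx": 0.0075,"ty": 0,"tz": 0,"ax": 0,"ay": 0,"az": 0}]}}

```text
time_s: 11.9
tcp_pos: [0.4074, -0.1671, 0.0279]
ee_rot: [[-0.001, -0.996, 0.084], [0.0, 0.084, 0.996], [-1.0, 0.001, -0.0]]
wrist_force: [-0.4, 0.5, 0.6]
gripper_width: 0.597
```

Request:
{"method": "play_rows", "body": {"commands": [{"fingers": -1,"tx": 0,"ty": 0,"tz": 0,"ax": 0,"ay": 0,"az": 0},{"fingers": -1,"tx": 0,"ty": 0,"tz": 0,"ax": 0,"ay": 0,"az": 0},{"fingers": -1,"tx": 0,"ty": 0,"tz": 0,"ax": 0,"ay": 0,"az": 0},{"fingers": -1,"tx": 0,"ty": 0,"tz": 0,"ax": 0,"ay": 0,"az": 0},{"fingers": -1,"tx": 0,"ty": 0,"tz": 0,"ax": 0,"ay": 0,"az": 0}]}}

```text
time_s: 12.32
tcp_pos: [0.4071, -0.167, 0.0278]
ee_rot: [[-0.002, -0.996, 0.084], [0.0, 0.084, 0.996], [-1.0, 0.002, -0.0]]
wrist_force: [1.0, 0.4, -0.2]
gripper_width: 0.949
```

Run:
```python
from go import *
state(); pu=C0-cy*.034
plan([(pu+[0,0,.029],RvL)])
```

```text
t 12.3167 p [ 0.4071 -0.167   0.0278] F [ 0.9891  0.3592 -0.2001] M [ 0.045   0.0241 -0.0515] w 0.949033932926709 J [ -1.0195  21.6752 -39.7242  -0.0103 -28.7008  -3.7819]
cradle p [-0.1456 -0.1544  0.018 ] Fc [ 0.7275  0.4407 -0.6511]
t [-0.0017, -0.0008, -0.0091] a [-0.0002, -0.1667, -0.0005] mm 7 deg 30
```

Request:
{"method": "play_rows", "body": {"commands": [{"fingers": -1,"tx": -0.01,"ty": 0,"tz": -0.003,"ax": 0,"ay": -0.033,"az": 0},{"fingers": -1,"tx": -0.01,"ty": 0,"tz": -0.006,"ax": 0,"ay": -0.067,"az": 0},{"fingers": -1,"tx": -0.01,"ty": 0,"tz": -0.009,"ax": 0,"ay": -0.1,"az": 0},{"fingers": -1,"tx": -0.01,"ty": 0,"tz": -0.009,"ax": 0,"ay": -0.133,"az": 0},{"fingers": -1,"tx": -0.01,"ty": 0,"tz": -0.009,"ax": 0,"ay": -0.1667,"az": 0}]}}

```text
time_s: 12.73
tcp_pos: [0.4083, -0.1746, 0.0363]
ee_rot: [[0.045, -0.996, 0.071], [0.502, 0.084, 0.861], [-0.863, -0.003, 0.504]]
wrist_force: [-0.2, -0.1, -0.5]
gripper_width: 1.001
```

Request:
{"method": "play_rows", "body": {"commands": [{"fingers": -1,"tx": 0,"ty": 0,"tz": 0,"ax": 0,"ay": 0,"az": 0},{"fingers": -1,"tx": 0,"ty": 0,"tz": 0,"ax": 0,"ay": 0,"az": 0},{"fingers": -1,"tx": 0,"ty": 0,"tz": 0,"ax": 0,"ay": 0,"az": 0}]}}

```text
time_s: 12.98
tcp_pos: [0.4059, -0.1735, 0.035]
ee_rot: [[0.039, -0.996, 0.074], [0.498, 0.084, 0.863], [-0.867, 0.003, 0.499]]
wrist_force: [-0.4, -0.9, 0.6]
gripper_width: 1.001
```

Run:
```python
from go import *
state(); pu=C0-cy*.034
plan([(pu+[0,0,.027],RvL)])
t=viewer.capture("top"); im=None
L=spotter.silhouettes("pine_offcut",t); print([(np.round(x["uv"]).tolist(),int(x["region"].sum())) for x in L], proj(t,C0+[0,0,.022]))
```

```text
t 12.9833 p [ 0.4059 -0.1735  0.035 ] F [-0.3552 -0.8618  0.5825] M [-0.9994  0.1553  0.0291] w 1.0005709523713953 J [-23.5324  28.6464 -19.1439 -33.8818 -57.8219  41.019 ]
cradle p [-0.1425 -0.161   0.0245] Fc [ 0.0471 -0.8885  0.6454]
t [0.0091, -0.0017, -0.0056] a [-0.0006, -0.0003, -0.0008] mm 8 deg 0
[([142.0, 222.0], 265), ([304.0, 226.0], 330), ([217.0, 228.0], 389)] [[309.5375 223.1139]]
```

Request:
{"method": "play_rows", "body": {"commands": [{"fingers": -1,"tx": 0.005,"ty": -0.001,"tz": -0.003,"ax": 0,"ay": 0,"az": 0},{"fingers": -1,"tx": 0.009,"ty": -0.001,"tz": -0.0055,"ax": 0,"ay": 0,"az": 0},{"fingers": -1,"tx": 0.009,"ty": -0.001,"tz": -0.0055,"ax": 0,"ay": 0,"az": 0},{"fingers": 1,"tx": 0.009,"ty": -0.001,"tz": -0.0055,"ax": 0,"ay": 0,"az": 0},{"fingers": 1,"tx": 0.009,"ty": -0.001,"tz": -0.0055,"ax": 0,"ay": 0,"az": 0}]}}

```text
time_s: 13.5
tcp_pos: [0.4073, -0.1738, 0.0273]
ee_rot: [[0.04, -0.997, 0.073], [0.498, 0.083, 0.863], [-0.866, 0.002, 0.5]]
wrist_force: [0.6, 0.4, 0.1]
gripper_width: 0.923
```

Request:
{"method": "play_rows", "body": {"commands": [{"fingers": 1,"tx": 0,"ty": 0,"tz": 0,"ax": 0,"ay": 0,"az": 0},{"fingers": 1,"tx": 0,"ty": 0,"tz": 0,"ax": 0,"ay": 0,"az": 0},{"fingers": 1,"tx": 0,"ty": 0,"tz": 0,"ax": 0,"ay": 0,"az": 0},{"fingers": 1,"tx": 0,"ty": 0,"tz": 0,"ax": 0,"ay": 0,"az": 0},{"fingers": 1,"tx": 0,"ty": 0,"tz": 0,"ax": 0,"ay": 0,"az": 0}]}}

```text
time_s: 13.92
tcp_pos: [0.4073, -0.1741, 0.0274]
ee_rot: [[0.041, -0.996, 0.074], [0.498, 0.084, 0.863], [-0.866, 0.002, 0.5]]
wrist_force: [0.1, 0.6, 0.4]
gripper_width: 0.554
```

Request:
{"method": "play_rows", "body": {"commands": [{"fingers": 1,"tx": 0,"ty": 0,"tz": 0,"ax": 0,"ay": 0,"az": 0},{"fingers": 1,"tx": 0,"ty": 0,"tz": 0,"ax": 0,"ay": 0,"az": 0},{"fingers": 1,"tx": 0,"ty": 0,"tz": 0,"ax": 0,"ay": 0,"az": 0},{"fingers": 1,"tx": 0,"ty": 0,"tz": 0,"ax": 0,"ay": 0,"az": 0},{"fingers": 1,"tx": 0,"ty": 0,"tz": 0,"ax": 0,"ay": 0,"az": 0}]}}

```text
time_s: 14.33
tcp_pos: [0.4072, -0.1741, 0.0273]
ee_rot: [[0.04, -0.996, 0.074], [0.498, 0.084, 0.863], [-0.866, 0.002, 0.5]]
wrist_force: [-1.6, -0.0, 1.3]
gripper_width: 0.515
```

Run:
```python
from go import *
s=state(); R0=np.array(s["ee_rot"]); print(R0)
k=4; t=viewer.capture("top"); im=cv2.resize(t["image"][:,:,::-1],None,fx=k,fy=k,interpolation=cv2.INTER_CUBIC)
for z in (0,.022):
    X=np.array([C0+cy*b*.06+Rv[:,1]*a*.0225+[0,0,z] for a,b in ((-1,-1),(1,-1),(1,1),(-1,1))]); cv2.polylines(im,[((proj(t,X)+.5)*k).astype(np.int32)],True,(255,255,0),1)
cv2.imwrite("pics/re.png",im[180*k:260*k,260*k:360*k])
Rs=RvL; rv=Ro.from_matrix(R0.T@RpL).as_rotvec(); print(rv*57.3); f=lambda k: R0@Ro.from_rotvec(rv*k).as_matrix()
p=np.array(s["tcp_pos"])
plan([(p+[0,-.01,.12],None),((.43,-.18,.23),f(.5)),((.46,-.17,.24),f(1)),(cp(.006,-.098,.11),RpL),(cp(.006,-.098,.055),RpL),(cp(.006,-.035,.055),RpL)])
import kin
for pp,R in ((p+[0,-.01,.12],R0),((.43,-.18,.23),f(.5)),((.46,-.17,.24),RpL),(cp(.006,-.098,.055),RpL),(cp(0,-.035,.027),RpL)): print([np.round(x).tolist() for x in kin.ik(np.array(pp),R)])
```

```text
t 14.3333 p [ 0.4072 -0.1741  0.0273] F [-1.6182 -0.0014  1.3385] M [-1.0056  0.2487 -0.0406] w 0.5150286458468084 J [-23.6387  29.5154 -19.1055 -34.2374 -57.1744  41.7326]
cradle p [-0.1452 -0.1614  0.0173] Fc [-0.7271 -0.1367  1.9654]
[[ 0.0403 -0.9965  0.0736]
 [ 0.4984  0.0839  0.8629]
 [-0.866   0.0019  0.5001]]
[-15.0701   0.0006 -26.0688]
t [-0.1452, -0.0008, 0.0685] a [0.0, 0.0, 0.0] mm 120 deg 0
t [-0.0915, -0.0296, 0.0621] a [-0.0418, -0.0, -0.0724] mm 86 deg 15
t [0.0058, -0.0409, 0.0158] a [-0.0419, -0.0, -0.0724] mm 33 deg 15
t [0.112, 0.0005, 0.0199] a [-0.0, -0.0, -0.0] mm 85 deg 0
t [0.0635, -0.0, -0.0366] a [-0.0, -0.0, -0.0] mm 55 deg 0
t [0.042, -0.0, 0.0727] a [-0.0, -0.0, -0.0] mm 63 deg 0
[[-26.0, 23.0, -23.0, -32.0, -60.0, 42.0]]
[[-28.0, 14.0, -24.0, -40.0, -59.0, 51.0]]
[[-29.0, 12.0, -31.0, -56.0, -49.0, 72.0]]
[[-19.0, 22.0, -38.0, -79.0, -37.0, 92.0]]
[[-11.0, 24.0, -43.0, -96.0, -33.0, 103.0]]
```

View pics/re.png

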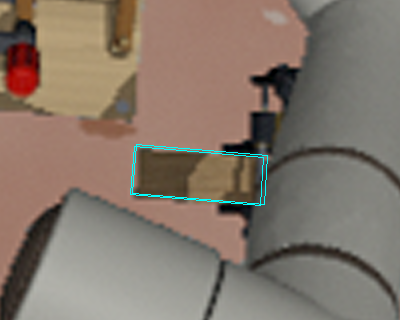

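The board was regrasped with a 30° lean and sits where predicted, with its left end at crop (135,172). Now I'll lift, pitch forward, and go to the pre-insert pose.

Request:
{"method": "play_rows", "body": {"commands": [{"fingers": 1,"tx": -0.029,"ty": 0,"tz": 0.014,"ax": 0,"ay": 0,"az": 0},{"fingers": 1,"tx": -0.065,"ty": 0,"tz": 0.03,"ax": 0,"ay": 0,"az": 0},{"fingers": 1,"tx": -0.1,"ty": 0,"tz": 0.048,"ax": 0,"ay": 0,"az": 0},{"fingers": 1,"tx": -0.145,"ty": 0,"tz": 0.0685,"ax": 0,"ay": 0,"az": 0},{"fingers": 1,"tx": -0.145,"ty": 0,"tz": 0.0685,"ax": 0,"ay": 0,"az": 0}]}}

```text
time_s: 14.8
tcp_pos: [0.4097, -0.1864, 0.1531]
ee_rot: [[0.05, -0.997, 0.067], [0.492, 0.083, 0.867], [-0.869, -0.01, 0.494]]
wrist_force: [1.0, -0.5, -1.2]
gripper_width: 0.517
```

Request:
{"method": "play_rows", "body": {"commands": [{"fingers": 1,"tx": -0.03,"ty": -0.01,"tz": 0.02,"ax": -0.014,"ay": 0,"az": -0.024},{"fingers": 1,"tx": -0.06,"ty": -0.02,"tz": 0.04,"ax": -0.028,"ay": 0,"az": -0.048},{"fingers": 1,"tx": -0.0915,"ty": -0.03,"tz": 0.062,"ax": -0.042,"ay": 0,"az": -0.0724},{"fingers": 1,"tx": -0.0915,"ty": -0.03,"tz": 0.062,"ax": -0.042,"ay": 0,"az": -0.0724},{"fingers": 1,"tx": -0.0915,"ty": -0.03,"tz": 0.062,"ax": -0.042,"ay": 0,"az": -0.0724}]}}

```text
time_s: 15.22
tcp_pos: [0.4298, -0.1802, 0.2315]
ee_rot: [[0.268, -0.962, -0.058], [0.478, 0.081, 0.875], [-0.837, -0.262, 0.481]]
wrist_force: [-0.4, -0.1, -1.1]
gripper_width: 0.514
```

Request:
{"method": "play_rows", "body": {"commands": [{"fingers": 1,"tx": 0.002,"ty": -0.013,"tz": 0.005,"ax": -0.014,"ay": 0,"az": -0.024},{"fingers": 1,"tx": 0.004,"ty": -0.027,"tz": 0.01,"ax": -0.028,"ay": 0,"az": -0.048},{"fingers": 1,"tx": 0.006,"ty": -0.041,"tz": 0.016,"ax": -0.042,"ay": 0,"az": -0.0724},{"fingers": 1,"tx": 0.006,"ty": -0.041,"tz": 0.016,"ax": -0.042,"ay": 0,"az": -0.0724},{"fingers": 1,"tx": 0.006,"ty": -0.041,"tz": 0.016,"ax": -0.042,"ay": 0,"az": -0.0724}]}}

```text
time_s: 15.63
tcp_pos: [0.4589, -0.1697, 0.2383]
ee_rot: [[0.47, -0.865, -0.175], [0.463, 0.073, 0.883], [-0.752, -0.496, 0.435]]
wrist_force: [0.1, -0.5, -1.4]
gripper_width: 0.514
```

Run:
```python
from go import *
s=state(); print(np.array(s["ee_rot"])-RpL)
plan([(cp(.006,-.098,.11),RpL),(cp(.006,-.098,.055),RpL),(cp(.006,-.034,.055),RpL)])
```

```text
t 15.6333 p [ 0.4589 -0.1697  0.2383] F [ 0.0525 -0.5384 -1.3607] M [-1.1025  1.1931 -0.0328] w 0.5139064695202583 J [-28.421    8.3266 -13.9564 -45.3917 -62.3979  51.7973]
cradle p [ 0.0046 -0.1528  0.1744] Fc [-0.596  -0.5321 -1.2271]
[[-0.0035 -0.0022  0.0016]
 [ 0.0011  0.0003 -0.0006]
 [-0.0015  0.0039  0.0019]]
t [0.1109, -0.0023, 0.0202] a [-0.0008, 0.0003, -0.0012] mm 85 deg 0
t [0.0635, -0.0, -0.0366] a [0.0, -0.0, -0.0] mm 55 deg 0
t [0.0426, -0.0, 0.0739] a [0.0, -0.0, -0.0] mm 64 deg 0
```

Request:
{"method": "play_rows", "body": {"commands": [{"fingers": 1,"tx": 0.03,"ty": 0,"tz": 0.005,"ax": 0,"ay": 0,"az": 0},{"fingers": 1,"tx": 0.06,"ty": -0.001,"tz": 0.01,"ax": 0,"ay": 0,"az": 0},{"fingers": 1,"tx": 0.09,"ty": -0.002,"tz": 0.016,"ax": -0.0008,"ay": 0,"az": -0.001},{"fingers": 1,"tx": 0.111,"ty": -0.002,"tz": 0.02,"ax": -0.0008,"ay": 0,"az": -0.001},{"fingers": 1,"tx": 0.111,"ty": -0.002,"tz": 0.02,"ax": -0.0008,"ay": 0,"az": -0.001}]}}

```text
time_s: 16.05
tcp_pos: [0.4972, -0.1159, 0.1812]
ee_rot: [[0.469, -0.865, -0.179], [0.466, 0.07, 0.882], [-0.75, -0.497, 0.436]]
wrist_force: [-0.1, -0.3, -1.4]
gripper_width: 0.506
```

Request:
{"method": "play_rows", "body": {"commands": [{"fingers": 1,"tx": 0.016,"ty": 0,"tz": -0.009,"ax": 0,"ay": 0,"az": 0},{"fingers": 1,"tx": 0.032,"ty": 0,"tz": -0.018,"ax": 0,"ay": 0,"az": 0},{"fingers": 1,"tx": 0.048,"ty": 0,"tz": -0.027,"ax": 0,"ay": 0,"az": 0},{"fingers": 1,"tx": 0.0635,"ty": 0,"tz": -0.0365,"ax": 0,"ay": 0,"az": 0},{"fingers": 1,"tx": 0.0635,"ty": 0,"tz": -0.0365,"ax": 0,"ay": 0,"az": 0}]}}

```text
time_s: 16.47
tcp_pos: [0.5252, -0.1206, 0.1346]
ee_rot: [[0.472, -0.864, -0.178], [0.463, 0.071, 0.883], [-0.75, -0.499, 0.434]]
wrist_force: [-0.2, -0.8, -1.1]
gripper_width: 0.515
```

Run:
```python
from go import *
s=state(); print(np.array(s["ee_rot"])-RpL)
plan([(cp(.006,-.034,.053),RpL),(cp(.006,-.034,.033),RpL)])
```

```text
t 16.4667 p [ 0.5252 -0.1206  0.1346] F [-0.1735 -0.761  -1.1108] M [-1.0728  1.2719 -0.0173] w 0.515349723557286 J [-21.043   18.72   -16.1469 -52.6673 -49.1752  58.3533]
cradle p [ 0.0064 -0.0983  0.0535] Fc [-0.65   -0.7728 -0.9073]
[[-0.0015 -0.0006 -0.0009]
 [ 0.0011 -0.0011 -0.0005]
 [-0.0003  0.0009  0.0006]]
t [0.0436, 0.0004, 0.0738] a [0.0001, 0.0004, -0.0005] mm 64 deg 0
t [0.023, 0.0, -0.0133] a [0.0, -0.0, 0.0] mm 20 deg 0
```

Request:
{"method": "play_rows", "body": {"commands": [{"fingers": 1,"tx": 0.01,"ty": 0,"tz": 0.018,"ax": 0,"ay": 0,"az": 0},{"fingers": 1,"tx": 0.02,"ty": 0,"tz": 0.036,"ax": 0,"ay": 0,"az": 0},{"fingers": 1,"tx": 0.03,"ty": 0,"tz": 0.054,"ax": 0,"ay": 0,"az": 0},{"fingers": 1,"tx": 0.0425,"ty": 0,"tz": 0.0738,"ax": 0,"ay": 0,"az": 0},{"fingers": 1,"tx": 0.0425,"ty": 0,"tz": 0.0738,"ax": 0,"ay": 0,"az": 0}]}}

```text
time_s: 16.88
tcp_pos: [0.5302, -0.0545, 0.1379]
ee_rot: [[0.474, -0.861, -0.182], [0.464, 0.069, 0.883], [-0.748, -0.503, 0.433]]
wrist_force: [-0.1, 0.1, -1.0]
gripper_width: 0.517
```

Request:
{"method": "play_rows", "body": {"commands": [{"fingers": 1,"tx": 0.005,"ty": 0,"tz": -0.003,"ax": 0,"ay": 0,"az": 0},{"fingers": 1,"tx": 0.01,"ty": 0,"tz": -0.006,"ax": 0,"ay": 0,"az": 0},{"fingers": 1,"tx": 0.015,"ty": 0,"tz": -0.009,"ax": 0,"ay": 0,"az": 0},{"fingers": 1,"tx": 0.02,"ty": 0,"tz": -0.0115,"ax": 0,"ay": 0,"az": 0},{"fingers": 1,"tx": 0.023,"ty": 0,"tz": -0.0133,"ax": 0,"ay": 0,"az": 0}]}}

```text
time_s: 17.3
tcp_pos: [0.5408, -0.0581, 0.119]
ee_rot: [[0.476, -0.861, -0.178], [0.462, 0.072, 0.884], [-0.749, -0.503, 0.432]]
wrist_force: [-0.3, -0.2, 0.0]
gripper_width: 0.516
```

Run:
```python
from go import *
s=state(); print(np.array(s["ee_rot"])-RpL)
plan([(cp(.006,-.034,.027),RpL)])
k=4;ims=[]
for n,cc in (("top",(225,150,325,250)),("scene",(225,150,325,250))):
    p=viewer.capture(n); ims.append(cv2.resize(p["image"][cc[1]:cc[3],cc[0]:cc[2],::-1],None,fx=k,fy=k,interpolation=cv2.INTER_CUBIC))
cv2.imwrite("pics/seat.png",np.hstack(ims))
```

```text
t 17.3 p [ 0.5408 -0.0581  0.119 ] F [-0.265  -0.1519  0.0456] M [-1.0269  1.2295 -0.0382] w 0.5159639599078608 J [-13.6873  18.8558 -18.4789 -55.7971 -42.7227  56.545 ]
cradle p [ 0.0075 -0.0347  0.035 ] Fc [-0.1949 -0.1735  0.1652]
[[ 0.0023  0.0016 -0.0017]
 [-0.0004 -0.0006  0.0002]
 [ 0.0012 -0.0028 -0.0012]]
t [0.0097, 0.0021, -0.0044] a [0.0006, -0.0001, 0.0008] mm 8 deg 0
```

View pics/seat.png

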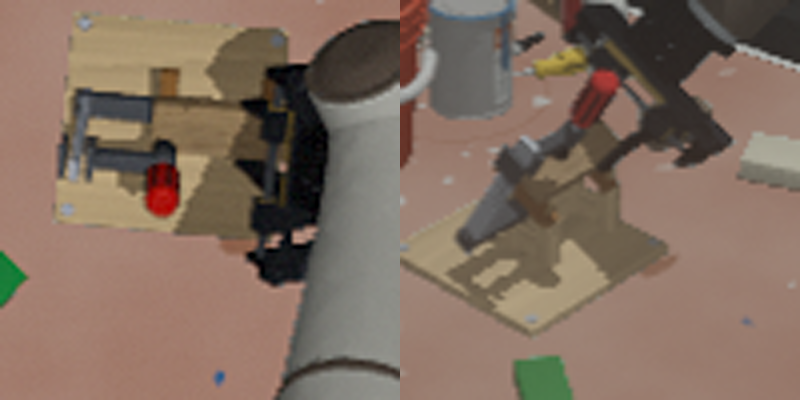

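The board is in under the jaw, seen in the top crop at (145–260, 100–155). I'll lower it gently onto the rails.

Request:
{"method": "play_rows", "body": {"commands": [{"fingers": 1,"tx": 0.002,"ty": 0.001,"tz": -0.001,"ax": 0,"ay": 0,"az": 0},{"fingers": 1,"tx": 0.004,"ty": 0.001,"tz": -0.002,"ax": 0,"ay": 0,"az": 0},{"fingers": 1,"tx": 0.006,"ty": 0.001,"tz": -0.003,"ax": 0,"ay": 0,"az": 0},{"fingers": 1,"tx": 0.007,"ty": 0.001,"tz": -0.0035,"ax": 0,"ay": 0,"az": 0},{"fingers": 1,"tx": 0.007,"ty": 0.001,"tz": -0.0035,"ax": 0,"ay": 0,"az": 0}]}}

```text
time_s: 17.82
tcp_pos: [0.5431, -0.0573, 0.1144]
ee_rot: [[0.476, -0.861, -0.18], [0.462, 0.071, 0.884], [-0.748, -0.504, 0.432]]
wrist_force: [0.1, -0.5, -0.3]
gripper_width: 0.513
```

Run:
```python
from go import *
s=state(); plan([(cp(.006,-.034,.027),RpL)])
```

```text
t 17.8167 p [ 0.5431 -0.0573  0.1144] F [ 0.116  -0.4576 -0.2822] M [-1.0782  1.193  -0.0221] w 0.5130367118350154 J [-13.6789  19.4516 -18.3833 -56.3066 -42.4446  57.2708]
cradle p [ 0.0071 -0.0337  0.0299] Fc [-0.0079 -0.4463 -0.3213]
t [0.0031, 0.0015, -0.0023] a [0.0011, 0.0001, 0.001] mm 3 deg 0
```

Request:
{"method": "play_rows", "body": {"commands": [{"fingers": 1,"tx": 0.001,"ty": 0.001,"tz": -0.0006,"ax": 0.0005,"ay": 0,"az": 0.0005},{"fingers": 1,"tx": 0.002,"ty": 0.001,"tz": -0.0013,"ax": 0.001,"ay": 0,"az": 0.001},{"fingers": 1,"tx": 0.003,"ty": 0.001,"tz": -0.002,"ax": 0.001,"ay": 0,"az": 0.001},{"fingers": 1,"tx": 0.004,"ty": 0.001,"tz": -0.0025,"ax": 0.001,"ay": 0,"az": 0.001},{"fingers": 1,"tx": 0.004,"ty": 0.001,"tz": -0.0025,"ax": 0.001,"ay": 0,"az": 0.001}]}}

```text
time_s: 18.23
tcp_pos: [0.5442, -0.0575, 0.1109]
ee_rot: [[0.473, -0.863, -0.177], [0.462, 0.072, 0.884], [-0.75, -0.5, 0.433]]
wrist_force: [0.3, 0.0, -0.6]
gripper_width: 0.519
```

Run:
```python
from go import *
s=state(); plan([(cp(.000,-.034,.027),RpL)])
```

```text
t 18.2333 p [ 0.5442 -0.0575  0.1109] F [ 0.2941  0.0238 -0.556 ] M [-1.0831  1.2233  0.0249] w 0.5188951194391642 J [-13.6777  19.8915 -18.2758 -56.3828 -42.3606  57.3301]
cradle p [ 0.0063 -0.0338  0.0263] Fc [-0.0259  0.0483 -0.627 ]
t [-0.0009, 0.0084, 0.0002] a [0.0001, 0.0001, -0.0] mm 6 deg 0
```

Request:
{"method": "play_rows", "body": {"commands": [{"fingers": 1,"tx": 0.001,"ty": 0,"tz": -0.0006,"ax": 0,"ay": 0,"az": 0},{"fingers": 1,"tx": 0.002,"ty": 0,"tz": -0.0012,"ax": 0,"ay": 0,"az": 0},{"fingers": 1,"tx": 0.002,"ty": 0,"tz": -0.0012,"ax": 0,"ay": 0,"az": 0}]}}

```text
time_s: 18.48
tcp_pos: [0.5443, -0.0575, 0.1108]
ee_rot: [[0.473, -0.863, -0.179], [0.464, 0.071, 0.883], [-0.749, -0.5, 0.434]]
wrist_force: [-6.4, -2.1, 8.4]
gripper_width: 0.512
```

Run:
```python
from go import *
s=state()
```

```text
t 18.4833 p [ 0.5443 -0.0575  0.1108] F [-6.3957 -2.0753  8.3654] M [-0.1846  1.4084  0.5123] w 0.5116139434261018 J [-13.7537  19.9639 -18.2145 -56.4506 -42.497   57.4987]
cradle p [ 0.0064 -0.0338  0.0261] Fc [-1.1865 -2.6028 10.3446]
```

Request:
{"method": "play_rows", "body": {"commands": [{"fingers": 1,"tx": -0.001,"ty": 0.001,"tz": 0.0006,"ax": 0,"ay": 0,"az": 0},{"fingers": 1,"tx": -0.001,"ty": 0.003,"tz": 0.0006,"ax": 0,"ay": 0,"az": 0},{"fingers": 1,"tx": -0.001,"ty": 0.005,"tz": 0.0006,"ax": 0,"ay": 0,"az": 0},{"fingers": 1,"tx": -0.001,"ty": 0.006,"tz": 0.0006,"ax": 0,"ay": 0,"az": 0},{"fingers": 1,"tx": -0.001,"ty": 0.006,"tz": 0.0006,"ax": 0,"ay": 0,"az": 0}]}}

```text
time_s: 18.9
tcp_pos: [0.542, -0.0574, 0.1096]
ee_rot: [[0.476, -0.861, -0.178], [0.462, 0.073, 0.884], [-0.748, -0.503, 0.432]]
wrist_force: [-0.2, -0.4, 6.4]
gripper_width: 0.513
```

Run:
```python
from go import *
s=state()
```

```text
t 18.9 p [ 0.542  -0.0574  0.1096] F [-0.2178 -0.3881  6.4449] M [-0.1703  0.4302  0.0008] w 0.5133210676539057 J [-13.8937  19.8721 -18.604  -56.8769 -42.224   58.1051]
cradle p [ 0.0038 -0.0339  0.0262] Fc [ 3.0626 -0.405   5.6738]
```

Request:
{"method": "play_rows", "body": {"commands": [{"fingers": 1,"tx": 0,"ty": 0.001,"tz": 0,"ax": 0,"ay": 0,"az": 0},{"fingers": 1,"tx": 0,"ty": 0.002,"tz": 0,"ax": 0,"ay": 0,"az": 0},{"fingers": 1,"tx": 0,"ty": 0.003,"tz": 0,"ax": 0,"ay": 0,"az": 0}]}}

```text
time_s: 19.15
tcp_pos: [0.5412, -0.0573, 0.1091]
ee_rot: [[0.478, -0.86, -0.178], [0.462, 0.073, 0.884], [-0.747, -0.505, 0.432]]
wrist_force: [1.2, 0.9, 6.7]
gripper_width: 0.507
```

Run:
```python
from go import *
s=state()
```

```text
t 19.15 p [ 0.5412 -0.0573  0.1091] F [1.1696 0.9447 6.6589] M [ 0.1852 -0.2942 -0.3142] w 0.5073389140134688 J [-13.9802  19.8431 -18.7537 -57.1127 -42.1324  58.4481]
cradle p [ 0.0028 -0.0338  0.0262] Fc [4.2704 1.0392 5.2235]
```

Request:
{"method": "play_rows", "body": {"commands": [{"fingers": 1,"tx": -0.0006,"ty": 0.001,"tz": 0.0004,"ax": 0,"ay": 0,"az": 0},{"fingers": 1,"tx": -0.001,"ty": 0.002,"tz": 0.0006,"ax": 0,"ay": 0,"az": 0},{"fingers": 1,"tx": -0.001,"ty": 0.003,"tz": 0.0006,"ax": 0,"ay": 0,"az": 0},{"fingers": 1,"tx": -0.001,"ty": 0.003,"tz": 0.0006,"ax": 0,"ay": 0,"az": 0}]}}

```text
time_s: 19.48
tcp_pos: [0.5404, -0.0574, 0.1089]
ee_rot: [[0.481, -0.859, -0.176], [0.46, 0.077, 0.885], [-0.747, -0.506, 0.432]]
wrist_force: [7.3, 1.9, 3.3]
gripper_width: 0.512
```

Run:
```python
from go import *
s=state()
```

```text
t 19.4833 p [ 0.5404 -0.0574  0.1089] F [7.2685 1.86   3.2691] M [ 0.0857 -0.9724 -1.2689] w 0.5124039683672124 J [-14.0558  19.7715 -18.9316 -57.3521 -41.9326  58.6102]
cradle p [ 0.0021 -0.0341  0.0263] Fc [ 7.7725  2.4612 -0.7127]
```

Lateral force is now 8 N with almost none along the normal, so the board is against the pins. I'll release and withdraw along the tool axis.

Request:
{"method": "play_rows", "body": {"commands": [{"fingers": -1,"tx": 0,"ty": 0,"tz": 0,"ax": 0,"ay": 0,"az": 0},{"fingers": -1,"tx": 0,"ty": 0,"tz": 0,"ax": 0,"ay": 0,"az": 0},{"fingers": -1,"tx": 0,"ty": 0,"tz": 0,"ax": 0,"ay": 0,"az": 0},{"fingers": -1,"tx": 0,"ty": 0,"tz": 0,"ax": 0,"ay": 0,"az": 0},{"fingers": -1,"tx": 0,"ty": 0,"tz": 0,"ax": 0,"ay": 0,"az": 0}]}}

```text
time_s: 19.9
tcp_pos: [0.535, -0.0565, 0.1056]
ee_rot: [[0.471, -0.864, -0.177], [0.463, 0.072, 0.883], [-0.751, -0.498, 0.434]]
wrist_force: [-0.4, -0.8, -0.8]
gripper_width: 0.81
```

Request:
{"method": "play_rows", "body": {"commands": [{"fingers": -1,"tx": 0,"ty": 0,"tz": 0,"ax": 0,"ay": 0,"az": 0},{"fingers": -1,"tx": -0.02,"ty": 0,"tz": 0,"ax": 0,"ay": 0,"az": 0},{"fingers": -1,"tx": -0.05,"ty": 0,"tz": 0,"ax": 0,"ay": 0,"az": 0},{"fingers": -1,"tx": -0.09,"ty": 0,"tz": 0,"ax": 0,"ay": 0,"az": 0},{"fingers": -1,"tx": -0.13,"ty": 0,"tz": 0,"ax": 0,"ay": 0,"az": 0}]}}

```text
time_s: 20.32
tcp_pos: [0.4886, -0.1025, 0.1804]
ee_rot: [[0.471, -0.864, -0.177], [0.463, 0.071, 0.884], [-0.751, -0.498, 0.433]]
wrist_force: [-0.1, -0.5, 0.4]
gripper_width: 0.997
```

Request:
{"method": "play_rows", "body": {"commands": [{"fingers": -1,"tx": -0.05,"ty": 0,"tz": 0,"ax": 0,"ay": 0,"az": 0},{"fingers": -1,"tx": -0.1,"ty": 0,"tz": 0,"ax": 0,"ay": 0,"az": 0},{"fingers": -1,"tx": -0.1,"ty": 0,"tz": 0,"ax": 0,"ay": 0,"az": 0}]}}

```text
time_s: 20.57
tcp_pos: [0.454, -0.1405, 0.2423]
ee_rot: [[0.481, -0.858, -0.179], [0.455, 0.07, 0.888], [-0.75, -0.508, 0.424]]
wrist_force: [0.1, -0.6, -0.2]
gripper_width: 0.999
```

Run:
```python
from go import *
s=state()
k=5;ims=[]
Bx=np.array([[a*.0225,b*.06,z] for z in (0,.022) for a,b in ((-1,-1),(1,-1),(1,1),(-1,1))])
for n,cc in (("top",(240,155,320,235)),("scene",(235,155,315,235))):
    p=viewer.capture(n); im=cv2.resize(p["image"][:,:,::-1],None,fx=k,fy=k,interpolation=cv2.INTER_CUBIC)
    im0=im.copy()
    h=cradle(q,Bx)[4:]; cv2.polylines(im,[((proj(p,h)+.5)*k).astype(np.int32)],True,(255,255,0),1)
    ims.append(im[cc[1]*k:cc[3]*k,cc[0]*k:cc[2]*k])
    L=spotter.silhouettes("pine_offcut",p)
    for x in L[:4]: print(n,np.round(x["uv"]),x["region"].sum(), "expect",proj(p,cradle(q,[[0,0,.022]])))
cv2.imwrite("pics/laid.png",np.hstack(ims))
```

```text
t 20.5667 p [ 0.454  -0.1405  0.2423] F [ 0.0802 -0.5637 -0.1691] M [-0.9787  1.1075 -0.0695] w 0.9985660448761237 J [-25.0913   5.4507 -16.7571 -45.6389 -59.4797  49.9006]
cradle p [ 0.0002 -0.124   0.1815] Fc [ 0.0255 -0.555  -0.2099]
top [141. 223.] 206 expect [[278.6026 183.4003]]
top [264. 191.] 164 expect [[278.6026 183.4003]]
top [265. 196.] 92 expect [[278.6026 183.4003]]
top [281. 184.] 468 expect [[278.6026 183.4003]]
scene [268. 191.] 254 expect [[267.0994 190.2231]]
scene [289. 185.] 219 expect [[267.0994 190.2231]]
```

View pics/laid.png

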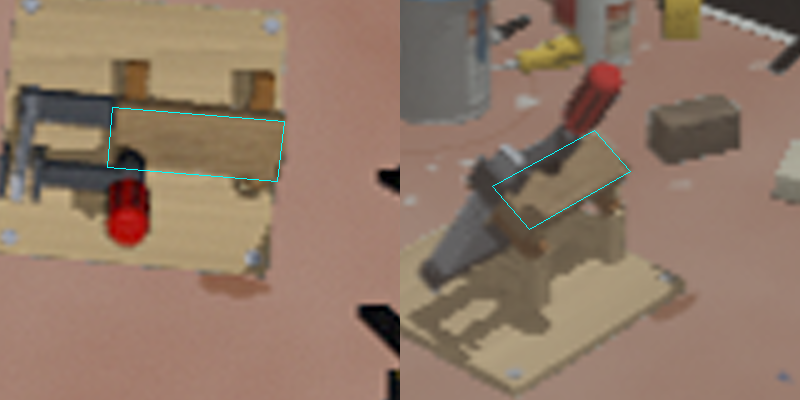

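The laid board matches the model overlay in both views: right end in the top crop at (281,152), and the visible strip above it is its back face. To make sure both pins are touched, I'll nudge the upper edge at mid-length with closed fingers.

Run:
```python
from go import *
plan([(cp(.048,-.07,.131),RpL),(cp(.048,-.010,.0275),RpL),(cp(.038,-.010,.0275),RpL)])
```

```text
t [0.0851, -0.0686, 0.0277] a [-0.0003, 0.0002, -0.0002] mm 85 deg 0
t [0.1595, -0.0, 0.0003] a [0.0, -0.0, 0.0] mm 120 deg 0
t [-0.0, 0.0133, -0.0] a [0.0, -0.0, 0.0] mm 10 deg 0
```

Request:
{"method": "play_rows", "body": {"commands": [{"fingers": 1,"tx": 0,"ty": -0.035,"tz": 0,"ax": 0,"ay": 0,"az": 0},{"fingers": 1,"tx": 0.03,"ty": -0.0686,"tz": 0.01,"ax": 0,"ay": 0,"az": 0},{"fingers": 1,"tx": 0.06,"ty": -0.0686,"tz": 0.02,"ax": 0,"ay": 0,"az": 0},{"fingers": 1,"tx": 0.085,"ty": -0.0686,"tz": 0.028,"ax": 0,"ay": 0,"az": 0},{"fingers": 1,"tx": 0.085,"ty": -0.0686,"tz": 0.028,"ax": 0,"ay": 0,"az": 0}]}}

```text
time_s: 21.18
tcp_pos: [0.5248, -0.0888, 0.2188]
ee_rot: [[0.466, -0.867, -0.177], [0.467, 0.071, 0.881], [-0.752, -0.493, 0.438]]
wrist_force: [0.1, -0.1, -0.3]
gripper_width: 0.707
```

Request:
{"method": "play_rows", "body": {"commands": [{"fingers": 1,"tx": 0,"ty": 0,"tz": 0,"ax": 0,"ay": 0,"az": 0},{"fingers": 1,"tx": 0,"ty": 0,"tz": 0,"ax": 0,"ay": 0,"az": 0},{"fingers": 1,"tx": 0,"ty": 0,"tz": 0,"ax": 0,"ay": 0,"az": 0},{"fingers": 1,"tx": 0,"ty": 0,"tz": 0,"ax": 0,"ay": 0,"az": 0},{"fingers": 1,"tx": 0,"ty": 0,"tz": 0,"ax": 0,"ay": 0,"az": 0}]}}

```text
time_s: 21.6
tcp_pos: [0.5255, -0.0929, 0.2235]
ee_rot: [[0.474, -0.862, -0.177], [0.462, 0.073, 0.884], [-0.75, -0.501, 0.433]]
wrist_force: [-1.1, 0.4, 0.3]
gripper_width: 0.326
```

Run:
```python
from go import *
state();plan([(cp(.048,-.010,.0275),RpL),(cp(.038,-.010,.0275),RpL)])
```

```text
t 21.6 p [ 0.5255 -0.0929  0.2235] F [-1.1092  0.4147  0.2863] M [-1.0222  1.1135  0.018 ] w 0.32635266524548295 J [-15.8787  10.0311 -14.1172 -46.2573 -52.5709  44.1099]
cradle p [ 0.0491 -0.0706  0.1315] Fc [-0.8441  0.3205  0.8179]
t [0.1606, 0.0016, 0.0007] a [0.0001, -0.0002, 0.0004] mm 120 deg 0
t [-0.0, 0.0134, 0.0] a [-0.0, 0.0, -0.0] mm 10 deg 0
```

Request:
{"method": "play_rows", "body": {"commands": [{"fingers": 1,"tx": 0,"ty": 0,"tz": 0,"ax": 0,"ay": 0,"az": 0},{"fingers": 1,"tx": 0,"ty": 0,"tz": 0,"ax": 0,"ay": 0,"az": 0},{"fingers": 1,"tx": 0.04,"ty": 0.0016,"tz": 0,"ax": 0,"ay": 0,"az": 0},{"fingers": 1,"tx": 0.08,"ty": 0.0016,"tz": 0,"ax": 0,"ay": 0,"az": 0},{"fingers": 1,"tx": 0.08,"ty": 0.0016,"tz": 0,"ax": 0,"ay": 0,"az": 0}]}}

```text
time_s: 22.02
tcp_pos: [0.5523, -0.0623, 0.1734]
ee_rot: [[0.468, -0.866, -0.175], [0.465, 0.074, 0.882], [-0.751, -0.494, 0.437]]
wrist_force: [-0.4, -0.1, -0.5]
gripper_width: 0.017
```

Request:
{"method": "play_rows", "body": {"commands": [{"fingers": 1,"tx": 0.025,"ty": 0,"tz": 0,"ax": 0,"ay": 0,"az": 0},{"fingers": 1,"tx": 0.05,"ty": 0,"tz": 0,"ax": 0,"ay": 0,"az": 0},{"fingers": 1,"tx": 0.07,"ty": 0,"tz": 0,"ax": 0,"ay": 0,"az": 0},{"fingers": 1,"tx": 0.08,"ty": 0,"tz": 0,"ax": 0,"ay": 0,"az": 0},{"fingers": 1,"tx": 0.08,"ty": 0,"tz": 0,"ax": 0,"ay": 0,"az": 0}]}}

```text
time_s: 22.43
tcp_pos: [0.5812, -0.0363, 0.1311]
ee_rot: [[0.471, -0.864, -0.177], [0.463, 0.072, 0.883], [-0.751, -0.498, 0.434]]
wrist_force: [0.2, -0.3, -0.6]
gripper_width: 0.007
```

Run:
```python
from go import *
state();plan([(cp(.048,-.010,.0275),RpL),(cp(.038,-.010,.0275),RpL)])
```

```text
t 22.4333 p [ 0.5812 -0.0363  0.1311] F [ 0.19   -0.2629 -0.5703] M [-0.9564  1.137   0.0256] w 0.006544197052628155 J [ -9.2598  19.9223 -14.6302 -53.3287 -41.6263  49.7284]
cradle p [ 0.0469 -0.0096  0.0262] Fc [-0.1021 -0.2461 -0.5996]
t [-0.0018, -0.0015, 0.0004] a [-0.0002, 0.0003, -0.0007] mm 2 deg 0
t [-0.0, 0.0133, -0.0] a [0.0, -0.0, 0.0] mm 10 deg 0
```

Request:
{"method": "play_rows", "body": {"commands": [{"fingers": 1,"tx": 0,"ty": 0.003,"tz": 0,"ax": 0,"ay": 0,"az": 0},{"fingers": 1,"tx": 0,"ty": 0.006,"tz": 0,"ax": 0,"ay": 0,"az": 0},{"fingers": 1,"tx": 0,"ty": 0.009,"tz": 0,"ax": 0,"ay": 0,"az": 0},{"fingers": 1,"tx": 0,"ty": 0.011,"tz": 0,"ax": 0,"ay": 0,"az": 0},{"fingers": 1,"tx": 0,"ty": 0.012,"tz": 0,"ax": 0,"ay": 0,"az": 0}]}}

```text
time_s: 22.85
tcp_pos: [0.5732, -0.0364, 0.1283]
ee_rot: [[0.474, -0.863, -0.177], [0.462, 0.073, 0.884], [-0.75, -0.501, 0.433]]
wrist_force: [0.4, 0.7, -0.2]
gripper_width: 0.004
```

```bash
python3 -c "
from go import *
state()"
```

```text
t 22.85 p [ 0.5732 -0.0364  0.1283] F [ 0.3781  0.6972 -0.2178] M [-0.9439  1.1156  0.0247] w 0.004348959025384595 J [ -9.6249  19.5725 -15.6616 -54.0846 -41.3153  50.9764]
cradle p [ 0.0386 -0.0103  0.0277] Fc [ 0.167   0.7264 -0.3479]
```

Next I'll push down-slope in 1.5 mm steps, reading the force after each.

Request:
{"method": "play_rows", "body": {"commands": [{"fingers": 1,"tx": 0,"ty": 0.002,"tz": 0,"ax": 0,"ay": 0,"az": 0},{"fingers": 1,"tx": 0,"ty": 0.002,"tz": 0,"ax": 0,"ay": 0,"az": 0}]}}

```text
time_s: 23.02
tcp_pos: [0.572, -0.0361, 0.1272]
ee_rot: [[0.473, -0.863, -0.177], [0.462, 0.072, 0.884], [-0.75, -0.5, 0.433]]
wrist_force: [-0.4, 0.8, 0.5]
gripper_width: 0.004
```

Request:
{"method": "play_rows", "body": {"commands": [{"fingers": 1,"tx": 0,"ty": 0.002,"tz": 0,"ax": 0,"ay": 0,"az": 0},{"fingers": 1,"tx": 0,"ty": 0.002,"tz": 0,"ax": 0,"ay": 0,"az": 0}]}}

```text
time_s: 23.18
tcp_pos: [0.5708, -0.0359, 0.1263]
ee_rot: [[0.473, -0.863, -0.177], [0.462, 0.072, 0.884], [-0.75, -0.5, 0.433]]
wrist_force: [-0.1, 0.5, 1.1]
gripper_width: 0.009
```

Request:
{"method": "play_rows", "body": {"commands": [{"fingers": 1,"tx": 0,"ty": 0.002,"tz": 0,"ax": 0,"ay": 0,"az": 0},{"fingers": 1,"tx": 0,"ty": 0.002,"tz": 0,"ax": 0,"ay": 0,"az": 0}]}}

```text
time_s: 23.35
tcp_pos: [0.5695, -0.0358, 0.1255]
ee_rot: [[0.473, -0.863, -0.177], [0.462, 0.072, 0.884], [-0.75, -0.5, 0.433]]
wrist_force: [-0.5, -0.3, 0.1]
gripper_width: 0.005
```

```bash
python3 -c "
from go import *
state()"
```

```text
t 23.35 p [ 0.5695 -0.0358  0.1255] F [-0.4541 -0.3091  0.0562] M [-0.937   1.1274 -0.0169] w 0.004543912943739255 J [ -9.7425  19.5679 -16.1408 -54.4759 -41.1597  51.6025]
cradle p [ 0.0339 -0.01    0.0272] Fc [-0.3414 -0.346   0.262 ]
```

Request:
{"method": "play_rows", "body": {"commands": [{"fingers": 1,"tx": 0,"ty": 0.002,"tz": 0,"ax": 0,"ay": 0,"az": 0},{"fingers": 1,"tx": 0,"ty": 0.002,"tz": 0,"ax": 0,"ay": 0,"az": 0}]}}

```text
time_s: 23.52
tcp_pos: [0.5693, -0.0358, 0.1255]
ee_rot: [[0.475, -0.862, -0.177], [0.462, 0.073, 0.884], [-0.749, -0.502, 0.432]]
wrist_force: [1.3, 0.6, 0.7]
gripper_width: 0.005
```

Request:
{"method": "play_rows", "body": {"commands": [{"fingers": 1,"tx": 0,"ty": 0.002,"tz": 0,"ax": 0,"ay": 0,"az": 0},{"fingers": 1,"tx": 0,"ty": 0.002,"tz": 0,"ax": 0,"ay": 0,"az": 0}]}}

```text
time_s: 23.68
tcp_pos: [0.569, -0.0358, 0.1256]
ee_rot: [[0.477, -0.861, -0.178], [0.461, 0.073, 0.884], [-0.748, -0.504, 0.432]]
wrist_force: [3.7, 0.3, 3.3]
gripper_width: 0.005
```

Request:
{"method": "play_rows", "body": {"commands": [{"fingers": 1,"tx": 0,"ty": 0.002,"tz": 0,"ax": 0,"ay": 0,"az": 0},{"fingers": 1,"tx": 0,"ty": 0.002,"tz": 0,"ax": 0,"ay": 0,"az": 0}]}}

```text
time_s: 23.85
tcp_pos: [0.5688, -0.0358, 0.1257]
ee_rot: [[0.479, -0.859, -0.178], [0.461, 0.073, 0.885], [-0.747, -0.506, 0.431]]
wrist_force: [5.5, 1.4, 5.1]
gripper_width: 0.005
```

```bash
python3 -c "
from go import *
state()"
```

```text
t 23.85 p [ 0.5688 -0.0358  0.1257] F [5.5436 1.4095 5.0797] M [ 0.0355 -1.0231 -0.7331] w 0.004816682093355061 J [ -9.8833  19.4327 -16.3687 -54.9499 -40.9071  52.242 ]
cradle p [ 0.0334 -0.0102  0.0277] Fc [7.2218 1.868  1.696 ]
```

A push of 7 N at mid-length moved the edge only 0.5 mm, so the board is seated against both pins. I'll back off and plan the handle approach.

Request:
{"method": "play_rows", "body": {"commands": [{"fingers": 1,"tx": 0,"ty": -0.01,"tz": 0,"ax": 0,"ay": 0,"az": 0},{"fingers": 1,"tx": 0,"ty": -0.02,"tz": 0,"ax": 0,"ay": 0,"az": 0},{"fingers": 1,"tx": -0.04,"ty": -0.02,"tz": 0,"ax": 0,"ay": 0,"az": 0},{"fingers": 1,"tx": -0.09,"ty": -0.02,"tz": 0,"ax": 0,"ay": 0,"az": 0},{"fingers": 1,"tx": -0.14,"ty": -0.02,"tz": 0,"ax": 0,"ay": 0,"az": 0}]}}

```text
time_s: 24.27
tcp_pos: [0.5271, -0.0851, 0.2084]
ee_rot: [[0.468, -0.866, -0.176], [0.464, 0.071, 0.883], [-0.753, -0.495, 0.435]]
wrist_force: [1.0, -0.0, 0.9]
gripper_width: 0.005
```

Request:
{"method": "play_rows", "body": {"commands": [{"fingers": -1,"tx": -0.05,"ty": 0.02,"tz": 0,"ax": 0,"ay": 0,"az": 0},{"fingers": -1,"tx": -0.1,"ty": 0.04,"tz": 0,"ax": 0,"ay": 0,"az": 0},{"fingers": -1,"tx": -0.15,"ty": 0.06,"tz": 0,"ax": 0,"ay": 0,"az": 0},{"fingers": -1,"tx": -0.15,"ty": 0.06,"tz": 0,"ax": 0,"ay": 0,"az": 0},{"fingers": -1,"tx": -0.15,"ty": 0.06,"tz": 0,"ax": 0,"ay": 0,"az": 0}]}}

```text
time_s: 24.68
tcp_pos: [0.4357, -0.1346, 0.2722]
ee_rot: [[0.475, -0.863, -0.175], [0.46, 0.073, 0.885], [-0.75, -0.501, 0.432]]
wrist_force: [0.2, 0.4, -1.1]
gripper_width: 0.296
```

```bash
cat >> go.py <<'E'
def tw(d): return Rp@Ro.from_rotvec([np.radians(d),0,0]).as_matrix()
E
python3 - <<'E'
from go import *
import kin
s=state(); R0=np.array(s["ee_rot"]); Rt=tw(-60); rv=Ro.from_matrix(R0.T@Rt).as_rotvec(); print(rv*57.3); f=lambda k: R0@Ro.from_rotvec(rv*k).as_matrix()
a=cp(.001,.045,.275); W=[((.43,-.12,.38),f(.4)),((.42,-.04,.40),f(.75)),(a+[0,0,.04],f(1)),(a,Rt),(cp(.001,.045,.157),Rt)]
plan(W)
for p,R in W+[(cp(0,.045,.11),tw(30))]: print([np.round(x).tolist() for x in kin.ik(np.array(p),R)])
E
```

```text
t 24.6833 p [ 0.4357 -0.1346  0.2722] F [ 0.1531  0.3712 -1.1101] M [-0.9538  1.1164 -0.0268] w 0.2964692155220244 J [-25.1037   1.8544 -16.3543 -44.0481 -62.8     46.2477]
cradle p [-0.0011 -0.1198  0.2168] Fc [-0.4498  0.3827 -1.0222]
[-58.6333  27.07    15.7025]
t [-0.1024, -0.064, 0.0807] a [-0.1303, 0.0602, 0.0349] mm 109 deg 27
t [0.0006, -0.0394, 0.1035] a [-0.114, 0.0526, 0.0305] mm 83 deg 23
t [0.0525, -0.0455, 0.0818] a [-0.0814, 0.0376, 0.0218] mm 80 deg 17
t [0.0462, 0.0133, 0.0231] a [-0.0, -0.0, 0.0] mm 40 deg 0
t [0.1574, 0.0, -0.0] a [-0.0, -0.0, 0.0] mm 118 deg 0
[[-12.0, -8.0, -22.0, -26.0, -55.0, 48.0]]
[[21.0, -19.0, -25.0, 6.0, -57.0, 19.0]]
[[51.0, -20.0, -32.0, 28.0, -64.0, -5.0]]
[[51.0, -19.0, -37.0, 29.0, -58.0, -9.0]]
[[40.0, -4.0, -45.0, 39.0, -34.0, -15.0]]
[[36.0, 2.0, -47.0, 50.0, -26.0, -114.0]]
```

Request:
{"method": "play_rows", "body": {"commands": [{"fingers": -1,"tx": -0.035,"ty": -0.02,"tz": 0.027,"ax": -0.035,"ay": 0.016,"az": 0.009},{"fingers": -1,"tx": -0.07,"ty": -0.04,"tz": 0.054,"ax": -0.07,"ay": 0.032,"az": 0.018},{"fingers": -1,"tx": -0.102,"ty": -0.064,"tz": 0.081,"ax": -0.1,"ay": 0.046,"az": 0.027},{"fingers": -1,"tx": -0.102,"ty": -0.064,"tz": 0.081,"ax": -0.13,"ay": 0.06,"az": 0.035},{"fingers": -1,"tx": -0.102,"ty": -0.064,"tz": 0.081,"ax": -0.13,"ay": 0.06,"az": 0.035}]}}

```text
time_s: 25.1
tcp_pos: [0.4319, -0.117, 0.3808]
ee_rot: [[0.44, -0.783, -0.439], [0.276, -0.347, 0.896], [-0.854, -0.516, 0.063]]
wrist_force: [0.2, 0.8, -0.2]
gripper_width: 0.678
```

Request:
{"method": "play_rows", "body": {"commands": [{"fingers": -1,"tx": 0,"ty": -0.01,"tz": 0.025,"ax": -0.03,"ay": 0.014,"az": 0.008},{"fingers": -1,"tx": 0,"ty": -0.02,"tz": 0.05,"ax": -0.06,"ay": 0.028,"az": 0.016},{"fingers": -1,"tx": 0,"ty": -0.03,"tz": 0.075,"ax": -0.09,"ay": 0.042,"az": 0.024},{"fingers": -1,"tx": 0,"ty": -0.039,"tz": 0.103,"ax": -0.114,"ay": 0.0526,"az": 0.0305},{"fingers": -1,"tx": 0,"ty": -0.039,"tz": 0.103,"ax": -0.114,"ay": 0.0526,"az": 0.0305}]}}

```text
time_s: 25.52
tcp_pos: [0.42, -0.0346, 0.3971]
ee_rot: [[0.453, -0.634, -0.627], [0.093, -0.666, 0.74], [-0.886, -0.394, -0.243]]
wrist_force: [-0.1, 0.2, -0.8]
gripper_width: 0.978
```

Run:
```python
from go import *
s=state(); R0=np.array(s["ee_rot"]); Rt=tw(-60)
a=cp(.001,.045,.275); plan([(a+[0,0,.04],Rt),(a,Rt),(cp(.001,.045,.157),Rt)])
```

```text
t 25.5167 p [ 0.42   -0.0346  0.3971] F [-0.0671  0.2129 -0.7934] M [-0.2109  1.159   0.0757] w 0.9781086670442737 J [ 20.587  -17.4904 -25.8866   5.1325 -54.4378  20.6828]
cradle p [ 0.0406 -0.0214  0.337 ] Fc [-0.47    0.2065 -0.6447]
t [0.0491, -0.0433, 0.0745] a [-0.0774, 0.0401, 0.022] mm 74 deg 16
t [0.0462, 0.0133, 0.0231] a [0.0, -0.0, 0.0] mm 40 deg 0
t [0.1573, -0.0, 0.0] a [0.0, -0.0, 0.0] mm 118 deg 0
```

Request:
{"method": "play_rows", "body": {"commands": [{"fingers": -1,"tx": 0.016,"ty": -0.015,"tz": 0.025,"ax": -0.026,"ay": 0.013,"az": 0.007},{"fingers": -1,"tx": 0.033,"ty": -0.03,"tz": 0.05,"ax": -0.052,"ay": 0.027,"az": 0.015},{"fingers": -1,"tx": 0.049,"ty": -0.043,"tz": 0.0745,"ax": -0.0774,"ay": 0.04,"az": 0.022},{"fingers": -1,"tx": 0.049,"ty": -0.043,"tz": 0.0745,"ax": -0.0774,"ay": 0.04,"az": 0.022},{"fingers": -1,"tx": 0.049,"ty": -0.043,"tz": 0.0745,"ax": -0.0774,"ay": 0.04,"az": 0.022}]}}

```text
time_s: 25.93
tcp_pos: [0.4232, 0.0273, 0.3625]
ee_rot: [[0.494, -0.514, -0.701], [-0.047, -0.821, 0.568], [-0.868, -0.248, -0.431]]
wrist_force: [0.7, -0.7, 0.1]
gripper_width: 0.999
```

Request:
{"method": "play_rows", "body": {"commands": [{"fingers": -1,"tx": 0.023,"ty": 0.007,"tz": 0.012,"ax": 0,"ay": 0,"az": 0},{"fingers": -1,"tx": 0.046,"ty": 0.013,"tz": 0.023,"ax": 0,"ay": 0,"az": 0},{"fingers": -1,"tx": 0.046,"ty": 0.013,"tz": 0.023,"ax": 0,"ay": 0,"az": 0},{"fingers": -1,"tx": 0.046,"ty": 0.013,"tz": 0.023,"ax": 0,"ay": 0,"az": 0}]}}

```text
time_s: 26.27
tcp_pos: [0.4245, 0.0257, 0.3258]
ee_rot: [[0.498, -0.517, -0.696], [-0.048, -0.818, 0.573], [-0.866, -0.252, -0.433]]
wrist_force: [0.1, -0.2, 0.2]
gripper_width: 1.001
```

Run:
```python
from go import *
s=state(); Rt=tw(-60)
plan([(cp(.001,.045,.215),Rt),(cp(.001,.045,.157),Rt)])
t=viewer.capture("top");p=viewer.capture("scene");k=5
for x,n in ((t,"top"),(p,"scene")):
    h=cv2.cvtColor(x["image"],cv2.COLOR_RGB2HSV); m=((h[...,0]<6)|(h[...,0]>172))&(h[...,1]>150)
    u=proj(x,cradle(q,[[0,.045,.150]]))[0]; yy,xx=np.mgrid[:384,:512]; m&=np.hypot(xx-u[0],yy-u[1])<14; print(n,"red px",m.sum(),np.argwhere(m).mean(0)[::-1] if m.any() else None,u)
```

```text
t 26.2667 p [0.4245 0.0257 0.3258] F [ 0.0603 -0.1726  0.1912] M [0.0299 1.0977 0.0527] w 1.000751481697377 J [ 37.2291 -16.6863 -44.5761  29.8095 -43.1037  -1.5761]
cradle p [0.0044 0.0391 0.2755] Fc [ 0.1601 -0.167   0.1283]
t [0.0806, -0.0047, 0.0083] a [-0.0047, -0.0012, -0.0015] mm 61 deg 1
t [0.0773, -0.0, -0.0] a [0.0, -0.0, -0.0] mm 58 deg 0
top red px 95 [265.2526 196.9789] [265.1222 196.4154]
scene red px 34 [275.     171.0882] [272.4422 175.2505]
```

Request:
{"method": "play_rows", "body": {"commands": [{"fingers": -1,"tx": 0.02,"ty": -0.0047,"tz": 0.0083,"ax": -0.0047,"ay": -0.0012,"az": -0.0015},{"fingers": -1,"tx": 0.05,"ty": -0.0047,"tz": 0.0083,"ax": -0.0047,"ay": -0.0012,"az": -0.0015},{"fingers": -1,"tx": 0.0806,"ty": -0.0047,"tz": 0.0083,"ax": -0.0047,"ay": -0.0012,"az": -0.0015},{"fingers": -1,"tx": 0.0806,"ty": -0.0047,"tz": 0.0083,"ax": -0.0047,"ay": -0.0012,"az": -0.0015},{"fingers": -1,"tx": 0.0806,"ty": -0.0047,"tz": 0.0083,"ax": -0.0047,"ay": -0.0012,"az": -0.0015}]}}

```text
time_s: 26.78
tcp_pos: [0.4526, 0.0301, 0.2727]
ee_rot: [[0.5, -0.502, -0.705], [-0.041, -0.827, 0.56], [-0.865, -0.251, -0.434]]
wrist_force: [0.3, 0.5, 1.1]
gripper_width: 1.001
```

Run:
```python
from go import *
s=state(); Rt=tw(-60)
plan([(cp(.001,.045,.157),Rt)])
t=viewer.capture("scene"); k=6; im=cv2.resize(t["image"][:,:,::-1],None,fx=k,fy=k,interpolation=cv2.INTER_CUBIC)
cv2.imwrite("pics/h.png",im[140*k:220*k,225*k:315*k])
```

```text
t 26.7833 p [0.4526 0.0301 0.2727] F [0.3073 0.5419 1.0578] M [-0.0039  1.122  -0.0087] w 1.001148252003259 J [ 32.2227 -10.4197 -49.7705  36.0172 -30.8288  -5.0184]
cradle p [0.0019 0.0458 0.2157] Fc [0.7549 0.5657 0.7856]
t [0.0783, 0.0016, 0.0006] a [0.0004, -0.0004, 0.0006] mm 59 deg 0
```

View pics/h.png

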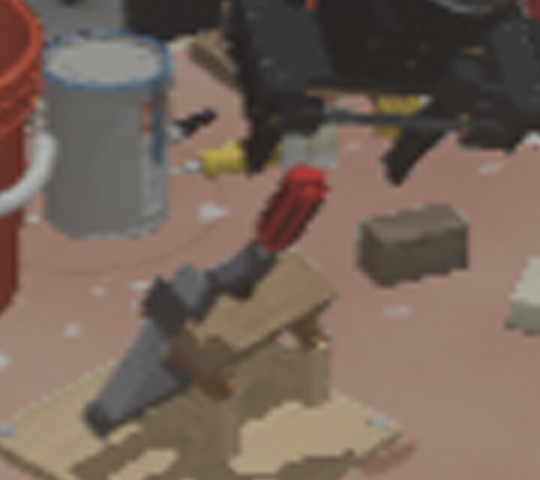

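The handle stands between the open fingers, which are at (262,160) and (400,170) in the crop. The board lies under the jaw. I'll refit the arm model with the settled poses so far to check joint margins for the push and turn.

```bash
cat > kin2.py <<'E'
from go import *
D=[([-56.803,22.042,.453,0,-68.411,-14.817],[.1969,-.5926,.2405]),([51.246,31.483,-19.4815,-.0252,-38.7495,31.4674],[.4764,.3383,.0272]),
([-1.0195,21.6752,-39.7242,-.0103,-28.7008,-3.7819],[.4071,-.167,.0278]),([-23.6387,29.5154,-19.1055,-34.2374,-57.1744,41.7326],[.4072,-.1741,.0273]),
([-21.043,18.72,-16.1469,-52.6673,-49.1752,58.3533],[.5252,-.1206,.1346]),([-13.6777,19.8915,-18.2758,-56.3828,-42.3606,57.3301],[.5442,-.0575,.1109]),
([-9.2598,19.9223,-14.6302,-53.3287,-41.6263,49.7284],[.5812,-.0363,.1311]),([-15.8787,10.0311,-14.1172,-46.2573,-52.5709,44.1099],[.5255,-.0929,.2235]),
([37.2291,-16.6863,-44.5761,29.8095,-43.1037,-1.5761],[.4245,.0257,.3258]),([32.2227,-10.4197,-49.7705,36.0172,-30.8288,-5.0184],[.4526,.0301,.2727]),
([-25.1037,1.8544,-16.3543,-44.0481,-62.8,46.2477],[.4357,-.1346,.2722])]
def ax(n,d): v=np.zeros(3); v["xyz".index(n)]=np.radians(d); return Ro.from_rotvec(v).as_matrix()
def fk(J,P):
    a1,d1,L1,a3,d4,d6,e,e2,w=P; R=ax("z",J[0]); p=R@[a1,e,d1]
    R=R@ax("y",J[1]); p=p+R@[0,0,L1]
    R=R@ax("y",-J[2]); p=p+R@[d4,0,a3]
    R=R@ax("x",-J[3]); p=p+R@[0,e2,w]; R=R@ax("y",-J[4]); R=R@ax("x",-J[5]); p=p+R@[d6,0,0]
    return p,R
o=least_squares(lambda P:np.concatenate([fk(j,P)[0]-x for j,x in D]),[0,.2,.6,0,.4,.37,-.16,0,0]); P=o.x
OFF=np.array([[1,0,0],[0,0,1],[0,-1,0.]])
lo=np.array([-179.83,-69.29,-61.27,-181.25,-171.15,-177.46]);hi=np.array([179.83,118.12,80.66,117.63,-9.14,177.46])
def ik(p,R,j0):
    f=lambda J:np.concatenate([(fk(J,P)[0]-p)*5,Ro.from_matrix(R.T@fk(J,P)[1]@OFF).as_rotvec()])
    s=least_squares(f,j0,bounds=(lo-20,hi+20)); return s.x,s.cost
if __name__=="__main__":
    print(P,np.abs(o.fun).max()); st=r.sense(); print("rot",np.abs(fk(st["joints"],P)[1]@OFF-np.array(st["ee_rot"])).max())
    j=np.array(st["joints"])
    for z in (.2157,.157,.13,.115,.105):
        for t in (-60,): j,c=ik(cp(.001,.045,z),tw(t),j); print(z,t,np.round(j,1),c)
    print(np.round(ik(cp(.001,.045,.115),tw(30),j)[0],1))
    L=Ro.from_rotvec
    for nm,v in (("+y lean",A[:,0]*np.radians(-12)),("-y lean",A[:,0]*np.radians(12)),("less pitch",A[:,1]*np.radians(10)),("more",A[:,1]*np.radians(-10))): print(nm,np.round(ik(cp(.001,.045,.115),L(v).as_matrix()@tw(-60),j)[0],1))
E
python3 kin2.py
```

```text
[ 0.0005  0.1606  0.5648 -0.0003  0.4209  0.2882 -0.0002 -0.1596  0.0004] 0.000674743852655646
rot 4.440892098500626e-16
0.2157 -60 [ 32.2 -10.5 -49.7  35.8 -31.   -4.9] 5.420632294172201e-31
0.157 -60 [ 23.7  -3.5 -55.2  51.2 -17.8 -15. ] 3.13907104684915e-23
0.13 -60 [ 14.6  -0.2 -58.3  71.1 -10.1 -27.7] 1.2829657002113687e-30
0.115 -60 [  1.1   1.6 -59.1 100.9  -3.  -46. ] 2.3173918832237926e-29
0.105 -60 [ -6.8   3.  -57.1 120.7   0.9 -58.9] 5.943940952187304e-05
[   1.1    1.6  -59.1  100.9   -3.  -136. ]
+y lean [ 20.4   3.9 -57.4  76.3 -24.1 -38.8]
-y lean [  4.9   1.8 -59.3  70.4   7.5 -18.7]
less pitch [-15.2   3.1 -53.2 137.6  10.9 -68.9]
more [ -8.6   1.1 -56.6 137.6  -3.9 -74.8]
```

The refitted arm model is now exact to 0.7 mm, and it shows joint 5 would hit its limit if the handle were gripped straight along its axis. I'll search for a small lean about the jaw axis, gripping higher up, that stays clear for both the push and the full turn.

```bash
cat > srch.py <<'E'
from kin2 import *
def RT(t,b): return tw(t)@Ro.from_rotvec([0,np.radians(b),0]).as_matrix()
seeds=[np.array(r.sense()["joints"]),np.array([-13.7,19.9,-18.3,-56,-42,57.])]
def ok(j): return np.all(j>lo+[0,0,0,0,0,0]) and np.all(j<hi)
if __name__=="__main__":
  for b in (0,12,18,24,-12,-18,-24):
    row=[]
    for t in range(-180,180,15):
        best=None
        for s in seeds:
            for d6 in (0,120,-120):
                s2=s.copy(); s2[5]=np.clip(s2[5]+d6,-170,170)
                j,c=ik(cp(.001,.045,.132),RT(t,b),s2)
                if c<1e-8 and ok(j) and (best is None or j[4]<best[4]): best=j
        row.append("--" if best is None else "%d/%d/%d"%(best[4],best[3],best[5]))
    print(b,row)
E
time timeout 500 python3 srch.py
```

```text
0 ['-10/68/93', '-10/68/78', '-10/68/63', '-10/68/48', '-10/68/33', '-10/68/18', '-10/68/3', '-10/68/-11', '-10/68/-26', '-10/68/-41', '-10/68/-56', '-10/68/-71', '-10/68/-86', '-10/68/-101', '-10/68/-116', '-10/68/-131', '-10/68/-146', '-10/68/-161', '-10/68/-176', '-10/68/168', '-10/68/153', '-10/68/138', '-10/68/123', '-10/68/108']
12 ['-11/12/144', '--', '--', '--', '--', '--', '--', '--', '--', '--', '-18/104/-85', '-23/84/-89', '-26/68/-93', '-29/56/-99', '-31/45/-105', '-32/37/-111', '-33/29/-119', '-33/23/-126', '-33/17/-134', '-31/12/-143', '-29/8/-153', '-27/5/-164', '--', '-18/4/166']
18 ['--', '-11/-12/156', '--', '--', '--', '--', '--', '--', '--', '--', '--', '-31/83/-92', '-34/66/-96', '-37/52/-99', '-39/41/-103', '-40/31/-108', '-41/23/-114', '-42/15/-119', '-41/9/-126', '-40/2/-133', '-38/-3/-140', '-35/-8/-149', '-31/-13/-158', '-27/-16/-168']
24 ['-29/-36/-159', '-23/-41/-168', '--', '--', '--', '--', '--', '-14/-162/-112', '--', '--', '--', '-39/81/-96', '-41/64/-97', '-44/50/-100', '-46/38/-103', '-48/28/-106', '-49/19/-110', '-50/11/-115', '-49/3/-120', '-48/-3/
[... 189 characters left out ...]
', '-27/5/15', '-23/3/2', '-18/4/-13', '-11/12/-35', '--', '--', '--', '--', '--', '--', '--', '--', '--', '-18/104/94', '-23/84/90']
-18 ['-34/66/83', '-37/52/80', '-39/41/76', '-40/31/71', '-41/23/65', '-42/15/60', '-41/9/53', '-40/2/46', '-38/-3/39', '-35/-8/30', '-31/-13/21', '-27/-16/11', '-20/-17/-2', '-11/-12/-23', '--', '--', '--', '--', '--', '--', '--', '--', '--', '-31/83/87']
-24 ['-41/64/82', '-44/50/79', '-46/38/76', '-48/28/73', '-49/19/69', '-50/11/64', '-49/3/59', '-48/-3/53', '-46/-10/47', '-43/-17/41', '-40/-23/35', '-35/-30/28', '-29/-36/20', '-23/-41/11', '-14/-43/-1', '--', '--', '--', '--', '--', '--', '--', '--', '-39/81/83']
real	1m38.510s
user	1m33.991s
sys	0m0.315s
```

With b=-12° and the twist going from -130° to -42°, joint 5 stays near -30° for the whole turn. I'll reorient above the handle first.

Run:
```python
from srch import *
s=state(); R0=np.array(s["ee_rot"]); Rt=RT(-130,-12); rv=Ro.from_matrix(R0.T@Rt).as_rotvec(); print(rv*57.3); f=lambda k: R0@Ro.from_rotvec(rv*k).as_matrix()
W=[(cp(.001,.045,.225),f(.5)),(cp(.001,.045,.225),f(1)),(cp(.001,.045,.173),Rt)]
plan(W); j=np.array(s["joints"])
for p,R in W+[(cp(.001,.045,.130),Rt),(cp(.001,.045,.130),RT(-85,-12)),(cp(.001,.045,.130),RT(-40,-12))]: j,c=ik(p,R,j); print(np.round(j,1),c<1e-8)
```

```text
t 26.8333 p [0.4528 0.0306 0.2738] F [-0.528   0.1634 -0.0673] M [0.0268 1.1026 0.0048] w 0.997923123514911 J [ 32.2703 -10.5048 -49.7211  36.0289 -30.8172  -5.0245]
cradle p [0.0025 0.0464 0.2166] Fc [-0.5011  0.1187  0.2116]
[-69.6585 -10.7335   7.4657]
t [-0.0113, 0.0025, 0.0008] a [-0.1935, -0.0298, 0.0207] mm 9 deg 35
t [0.0, 0.0, 0.0001] a [-0.1935, -0.0298, 0.0208] mm 0 deg 35
t [0.0679, 0.0, -0.0144] a [0.0, -0.0, -0.0001] mm 52 deg 0
[ 34.2  -8.9 -42.7  26.  -41.3  37.9] True
[ 36.   -6.3 -40.   26.2 -48.5  71. ] True
[ 32.4  -1.  -43.   29.9 -39.8  68.9] True
[ 29.3   3.8 -45.4  34.8 -32.6  65.6] True
[ 26.2   3.6 -38.8  15.6 -32.4  42.2] True
[ 22.9   2.  -38.4   4.3 -25.8  11.3] True
```

Request:
{"method": "play_rows", "body": {"commands": [{"fingers": -1,"tx": -0.0113,"ty": 0.0025,"tz": 0.0008,"ax": -0.0387,"ay": -0.006,"az": 0.0041},{"fingers": -1,"tx": -0.0113,"ty": 0.0025,"tz": 0.0008,"ax": -0.0774,"ay": -0.012,"az": 0.0083},{"fingers": -1,"tx": -0.0113,"ty": 0.0025,"tz": 0.0008,"ax": -0.1161,"ay": -0.018,"az": 0.0124},{"fingers": -1,"tx": -0.0113,"ty": 0.0025,"tz": 0.0008,"ax": -0.1548,"ay": -0.024,"az": 0.0166},{"fingers": -1,"tx": -0.0113,"ty": 0.0025,"tz": 0.0008,"ax": -0.1935,"ay": -0.0298,"az": 0.0207}]}}

```text
time_s: 27.25
tcp_pos: [0.447, 0.0307, 0.2817]
ee_rot: [[0.408, -0.016, -0.913], [-0.071, -0.997, -0.014], [-0.91, 0.071, -0.408]]
wrist_force: [0.2, -0.3, 0.4]
gripper_width: 0.995
```

Request:
{"method": "play_rows", "body": {"commands": [{"fingers": -1,"tx": 0,"ty": 0,"tz": 0,"ax": -0.0387,"ay": -0.006,"az": 0.0041},{"fingers": -1,"tx": 0,"ty": 0,"tz": 0,"ax": -0.0774,"ay": -0.012,"az": 0.0083},{"fingers": -1,"tx": 0,"ty": 0,"tz": 0,"ax": -0.1161,"ay": -0.018,"az": 0.0124},{"fingers": -1,"tx": 0,"ty": 0,"tz": 0,"ax": -0.1548,"ay": -0.024,"az": 0.0166},{"fingers": -1,"tx": 0,"ty": 0,"tz": 0,"ax": -0.1935,"ay": -0.0298,"az": 0.0207}]}}

```text
time_s: 27.67
tcp_pos: [0.447, 0.0307, 0.2815]
ee_rot: [[0.341, 0.496, -0.799], [-0.16, -0.806, -0.569], [-0.926, 0.322, -0.195]]
wrist_force: [0.1, -0.3, 0.4]
gripper_width: 0.998
```

Request:
{"method": "play_rows", "body": {"commands": [{"fingers": -1,"tx": 0,"ty": 0,"tz": 0,"ax": 0,"ay": 0,"az": 0},{"fingers": -1,"tx": 0,"ty": 0,"tz": 0,"ax": 0,"ay": 0,"az": 0},{"fingers": -1,"tx": 0,"ty": 0,"tz": 0,"ax": 0,"ay": 0,"az": 0}]}}

```text
time_s: 27.92
tcp_pos: [0.4465, 0.0302, 0.28]
ee_rot: [[0.339, 0.49, -0.803], [-0.16, -0.811, -0.563], [-0.927, 0.32, -0.196]]
wrist_force: [-0.4, -0.7, 0.4]
gripper_width: 1.001
```

Run:
```python
from srch import *
s=state(); plan([(cp(.001,.045,.173),RT(-130,-12))])
```

```text
t 27.9167 p [0.4465 0.0302 0.28  ] F [-0.3836 -0.6729  0.3607] M [ 0.2325  0.8171 -0.0075] w 1.0014289681704422 J [ 36.0152  -6.3819 -40.0966  26.1382 -48.3723  70.9209]
cradle p [0.0002 0.0454 0.225 ] Fc [-0.1019 -0.7026  0.4754]
t [0.0678, 0.0012, -0.0147] a [-0.0004, -0.0005, 0.0005] mm 52 deg 0
```

Next I'll advance along the handle's axis and close on it.

Request:
{"method": "play_rows", "body": {"commands": [{"fingers": -1,"tx": 0.017,"ty": 0.001,"tz": -0.0037,"ax": 0,"ay": 0,"az": 0},{"fingers": -1,"tx": 0.034,"ty": 0.001,"tz": -0.0074,"ax": 0,"ay": 0,"az": 0},{"fingers": -1,"tx": 0.051,"ty": 0.001,"tz": -0.011,"ax": 0,"ay": 0,"az": 0},{"fingers": -1,"tx": 0.0678,"ty": 0.001,"tz": -0.0147,"ax": 0,"ay": 0,"az": 0},{"fingers": -1,"tx": 0.0678,"ty": 0.001,"tz": -0.0147,"ax": 0,"ay": 0,"az": 0}]}}

```text
time_s: 28.33
tcp_pos: [0.4724, 0.0265, 0.2326]
ee_rot: [[0.335, 0.491, -0.804], [-0.164, -0.81, -0.563], [-0.928, 0.32, -0.191]]
wrist_force: [-0.1, -0.8, -0.3]
gripper_width: 1.002
```

Request:
{"method": "play_rows", "body": {"commands": [{"fingers": 1,"tx": 0,"ty": 0,"tz": 0,"ax": 0,"ay": 0,"az": 0},{"fingers": 1,"tx": 0,"ty": 0,"tz": 0,"ax": 0,"ay": 0,"az": 0},{"fingers": 1,"tx": 0,"ty": 0,"tz": 0,"ax": 0,"ay": 0,"az": 0},{"fingers": 1,"tx": 0,"ty": 0,"tz": 0,"ax": 0,"ay": 0,"az": 0},{"fingers": 1,"tx": 0,"ty": 0,"tz": 0,"ax": 0,"ay": 0,"az": 0}]}}

```text
time_s: 28.75
tcp_pos: [0.4729, 0.0274, 0.2349]
ee_rot: [[0.339, 0.492, -0.802], [-0.161, -0.809, -0.565], [-0.927, 0.321, -0.195]]
wrist_force: [0.7, -0.5, 0.3]
gripper_width: 0.706
```

Request:
{"method": "play_rows", "body": {"commands": [{"fingers": 1,"tx": 0,"ty": 0,"tz": 0,"ax": 0,"ay": 0,"az": 0},{"fingers": 1,"tx": 0,"ty": 0,"tz": 0,"ax": 0,"ay": 0,"az": 0},{"fingers": 1,"tx": 0,"ty": 0,"tz": 0,"ax": 0,"ay": 0,"az": 0},{"fingers": 1,"tx": 0,"ty": 0,"tz": 0,"ax": 0,"ay": 0,"az": 0},{"fingers": 1,"tx": 0,"ty": 0,"tz": 0,"ax": 0,"ay": 0,"az": 0}]}}

```text
time_s: 29.17
tcp_pos: [0.4728, 0.0273, 0.2342]
ee_rot: [[0.338, 0.492, -0.802], [-0.162, -0.809, -0.565], [-0.927, 0.321, -0.193]]
wrist_force: [-0.3, -0.0, -0.2]
gripper_width: 0.322
```

Run:
```python
from srch import *
s=state(); print(np.array(s["ee_rot"])-RT(-130,-12)); c=A.T@(np.array(s["tcp_pos"])-[q[0],q[1],.085]); print("down 10mm:"); plan([(np.array(s["tcp_pos"])-A[:,2]*.01,None)])
```

```text
t 29.1667 p [0.4728 0.0273 0.2342] F [-0.2622 -0.0032 -0.2276] M [ 0.2396  0.8062 -0.0527] w 0.32182168965205116 J [ 32.3354  -0.879  -43.1374  29.8861 -39.6137  69.0295]
cradle p [0.0003 0.0447 0.1721] Fc [-0.3399 -0.0251 -0.0666]
[[-0.0012  0.0017  0.0005]
 [ 0.0002  0.0008 -0.0012]
 [-0.0005 -0.0005  0.0014]]
down 10mm:
t [0.013, 0.0, -0.0028] a [0.0, 0.0, 0.0] mm 10 deg 0
```

Gripped at 28 mm, the handle's thickness, with no side force. Sliding the jaw down.

Request:
{"method": "play_rows", "body": {"commands": [{"fingers": 1,"tx": 0,"ty": 0,"tz": 0,"ax": 0,"ay": 0,"az": 0},{"fingers": 1,"tx": 0.003,"ty": 0,"tz": -0.0006,"ax": 0,"ay": 0,"az": 0},{"fingers": 1,"tx": 0.006,"ty": 0,"tz": -0.0013,"ax": 0,"ay": 0,"az": 0},{"fingers": 1,"tx": 0.009,"ty": 0,"tz": -0.0019,"ax": 0,"ay": 0,"az": 0},{"fingers": 1,"tx": 0.013,"ty": 0,"tz": -0.0028,"ax": 0,"ay": 0,"az": 0}]}}

```text
time_s: 29.58
tcp_pos: [0.4776, 0.0264, 0.2261]
ee_rot: [[0.338, 0.492, -0.802], [-0.163, -0.809, -0.565], [-0.927, 0.322, -0.193]]
wrist_force: [-5.8, -0.2, 6.7]
gripper_width: 0.31
```

Request:
{"method": "play_rows", "body": {"commands": [{"fingers": 1,"tx": 0.003,"ty": 0,"tz": -0.0006,"ax": 0,"ay": 0,"az": 0},{"fingers": 1,"tx": 0.006,"ty": 0,"tz": -0.0013,"ax": 0,"ay": 0,"az": 0},{"fingers": 1,"tx": 0.009,"ty": 0,"tz": -0.0019,"ax": 0,"ay": 0,"az": 0},{"fingers": 1,"tx": 0.013,"ty": 0,"tz": -0.0028,"ax": 0,"ay": 0,"az": 0}]}}

```text
time_s: 29.92
tcp_pos: [0.4826, 0.026, 0.2174]
ee_rot: [[0.338, 0.492, -0.802], [-0.163, -0.809, -0.565], [-0.927, 0.322, -0.193]]
wrist_force: [-5.0, 0.1, 5.8]
gripper_width: 0.311
```

```bash
python3 -c "
from go import *
state()"
```

```text
t 29.9167 p [0.4826 0.026  0.2174] F [-5.0476  0.1354  5.7861] M [-0.0433  1.722  -0.1316] w 0.310555119631453 J [ 30.932    1.2303 -44.2476  31.9353 -36.369   67.6908]
cradle p [0.0004 0.0442 0.1527] Fc [-1.4728 -0.2871  7.5315]
```

Request:
{"method": "play_rows", "body": {"commands": [{"fingers": 1,"tx": 0.003,"ty": 0,"tz": -0.0006,"ax": 0,"ay": 0,"az": 0},{"fingers": 1,"tx": 0.006,"ty": 0,"tz": -0.0013,"ax": 0,"ay": 0,"az": 0},{"fingers": 1,"tx": 0.009,"ty": 0,"tz": -0.0019,"ax": 0,"ay": 0,"az": 0},{"fingers": 1,"tx": 0.013,"ty": 0,"tz": -0.0028,"ax": 0,"ay": 0,"az": 0}]}}

```text
time_s: 30.25
tcp_pos: [0.4876, 0.0255, 0.2088]
ee_rot: [[0.338, 0.492, -0.802], [-0.163, -0.809, -0.565], [-0.927, 0.322, -0.193]]
wrist_force: [-4.8, -2.2, 6.4]
gripper_width: 0.316
```

Request:
{"method": "play_rows", "body": {"commands": [{"fingers": 1,"tx": 0.002,"ty": 0,"tz": -0.0004,"ax": 0,"ay": 0,"az": 0},{"fingers": 1,"tx": 0.004,"ty": 0,"tz": -0.0008,"ax": 0,"ay": 0,"az": 0},{"fingers": 1,"tx": 0.0065,"ty": 0,"tz": -0.0014,"ax": 0,"ay": 0,"az": 0}]}}

```text
time_s: 30.5
tcp_pos: [0.4901, 0.0253, 0.2044]
ee_rot: [[0.338, 0.492, -0.803], [-0.163, -0.809, -0.565], [-0.927, 0.322, -0.193]]
wrist_force: [-5.0, -0.9, 6.6]
gripper_width: 0.312
```

```bash
python3 -c "
from go import *
state()"
```

```text
t 30.5 p [0.4901 0.0253 0.2044] F [-4.9965 -0.8773  6.6365] M [-0.0453  1.6934 -0.1762] w 0.31214473600584375 J [ 29.8436   2.893  -45.0795  33.7578 -33.8787  66.4289]
cradle p [0.0004 0.0442 0.1377] Fc [-0.9302 -1.292   8.2002]
```

Request:
{"method": "play_rows", "body": {"commands": [{"fingers": 1,"tx": 0.002,"ty": 0,"tz": -0.0004,"ax": 0,"ay": 0,"az": 0},{"fingers": 1,"tx": 0.004,"ty": 0,"tz": -0.0008,"ax": 0,"ay": 0,"az": 0},{"fingers": 1,"tx": 0.004,"ty": 0,"tz": -0.0008,"ax": 0,"ay": 0,"az": 0}]}}

```text
time_s: 30.75
tcp_pos: [0.4917, 0.0253, 0.2016]
ee_rot: [[0.338, 0.492, -0.802], [-0.163, -0.809, -0.565], [-0.927, 0.322, -0.193]]
wrist_force: [-3.6, -0.1, 4.9]
gripper_width: 0.311
```

Request:
{"method": "play_rows", "body": {"commands": [{"fingers": 1,"tx": 0.002,"ty": 0,"tz": -0.0004,"ax": 0,"ay": 0,"az": 0},{"fingers": 1,"tx": 0.002,"ty": 0,"tz": -0.0004,"ax": 0,"ay": 0,"az": 0}]}}

```text
time_s: 30.92
tcp_pos: [0.4924, 0.0252, 0.2003]
ee_rot: [[0.338, 0.492, -0.803], [-0.163, -0.809, -0.565], [-0.927, 0.322, -0.193]]
wrist_force: [-3.7, -1.0, 6.0]
gripper_width: 0.315
```

Request:
{"method": "play_rows", "body": {"commands": [{"fingers": 1,"tx": 0.002,"ty": 0,"tz": -0.0004,"ax": 0,"ay": 0,"az": 0},{"fingers": 1,"tx": 0.002,"ty": 0,"tz": -0.0004,"ax": 0,"ay": 0,"az": 0}]}}

```text
time_s: 31.08
tcp_pos: [0.4931, 0.0251, 0.199]
ee_rot: [[0.338, 0.492, -0.803], [-0.163, -0.809, -0.565], [-0.927, 0.322, -0.193]]
wrist_force: [-4.1, -1.0, 5.8]
gripper_width: 0.309
```

```bash
python3 -c "
from go import *
state()"
```

```text
t 31.0833 p [0.4931 0.0251 0.199 ] F [-4.0708 -0.9501  5.8201] M [-0.053   1.4705 -0.1204] w 0.308906582272785 J [ 29.3794   3.5857 -45.4311  34.6018 -32.8388  65.8312]
cradle p [0.0003 0.0442 0.1315] Fc [-0.5342 -1.2871  7.0289]
```

Request:
{"method": "play_rows", "body": {"commands": [{"fingers": 1,"tx": 0.002,"ty": 0,"tz": -0.0004,"ax": 0,"ay": 0,"az": 0},{"fingers": 1,"tx": 0.002,"ty": 0,"tz": -0.0004,"ax": 0,"ay": 0,"az": 0}]}}

```text
time_s: 31.25
tcp_pos: [0.4939, 0.025, 0.1977]
ee_rot: [[0.338, 0.492, -0.802], [-0.163, -0.809, -0.565], [-0.927, 0.322, -0.193]]
wrist_force: [-3.3, -0.5, 6.3]
gripper_width: 0.312
```

Request:
{"method": "play_rows", "body": {"commands": [{"fingers": 1,"tx": 0.002,"ty": 0,"tz": -0.0004,"ax": 0,"ay": 0,"az": 0},{"fingers": 1,"tx": 0.002,"ty": 0,"tz": -0.0004,"ax": 0,"ay": 0,"az": 0}]}}

```text
time_s: 31.42
tcp_pos: [0.4946, 0.025, 0.1964]
ee_rot: [[0.338, 0.492, -0.802], [-0.163, -0.809, -0.565], [-0.927, 0.322, -0.193]]
wrist_force: [-4.5, -0.9, 6.3]
gripper_width: 0.309
```

```bash
python3 -c "
from go import *
state()"
```

```text
t 31.4167 p [0.4946 0.025  0.1964] F [-4.516  -0.9429  6.27  ] M [-0.0643  1.501  -0.1123] w 0.308570715797903 J [ 29.1453   3.9248 -45.6081  35.0485 -32.3228  65.5158]
cradle p [0.0003 0.0442 0.1284] Fc [-0.694  -1.3172  7.6407]
```

Request:
{"method": "play_rows", "body": {"commands": [{"fingers": 1,"tx": 0.002,"ty": 0,"tz": -0.0004,"ax": 0,"ay": 0,"az": 0},{"fingers": 1,"tx": 0.002,"ty": 0,"tz": -0.0004,"ax": 0,"ay": 0,"az": 0}]}}

```text
time_s: 31.58
tcp_pos: [0.4954, 0.0249, 0.1951]
ee_rot: [[0.338, 0.492, -0.802], [-0.163, -0.809, -0.565], [-0.927, 0.322, -0.193]]
wrist_force: [-3.7, -0.7, 6.1]
gripper_width: 0.316
```

Request:
{"method": "play_rows", "body": {"commands": [{"fingers": 1,"tx": 0.002,"ty": 0,"tz": -0.0004,"ax": 0,"ay": 0,"az": 0},{"fingers": 1,"tx": 0.002,"ty": 0,"tz": -0.0004,"ax": 0,"ay": 0,"az": 0}]}}

```text
time_s: 31.75
tcp_pos: [0.4962, 0.0248, 0.1937]
ee_rot: [[0.338, 0.492, -0.802], [-0.163, -0.809, -0.565], [-0.927, 0.322, -0.193]]
wrist_force: [-3.7, -0.4, 5.9]
gripper_width: 0.312
```

```bash
python3 -c "
from go import *
state()"
```

```text
t 31.75 p [0.4962 0.0248 0.1937] F [-3.7187 -0.3952  5.8918] M [-0.0786  1.4481 -0.1464] w 0.3118023464942132 J [ 28.9055   4.2663 -45.7826  35.5084 -31.8096  65.1873]
cradle p [0.0003 0.0442 0.1253] Fc [-0.2347 -0.7047  6.9388]
```

Request:
{"method": "play_rows", "body": {"commands": [{"fingers": 1,"tx": 0.002,"ty": 0,"tz": -0.0004,"ax": 0,"ay": 0,"az": 0},{"fingers": 1,"tx": 0.002,"ty": 0,"tz": -0.0004,"ax": 0,"ay": 0,"az": 0}]}}

```text
time_s: 31.92
tcp_pos: [0.4969, 0.0248, 0.1927]
ee_rot: [[0.338, 0.492, -0.802], [-0.163, -0.809, -0.565], [-0.927, 0.322, -0.193]]
wrist_force: [-6.9, 0.3, 8.0]
gripper_width: 0.314
```

Request:
{"method": "play_rows", "body": {"commands": [{"fingers": 1,"tx": 0.002,"ty": 0,"tz": -0.0004,"ax": 0,"ay": 0,"az": 0},{"fingers": 1,"tx": 0.002,"ty": 0,"tz": -0.0004,"ax": 0,"ay": 0,"az": 0}]}}

```text
time_s: 32.08
tcp_pos: [0.4976, 0.0247, 0.1918]
ee_rot: [[0.339, 0.492, -0.802], [-0.163, -0.809, -0.565], [-0.927, 0.322, -0.194]]
wrist_force: [-9.9, 1.6, 11.7]
gripper_width: 0.312
```

Run:
```python
from go import *
state()
p=viewer.capture("scene"); k=6; im=cv2.resize(p["image"][:,:,::-1],None,fx=k,fy=k,interpolation=cv2.INTER_CUBIC)
cv2.imwrite("pics/push.png",im[140*k:220*k,225*k:315*k])
```

```text
t 32.0833 p [0.4976 0.0247 0.1918] F [-9.8636  1.5725 11.7339] M [ 0.277   2.5548 -0.1133] w 0.3119528738575519 J [ 28.6923   4.5317 -45.9398  35.9869 -31.3618  64.8603]
cradle p [0.0006 0.0442 0.1229] Fc [-2.7591  0.7423 15.1421]
```

View pics/push.png

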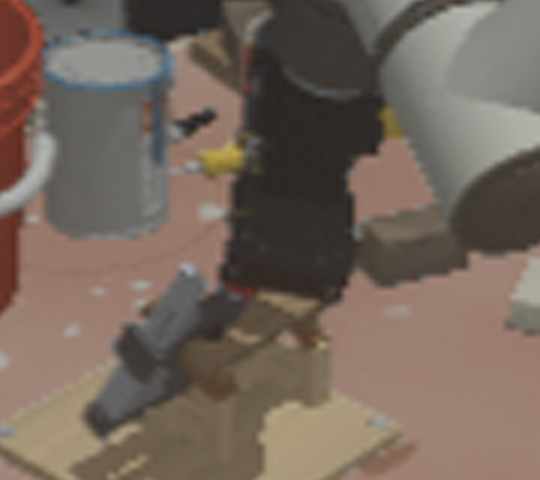

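Contact at cradle z = 0.125, with 15 N total, meaning about 7 N of pad preload. That plus 1.4 rad would exceed the 12 N the jaw holds, so I'll ease the jaw back to just touching.

Request:
{"method": "play_rows", "body": {"commands": [{"fingers": 1,"tx": -0.0015,"ty": 0,"tz": 0.0003,"ax": 0,"ay": 0,"az": 0},{"fingers": 1,"tx": -0.003,"ty": 0,"tz": 0.0006,"ax": 0,"ay": 0,"az": 0},{"fingers": 1,"tx": -0.003,"ty": 0,"tz": 0.0006,"ax": 0,"ay": 0,"az": 0}]}}

```text
time_s: 32.38
tcp_pos: [0.4969, 0.0254, 0.1927]
ee_rot: [[0.338, 0.492, -0.802], [-0.162, -0.809, -0.565], [-0.927, 0.321, -0.194]]
wrist_force: [1.4, 0.1, -1.3]
gripper_width: 0.31
```

```bash
python3 -c "
from go import *
state()"
```

```text
t 32.3833 p [0.4969 0.0254 0.1927] F [ 1.4031  0.0951 -1.2815] M [-0.0278  0.2928 -0.1082] w 0.3104919383463992 J [ 28.8646   4.4098 -45.8152  35.6129 -31.5814  65.0936]
cradle p [0.0004 0.0449 0.1241] Fc [ 0.5632  0.2121 -1.8049]
```

Request:
{"method": "play_rows", "body": {"commands": [{"fingers": 1,"tx": -0.001,"ty": 0,"tz": 0.0002,"ax": 0,"ay": 0,"az": 0},{"fingers": 1,"tx": -0.0015,"ty": 0,"tz": 0.0003,"ax": 0,"ay": 0,"az": 0},{"fingers": 1,"tx": -0.0015,"ty": 0,"tz": 0.0003,"ax": 0,"ay": 0,"az": 0}]}}

```text
time_s: 32.63
tcp_pos: [0.4965, 0.0257, 0.1931]
ee_rot: [[0.337, 0.493, -0.802], [-0.162, -0.809, -0.565], [-0.927, 0.32, -0.193]]
wrist_force: [6.5, 0.1, -6.6]
gripper_width: 0.313
```

```bash
python3 -c "
from go import *
state()"
```

```text
t 32.6333 p [0.4965 0.0257 0.1931] F [ 6.4796  0.1063 -6.638 ] M [ 0.119  -0.4431  0.045 ] w 0.3133026129219307 J [ 28.9415   4.3602 -45.7467  35.4348 -31.7073  65.2092]
cradle p [0.0003 0.0451 0.1246] Fc [ 2.2652  0.6477 -8.9726]
```

Request:
{"method": "play_rows", "body": {"commands": [{"fingers": 1,"tx": -0.0005,"ty": 0,"tz": 0.0001,"ax": 0,"ay": 0,"az": 0},{"fingers": 1,"tx": -0.001,"ty": 0,"tz": 0.0002,"ax": 0,"ay": 0,"az": 0},{"fingers": 1,"tx": -0.001,"ty": 0,"tz": 0.0002,"ax": 0,"ay": 0,"az": 0}]}}

```text
time_s: 32.88
tcp_pos: [0.4962, 0.0257, 0.1934]
ee_rot: [[0.337, 0.493, -0.802], [-0.162, -0.809, -0.565], [-0.928, 0.32, -0.193]]
wrist_force: [7.6, -0.3, -8.0]
gripper_width: 0.308
```

```bash
python3 -c "
from go import *
state()"
```

```text
t 32.8833 p [0.4962 0.0257 0.1934] F [ 7.6097 -0.3155 -7.9789] M [ 0.1472 -0.6692  0.0346] w 0.30802067836909486 J [ 28.9924   4.3076 -45.7092  35.3149 -31.8074  65.2913]
cradle p [0.0002 0.0451 0.1251] Fc [  2.6006   0.3218 -10.7146]
```

Request:
{"method": "play_rows", "body": {"commands": [{"fingers": 1,"tx": -0.0007,"ty": 0,"tz": 0.0001,"ax": 0,"ay": 0,"az": 0},{"fingers": 1,"tx": -0.0007,"ty": 0,"tz": 0.0001,"ax": 0,"ay": 0,"az": 0}]}}

```text
time_s: 33.05
tcp_pos: [0.496, 0.0258, 0.1938]
ee_rot: [[0.337, 0.493, -0.802], [-0.162, -0.809, -0.565], [-0.928, 0.32, -0.193]]
wrist_force: [9.3, 0.0, -8.8]
gripper_width: 0.312
```

Request:
{"method": "play_rows", "body": {"commands": [{"fingers": 1,"tx": -0.0007,"ty": 0,"tz": 0.0001,"ax": 0,"ay": 0,"az": 0},{"fingers": 1,"tx": -0.0007,"ty": 0,"tz": 0.0001,"ax": 0,"ay": 0,"az": 0}]}}

```text
time_s: 33.22
tcp_pos: [0.4957, 0.0258, 0.1943]
ee_rot: [[0.337, 0.493, -0.802], [-0.162, -0.809, -0.565], [-0.928, 0.32, -0.193]]
wrist_force: [8.5, 0.7, -9.3]
gripper_width: 0.309
```

```bash
python3 -c "
from go import *
state()"
```

```text
t 33.2167 p [0.4957 0.0258 0.1943] F [ 8.5242  0.7054 -9.3413] M [ 0.1481 -0.7704  0.1211] w 0.3093834661257301 J [ 29.0745   4.2072 -45.6418  35.1515 -31.9823  65.405 ]
cradle p [0.0002 0.0452 0.1261] Fc [  2.6346   1.4156 -12.3075]
```

The pull saturates at 12 N, so the pad is unloaded and the jaw is about 0.5 mm clear. I'll bring it back down to a light touch.

Request:
{"method": "play_rows", "body": {"commands": [{"fingers": 1,"tx": 0.0012,"ty": 0,"tz": -0.0003,"ax": 0,"ay": 0,"az": 0},{"fingers": 1,"tx": 0.0025,"ty": 0,"tz": -0.0005,"ax": 0,"ay": 0,"az": 0},{"fingers": 1,"tx": 0.0025,"ty": 0,"tz": -0.0005,"ax": 0,"ay": 0,"az": 0}]}}

```text
time_s: 33.47
tcp_pos: [0.4962, 0.0252, 0.1934]
ee_rot: [[0.337, 0.492, -0.802], [-0.163, -0.809, -0.565], [-0.927, 0.321, -0.193]]
wrist_force: [1.6, 0.3, -0.8]
gripper_width: 0.312
```

```bash
python3 -c "
from go import *
state()"
```

```text
t 33.4667 p [0.4962 0.0252 0.1934] F [ 1.5899  0.3075 -0.8488] M [ 0.1593  0.4896 -0.0016] w 0.3120471871322805 J [ 28.9321   4.3134 -45.7543  35.4433 -31.7945  65.2266]
cradle p [0.0002 0.0446 0.125 ] Fc [ 0.9254  0.4394 -1.5144]
```

Request:
{"method": "play_rows", "body": {"commands": [{"fingers": 1,"tx": 0.001,"ty": 0,"tz": -0.0002,"ax": 0,"ay": 0,"az": 0},{"fingers": 1,"tx": 0.002,"ty": 0,"tz": -0.0004,"ax": 0,"ay": 0,"az": 0},{"fingers": 1,"tx": 0.002,"ty": 0,"tz": -0.0004,"ax": 0,"ay": 0,"az": 0}]}}

```text
time_s: 33.72
tcp_pos: [0.4966, 0.0249, 0.1929]
ee_rot: [[0.338, 0.492, -0.802], [-0.163, -0.809, -0.565], [-0.927, 0.322, -0.193]]
wrist_force: [-5.6, 1.6, 7.0]
gripper_width: 0.312
```

```bash
python3 -c "
from go import *
state()"
```

```text
t 33.7167 p [0.4966 0.0249 0.1929] F [-5.5642  1.5949  7.043 ] M [ 0.0987  1.6425 -0.1006] w 0.31151898587160864 J [ 28.8361   4.364  -45.8472  35.6731 -31.6328  65.0657]
cradle p [0.0003 0.0443 0.1244] Fc [-1.3959  1.124   8.9385]
```

The jaw is at a light touch: 8.9 N against about 7.5 N sliding friction. Next I'll screw clockwise, 86° about the handle's axis in five calls.

Request:
{"method": "play_rows", "body": {"commands": [{"fingers": 1,"tx": -0.0007,"ty": 0,"tz": 0.0001,"ax": 0.0187,"ay": 0,"az": -0.004},{"fingers": 1,"tx": -0.0007,"ty": 0,"tz": 0.0001,"ax": 0.0374,"ay": 0,"az": -0.008},{"fingers": 1,"tx": -0.0007,"ty": 0,"tz": 0.0001,"ax": 0.0561,"ay": 0,"az": -0.012},{"fingers": 1,"tx": -0.0007,"ty": 0,"tz": 0.0001,"ax": 0.0748,"ay": 0,"az": -0.016},{"fingers": 1,"tx": -0.0007,"ty": 0,"tz": 0.0001,"ax": 0.0935,"ay": 0,"az": -0.02}]}}

```text
time_s: 34.13
tcp_pos: [0.4964, 0.0256, 0.193]
ee_rot: [[0.314, 0.257, -0.914], [-0.105, -0.947, -0.303], [-0.943, 0.191, -0.27]]
wrist_force: [-4.3, 2.4, 3.4]
gripper_width: 0.309
```

Run:
```python
from srch import *
s=state(); R=np.array(s["ee_rot"]); print(Ro.from_matrix(RT(-130,-12).T@R).as_rotvec()*57.3, R.T@-A[:,2])
plan([(cp(.0003,.0447,.1248),RT(-95.6,-12))])
```

```text
t 34.1333 p [0.4964 0.0256 0.193 ] F [-4.3159  2.3851  3.4053] M [0.7405 1.6474 0.1798] w 0.3087212037055611 J [ 28.1881   4.4728 -42.5736  26.85   -32.2937  57.0576]
cradle p [0.0001 0.045  0.1247] Fc [-2.1946  2.0159  5.1992]
[16.8761 -0.0129 -3.705 ] [ 0.978   0.0019 -0.2084]
t [-0.0002, 0.0004, -0.0] a [0.0932, 0.0003, -0.0192] mm 0 deg 17
```

Tracking well, with small side forces. Continuing.

Request:
{"method": "play_rows", "body": {"commands": [{"fingers": 1,"tx": 0,"ty": 0,"tz": 0,"ax": 0.0187,"ay": 0,"az": -0.004},{"fingers": 1,"tx": 0,"ty": 0,"tz": 0,"ax": 0.0374,"ay": 0,"az": -0.008},{"fingers": 1,"tx": 0,"ty": 0,"tz": 0,"ax": 0.0561,"ay": 0,"az": -0.012},{"fingers": 1,"tx": 0,"ty": 0,"tz": 0,"ax": 0.0748,"ay": 0,"az": -0.016},{"fingers": 1,"tx": 0,"ty": 0,"tz": 0,"ax": 0.0935,"ay": 0,"az": -0.02}]}}

```text
time_s: 34.55
tcp_pos: [0.4965, 0.0262, 0.193]
ee_rot: [[0.307, 0.001, -0.952], [-0.043, -0.999, -0.015], [-0.951, 0.045, -0.306]]
wrist_force: [-5.1, 5.1, 4.4]
gripper_width: 0.313
```

Request:
{"method": "play_rows", "body": {"commands": [{"fingers": 1,"tx": 0,"ty": 0,"tz": 0,"ax": 0.0187,"ay": 0,"az": -0.004},{"fingers": 1,"tx": 0,"ty": 0,"tz": 0,"ax": 0.0374,"ay": 0,"az": -0.008},{"fingers": 1,"tx": 0,"ty": 0,"tz": 0,"ax": 0.0561,"ay": 0,"az": -0.012},{"fingers": 1,"tx": 0,"ty": 0,"tz": 0,"ax": 0.0748,"ay": 0,"az": -0.016},{"fingers": 1,"tx": 0,"ty": 0,"tz": 0,"ax": 0.0935,"ay": 0,"az": -0.02}]}}

```text
time_s: 34.97
tcp_pos: [0.4966, 0.0267, 0.1931]
ee_rot: [[0.315, -0.255, -0.914], [0.02, -0.961, 0.275], [-0.949, -0.105, -0.298]]
wrist_force: [-6.0, 8.3, 3.2]
gripper_width: 0.317
```

Run:
```python
from srch import *
s=state(); R=np.array(s["ee_rot"]); print(Ro.from_matrix(RT(-130,-12).T@R).as_rotvec()*57.3)
plan([(cp(.0003,.0449,.1248),RT(-61.2,-12))])
```

```text
t 34.9667 p [0.4966 0.0267 0.1931] F [-6.0346  8.2612  3.1691] M [2.2439 2.1149 0.9427] w 0.31674822129667624 J [ 25.4498   4.0725 -38.4321  13.1428 -30.9852  38.4653]
cradle p [0.0003 0.0462 0.1247] Fc [-4.2215  7.7277  6.0966]
[ 50.5346   0.0449 -11.0109]
t [-0.0003, 0.0017, -0.0003] a [0.0931, 0.0006, -0.0185] mm 1 deg 17
```

Request:
{"method": "play_rows", "body": {"commands": [{"fingers": 1,"tx": 0,"ty": -0.0003,"tz": 0,"ax": 0.0187,"ay": 0,"az": -0.004},{"fingers": 1,"tx": 0,"ty": -0.0006,"tz": 0,"ax": 0.0374,"ay": 0,"az": -0.008},{"fingers": 1,"tx": 0,"ty": -0.0006,"tz": 0,"ax": 0.0561,"ay": 0,"az": -0.012},{"fingers": 1,"tx": 0,"ty": -0.0006,"tz": 0,"ax": 0.0748,"ay": 0,"az": -0.016},{"fingers": 1,"tx": 0,"ty": -0.0006,"tz": 0,"ax": 0.0935,"ay": 0,"az": -0.02}]}}

```text
time_s: 35.38
tcp_pos: [0.4968, 0.0274, 0.1933]
ee_rot: [[0.339, -0.489, -0.804], [0.077, -0.837, 0.541], [-0.938, -0.246, -0.246]]
wrist_force: [-5.0, 9.8, 3.5]
gripper_width: 0.312
```

Run:
```python
from srch import *
s=state(); R=np.array(s["ee_rot"]); print(Ro.from_matrix(RT(-130,-12).T@R).as_rotvec()*57.3, R.T@A[:,1]*.001/.75)
```

```text
t 35.3833 p [0.4968 0.0274 0.1933] F [-5.0457  9.8032  3.5232] M [2.5746 2.1309 1.185 ] w 0.3115720540876038 J [ 24.0699   3.5705 -37.7209   8.0122 -28.9673  27.4859]
cradle p [0.0005 0.0468 0.1247] Fc [-3.3026  9.347   5.975 ]
[ 67.3688   0.0222 -14.6289] [ 0.0001 -0.0012  0.0006]
```

Request:
{"method": "play_rows", "body": {"commands": [{"fingers": 1,"tx": 0,"ty": -0.0005,"tz": 0.0002,"ax": 0.0187,"ay": 0,"az": -0.004},{"fingers": 1,"tx": 0,"ty": -0.001,"tz": 0.0005,"ax": 0.0374,"ay": 0,"az": -0.008},{"fingers": 1,"tx": 0,"ty": -0.001,"tz": 0.0005,"ax": 0.0561,"ay": 0,"az": -0.012},{"fingers": 1,"tx": 0,"ty": -0.001,"tz": 0.0005,"ax": 0.0748,"ay": 0,"az": -0.016},{"fingers": 1,"tx": 0,"ty": -0.001,"tz": 0.0005,"ax": 0.096,"ay": 0,"az": -0.0205}]}}

```text
time_s: 35.8
tcp_pos: [0.497, 0.0281, 0.1935]
ee_rot: [[0.377, -0.683, -0.626], [0.125, -0.632, 0.765], [-0.918, -0.366, -0.153]]
wrist_force: [-5.3, 8.4, 3.7]
gripper_width: 0.31
```

Request:
{"method": "play_rows", "body": {"commands": [{"fingers": 1,"tx": 0,"ty": 0,"tz": 0,"ax": 0,"ay": 0,"az": 0},{"fingers": 1,"tx": 0,"ty": 0,"tz": 0,"ax": 0,"ay": 0,"az": 0}]}}

```text
time_s: 35.97
tcp_pos: [0.497, 0.0281, 0.1936]
ee_rot: [[0.377, -0.681, -0.627], [0.125, -0.634, 0.763], [-0.918, -0.366, -0.154]]
wrist_force: [-4.3, 8.3, 4.0]
gripper_width: 0.307
```

Run:
```python
from srch import *
s=state(); R=np.array(s["ee_rot"]); print(np.linalg.norm(Ro.from_matrix(RT(-130,-12).T@R).as_rotvec()*57.3), "torque about axis",np.array(s["moment"])@A[:,2])
plan([(np.array(s["tcp_pos"])+A[:,2]*.1,None)])
```

```text
t 35.9667 p [0.497  0.0281 0.1936] F [-4.3133  8.2996  4.0193] M [2.2645 1.9049 1.1228] w 0.30720553978487386 J [ 23.0583   2.8598 -38.1018   4.3399 -25.7863  14.5476]
cradle p [0.0008 0.0476 0.1249] Fc [-2.3137  7.9099  5.9769]
86.48004202580142 torque about axis -0.07627068374970725
t [-0.1303, -0.0005, 0.0282] a [0.0, 0.0, 0.0] mm 100 deg 0
```

Turned 86.5° (1.51 rad), with an axis torque of about 0.08 N m, as expected. Release and retreat along the axis.

Request:
{"method": "play_rows", "body": {"commands": [{"fingers": -1,"tx": 0,"ty": 0,"tz": 0,"ax": 0,"ay": 0,"az": 0},{"fingers": -1,"tx": 0,"ty": 0,"tz": 0,"ax": 0,"ay": 0,"az": 0},{"fingers": -1,"tx": 0,"ty": 0,"tz": 0,"ax": 0,"ay": 0,"az": 0},{"fingers": -1,"tx": 0,"ty": 0,"tz": 0,"ax": 0,"ay": 0,"az": 0},{"fingers": -1,"tx": 0,"ty": 0,"tz": 0,"ax": 0,"ay": 0,"az": 0}]}}

```text
time_s: 36.38
tcp_pos: [0.4966, 0.0262, 0.1926]
ee_rot: [[0.375, -0.683, -0.627], [0.121, -0.634, 0.764], [-0.919, -0.362, -0.155]]
wrist_force: [-0.7, -0.0, -0.8]
gripper_width: 0.605
```

Request:
{"method": "play_rows", "body": {"commands": [{"fingers": -1,"tx": 0,"ty": 0,"tz": 0,"ax": 0,"ay": 0,"az": 0},{"fingers": -1,"tx": 0,"ty": 0,"tz": 0,"ax": 0,"ay": 0,"az": 0},{"fingers": -1,"tx": -0.03,"ty": 0,"tz": 0.0065,"ax": 0,"ay": 0,"az": 0},{"fingers": -1,"tx": -0.07,"ty": 0,"tz": 0.015,"ax": 0,"ay": 0,"az": 0},{"fingers": -1,"tx": -0.11,"ty": 0,"tz": 0.024,"ax": 0,"ay": 0,"az": 0}]}}

```text
time_s: 36.8
tcp_pos: [0.4538, 0.0298, 0.2658]
ee_rot: [[0.373, -0.684, -0.627], [0.12, -0.634, 0.764], [-0.92, -0.36, -0.154]]
wrist_force: [0.6, -0.7, -0.0]
gripper_width: 0.96
```

Request:
{"method": "play_rows", "body": {"commands": [{"fingers": -1,"tx": -0.05,"ty": 0,"tz": 0.011,"ax": 0,"ay": 0,"az": 0},{"fingers": -1,"tx": -0.1,"ty": 0,"tz": 0.022,"ax": 0,"ay": 0,"az": 0},{"fingers": -1,"tx": -0.13,"ty": 0,"tz": 0.028,"ax": 0,"ay": 0,"az": 0},{"fingers": -1,"tx": -0.13,"ty": 0,"tz": 0.028,"ax": 0,"ay": 0,"az": 0}]}}

```text
time_s: 37.13
tcp_pos: [0.4051, 0.0348, 0.3584]
ee_rot: [[0.385, -0.677, -0.627], [0.127, -0.634, 0.763], [-0.914, -0.373, -0.158]]
wrist_force: [0.6, 0.8, -0.0]
gripper_width: 0.997
```

Run:
```python
from go import *
s=state(); k=5;ims=[]
Bx=np.array([[a*.0225,b*.06,z] for z in (0,.022) for a,b in ((-1,-1),(1,-1),(1,1),(-1,1))]); a=np.linspace(0,2*np.pi,16)
for n,cc in (("top",(240,155,320,235)),("scene",(235,155,315,235))):
    p=viewer.capture(n); im=cv2.resize(p["image"][:,:,::-1],None,fx=k,fy=k,interpolation=cv2.INTER_CUBIC)
    pl=lambda X,c: cv2.polylines(im,[((proj(p,X)+.5)*k).astype(np.int32)],True,c,1)
    pl(cradle(q,Bx)[4:],(255,255,0))
    tr=.167-.125+.015; pl(cradle(q,np.c_[.014*np.cos(a),.045+.014*np.sin(a),np.full(16,.192-tr)]),(0,255,255))
    ims.append(im[cc[1]*k:cc[3]*k,cc[0]*k:cc[2]*k])
cv2.imwrite("pics/fin.png",np.hstack(ims))
```

```text
t 37.1333 p [0.4051 0.0348 0.3584] F [ 0.6227  0.7847 -0.0419] M [-0.2442  0.8677  0.0081] w 0.9966760541812306 J [ 32.2765 -17.1664 -30.6261   7.0312 -53.4615   5.8753]
cradle p [0.0034 0.0466 0.3138] Fc [ 0.4596  0.834  -0.3138]
```

The picture limit is reached, so I'll check by numbers: the board's fit against the seat, and the handle position against the expected jaw travel.

Run:
```python
from go import *
from scipy.optimize import minimize
a=np.linspace(0,2*np.pi,16)
Bx=np.array([[u*.0225,v*.06,z] for z in (0,.022) for u,v in ((-1,-1),(1,-1),(1,1),(-1,1))])
for n in ("scene","top"):
    p=viewer.capture(n)
    h=cv2.cvtColor(p["image"],cv2.COLOR_RGB2HSV); m=((h[...,0]<6)|(h[...,0]>172))&(h[...,1]>150)
    u=proj(p,cradle(q,[[0,.045,.110]]))[0]; yy,xx=np.mgrid[:384,:512]; m&=np.hypot(xx-u[0],yy-u[1])<14
    if m.any():
        c=np.argwhere(m).mean(0)[::-1]; print(n,"red",m.sum(),c)
        if n=="scene":  # same bright top part was (275.2,170.8) at travel .009: look for the travel that moves it to c
            z0=min(np.linspace(.12,.2,400),key=lambda z:np.hypot(*(proj(p,cradle(q,[[0,.045,z]]))[0]-[275.2,170.8])))
            z1=min(np.linspace(.05,.2,600),key=lambda z:np.hypot(*(proj(p,cradle(q,[[0,.045,z]]))[0]-c))); print("handle moved down",z0-z1)
    L=spotter.silhouettes("pine_offcut",p); E=mask(proj(p,cradle(q,Bx)))>.5
    for x in L:
        I=(x["region"]&E).sum()
        if I>60: print(n,"board IoU",I/(x["region"]|E).sum(),np.round(x["uv"],1),"model centre",np.argwhere(E).mean(0)[::-1])
    for nm in ("sanding_block","dark_block","masking_tape"):
        f=spotter.find_in(nm,p); print(n,nm,[np.round(y["uv"],1).tolist() for y in f[:1]])
```

```text
scene red 27 [270.6667 177.9259]
handle moved down 0.043803791615934645
scene board IoU 0.5190615835777126 [271.2 191.4] model centre [265.7965 191.944 ]
scene sanding_block [[320.7, 190.8]]
scene dark_block [[290.6, 183.7]]
scene masking_tape [[209.8, 243.8]]
top red 90 [265.4222 191.3556]
top board IoU 0.8011695906432749 [280.1 184.6] model centre [278.6607 182.2998]
top sanding_block [[351.5, 215.8]]
top dark_block [[345.6, 172.6]]
top masking_tape [[190.1, 171.6]]
```

```bash
python3 -c "
from station import job
print(job.finish_job())"
```

```text
the job is handed in; nothing more can be done
None
```

I laid the pine offcut across both rails against the stop pins, slid the clamp jaw down onto it, screwed the handle clockwise 86.5° (1.51 rad), and handed the job in at about 37 s. The board needed one regrasp with a lean because joint 5 reached its limit on the first try. I backed the jaw off to a light touch before turning, because a hard press plus the turn could have exceeded the 12 N the jaw holds.

**What held up:**
- **Seating:** a 7 N push at mid-length moved the board's upper edge only 0.5 mm, so it rests against both pins.
- **Centring:** the overlay matched in both cameras after laying. After clamping, the top-view overlap with the model was 0.80.
- **Jaw:** the image shows the handle about 44 mm lower; the arm's own readings say about 47 mm, and the image is only good to about 3 mm.
- **Turn:** torque about the handle's axis was 0.08 N m at the end, so the handle turned with the gripper.
- **Bystanders:** found within a few pixels of where they started.

**What was weaker:**
- **Scene-view overlap:** only 0.52 for the board, probably because the jaw hides part of it.
- **Last look:** the picture limit was reached, so I could not view the final scene and checked it by numbers only.
- **Clamp force:** I did not measure it after release; from the turn I estimate about 11 N.
- **Side force:** about 8–9 N of sideways force built up on the handle during the turn and vanished on release.

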